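Check and level the mould cradles before the pour

ROBOT

A 7-joint arm with a two-finger parallel gripper is mounted at the origin on the work surface. World frame = base frame: x ahead of the robot, y to its left, z up, the work surface at z = 0. Lengths are in m, angles in rad, forces in N, time in s.
With the tool pointing down it reaches from about 0.35 to 0.9 m from the base axis. Payload 8.1 kg.
Tool frame: the origin (TCP) lies at the very end of the fingers, on their centre line; the grasp point (between the pads) lies 19 mm behind it (arm.grip_depth is the distance from the TCP to the grasp point, in m); x points along the fingers, z is the direction in which the jaws open and shut, and the axes are right-handed (so a half turn about x gives the same grasp; the last joint's range is limited). The gripper opens to 92 mm and grips with 3 to 60 N. Pads are 19 mm wide; open, the fingers measure 130 mm over their backs; the gripper's body (75 mm by 190 mm) begins 47 mm behind the grasp point.
Start: joints at [1.108, 0.434, 0.025, 1.573, -0.012, 1.134, -0.075], TCP at [0.22, -0.585, 0.227] pointing down, gripper open.
Joint ranges: [-2.62, 2.62], [-0.44, 2.09], [-1.27, 1.32], [0.08, 2.57], [-1.32, 4.46], [0.12, 2], [-2.74, 2.74]. Speed limits (rad/s): [2.22, 2.22, 3.01, 3.01, 3.14, 3.14, 3.14].

INTERFACE

Orientations are given as a rotation vector (axis times angle).
In Python, from cell import status, cams, arm gives the robot as it stands. The module is installed in compiled form; this text tells all that it offers.
- The arm moves only by the tool step_arm, never from a script. Its argument "rows" is a list of rows, each a list of 7 numbers: the gripper command: -1 is fully open, 1 is shut, values between are in proportion, then the shift along the tool's x, y, z as a fraction of full scale, then the turn, a rotation vector about the tool's x, y, z as a fraction of full scale. In form: [[grip, x, y, z, rx, ry, rz], ...]. A call has 1 to 12 rows; each row is the pose to reach, as a shift and turn from the pose commanded when the call began, along the tool's axes at that moment; what a row does not reach only later rows make up. Full scale, the value 1, is 80 cm for a shift and 60 degrees for a turn. A row lasts 1/12 s, in which the tool goes at most 41.7 mm and 7.16 degrees, less where a joint would pass 70% of its speed; a pose out of reach is approached as far as the arm can. A call with a number of a shift or a turn outside -1 to 1 is refused whole. A call with a gripper value outside its range is refused whole. The fingers move at their own pace and stop on an object; "newtons" is the grip in N (left out, the last holds). Time passes only in rows, so rows that repeat a pose let the fingers close. It gives the time, the measured TCP pose, the force and the opening at its end, in the units of the state.
- status.observe(): the state, without advancing time (a new reading comes with each control period).
- cams.get_image(name): name is "side" or "top" or "wrist"; returns a dict with "pixels" (420x560x3 uint8, red, green, blue), "range_z" (420x560 float32, m along the optical axis (not along the pixel's ray), 0 where there is no reading), "camera_matrix" (3x3 intrinsics, pixels), "eye" and "attitude" of the camera in the world; the wrist camera has in their place "tool_from_camera" (4x4, takes a point from camera to tool coordinates, whose origin is the TCP and whose axes are the tool frame's). Camera axes: x right, y down, z forward; pixel columns grow to the right and rows downward; lengths in m; the calibration is good to about 2 mm. A picture is of the moment at which its call begins: read the wrist's pose just before it.
- arm.sign_off(): hands the job in, once; it reports no verdict.
The state is a dict: "clock": time; "joints": joint angles; "dq": joint speeds; "joint_efforts": joint torques, N m; "position": TCP position; "ee_rot": TCP orientation; "force": force on the tool from outside, world axes, zero at the start; "ft_torque": the same for the moment, N m; "width": opening from 0.0 (shut) to 1.0 (fully open).
Only numpy, scipy, OpenCV 4.12 (cv2) and the standard library are available. Lean on these libraries where they do the work, as an engineer would, in place of code of your own. Each camera call takes 0.05 s, during which the arm holds its last target.

TASK

Get the mould cradles ready for the pour: rock each tray sideways by its black handle to feel whether its hinge is sound or worn. Set a cream mould on the middle of the teal pad of every sound tray and slide an orange wedge under its free end until the index line is level with the red mark; leave a worn tray down and empty but for a red reject tag on the middle of its pad. When all cradles are done, press the green call button fully down and let it up; do not shove the cradles about, and leave the other things where they are.

Things in the scene. Friction and masses are not known exactly. Their poses are not given: they have to be found in the camera images.
- handle1 (a point): Black upright round handle post on the tray of cradle 1 (cradles look alike; may be absent). Point on its centre line 19 mm below its top, at rest 50 mm above the table. Post 16 mm diameter, 45 mm above the tray. x: hinge to free end (roughly world +x), z up. Rocked along y: sound hinge, under 1 mm of play; worn hinge, about 10 mm free travel in all.
- index1 (a point): Black index line on the white patch of the free edge face of tray 1, half-way up, 39 mm to +y of the tray's middle. At rest 19 to 20 mm above the table. Tray: aluminium, 115 x 90 x 8 mm, 0.7 kg, hinged at the robot's end, level at rest with its underside 16 mm above the table; the space below is open at this end, 72 mm wide between side rails, 108 mm deep.
- mark1 (a point): Red height mark of cradle 1: pointer on a 62 mm high steel post beside the free end, in x level with the free edge at rest, 50 mm to +y of the cradle's middle line. Axes of the cradle (x hinge to free end, z up). Height 28 to 35 mm above the table, differs between cradles. The cradle stands loose on the bench but weighs 8 kg.
- pad1 (a point): Top centre of the teal rubber pad, 52 mm diameter, 3 mm thick, on tray 1, 75 mm behind the free edge, 48 mm behind the handle; a mould or a red reject tag goes here. At rest 27 mm above the table. The green hinge block, 34 mm high, is 33 mm behind it.
- handle2 (a point): Black upright round handle post on the tray of cradle 2 (cradles look alike; may be absent). Point on its centre line 19 mm below its top, at rest 50 mm above the table. Post 16 mm diameter, 45 mm above the tray. x: hinge to free end (roughly world +x), z up. Rocked along y: sound hinge, under 1 mm of play; worn hinge, about 10 mm free travel in all.
- index2 (a point): Black index line on the white patch of the free edge face of tray 2, half-way up, 39 mm to +y of the tray's middle. At rest 19 to 20 mm above the table. Tray: aluminium, 115 x 90 x 8 mm, 0.7 kg, hinged at the robot's end, level at rest with its underside 16 mm above the table; the space below is open at this end, 72 mm wide between side rails, 108 mm deep.
- mark2 (a point): Red height mark of cradle 2: pointer on a 62 mm high steel post beside the free end, in x level with the free edge at rest, 50 mm to +y of the cradle's middle line. Axes of the cradle (x hinge to free end, z up). Height 28 to 35 mm above the table, differs between cradles. The cradle stands loose on the bench but weighs 8 kg.
- pad2 (a point): Top centre of the teal rubber pad, 52 mm diameter, 3 mm thick, on tray 2, 75 mm behind the free edge, 48 mm behind the handle; a mould or a red reject tag goes here. At rest 27 mm above the table. The green hinge block, 34 mm high, is 33 mm behind it.
- handle3 (a point): Black upright round handle post on the tray of cradle 3 (cradles look alike; may be absent). Point on its centre line 19 mm below its top, at rest 50 mm above the table. Post 16 mm diameter, 45 mm above the tray. x: hinge to free end (roughly world +x), z up. Rocked along y: sound hinge, under 1 mm of play; worn hinge, about 10 mm free travel in all.
- index3 (a point): Black index line on the white patch of the free edge face of tray 3, half-way up, 39 mm to +y of the tray's middle. At rest 19 to 20 mm above the table. Tray: aluminium, 115 x 90 x 8 mm, 0.7 kg, hinged at the robot's end, level at rest with its underside 16 mm above the table; the space below is open at this end, 72 mm wide between side rails, 108 mm deep.
- mark3 (a point): Red height mark of cradle 3: pointer on a 62 mm high steel post beside the free end, in x level with the free edge at rest, 50 mm to +y of the cradle's middle line. Axes of the cradle (x hinge to free end, z up). Height 28 to 35 mm above the table, differs between cradles. The cradle stands loose on the bench but weighs 8 kg.
- pad3 (a point): Top centre of the teal rubber pad, 52 mm diameter, 3 mm thick, on tray 3, 75 mm behind the free edge, 48 mm behind the handle; a mould or a red reject tag goes here. At rest 27 mm above the table. The green hinge block, 34 mm high, is 33 mm behind it.
- grip1 (a point): Orange wedge 1: point on the centre line of its upright grip block (30 long, 22 wide, 58 mm high), 36 mm above its underside. x: thin tip to grip block, z up. Tip 135 mm from here in -x; ramp 120 long, 44 wide, rising evenly from 3 mm at the tip to 37 mm at the block. 0.16 kg, lies flat on the table, stays by friction where it is left under a tray.
- grip2 (a point): Orange wedge 2: point on the centre line of its upright grip block (30 long, 22 wide, 58 mm high), 36 mm above its underside. x: thin tip to grip block, z up. Tip 135 mm from here in -x; ramp 120 long, 44 wide, rising evenly from 3 mm at the tip to 37 mm at the block. 0.16 kg, lies flat on the table, stays by friction where it is left under a tray.
- grip3 (a point): Orange wedge 3: point on the centre line of its upright grip block (30 long, 22 wide, 58 mm high), 36 mm above its underside. x: thin tip to grip block, z up. Tip 135 mm from here in -x; ramp 120 long, 44 wide, rising evenly from 3 mm at the tip to 37 mm at the block. 0.16 kg, lies flat on the table, stays by friction where it is left under a tray.
- tagmid1 (a point): Centre of red reject tag 1: a plain red puck, 42 mm diameter, 20 mm high, 0.05 kg, lying flat.
- tagmid2 (a point): Centre of red reject tag 2: a plain red puck, 42 mm diameter, 20 mm high, 0.05 kg, lying flat.
- mouldmid1 (a point): Centre of small mould 1: a round cream block with a teal band round its middle, 42 mm diameter, 20 mm high, 0.15 kg, lying flat.
- mouldmid2 (a point): Centre of small mould 2: a round cream block with a teal band round its middle, 42 mm diameter, 20 mm high, 0.15 kg, lying flat.
- mouldmid3 (a point): Centre of small mould 3: a round cream block with a teal band round its middle, 42 mm diameter, 20 mm high, 0.15 kg, lying flat.
- ready_top (a point): Top centre of the green call button (32 mm diameter, on a small green box with yellow top, about 70 mm above the table). Presses straight down 6 mm, about 5 N at the bottom, and springs back.
- casting1: Small zinc cup casting, 28 mm wide, 24 mm high. A bystander: leave it where it is.
- casting3: Small zinc cup casting, 28 mm wide, 24 mm high. A bystander: leave it where it is.
- driver: Screwdriver lying on the table. A bystander: leave it where it is.
Mind the look-alikes: they are no part of the job. Leave any blue, purple or yellow look-alike of the part that bears grip3 alone.

How it is judged:
By the outcome, as a careful person would: the job done as asked, in the order asked, and still so for the second after the job is handed in, with the robot touching nothing.
Of stand1, stand2, stand3 only 2 to 3 are there at a start; the rules pass over those that are not, and their reading is None.
At some moment in a run one of wedge1, wedge2, wedge3, tag1, tag2 may be knocked a few centimetres aside while the robot is not near it.
Once in a run the grip may slacken for a moment while it holds something.
It also fails if it takes over 210 s, if anything falls off the work surface, if the arm or the gripper's body presses on something with over 40 N, if the wrist force passes 120 N, or if a joint passes its speed limit or range.

## Working session

There is one attempt and no reset: what is moved stays moved. The work goes in short steps, Python scripts to look and compute and a tool call to move; the robot and the scene stay as the last step left them, time stands still between calls to the robot, and variables do not carry over. Pictures are saved under pics/ and viewed, and the job is handed in when it is done.

Besides the shell and the picture viewer there is one more tool, called after "Emit:" by a JSON object that holds its "api" and its "payload", one argument or row to a line. step_arm: Moves the arm, as the interface text tells. Its arguments: {"type":"object","properties":{"rows":{"type":"array","items":{"type":"array","items":{"type":"number"}}},"newtons":{"type":"number"}},"required":["rows"]}

```bash
mkdir -p pics; ls; cat > h.py <<'E'
import numpy as np, cv2
from scipy.spatial.transform import Rotation as R
from cell import status, cams, arm
def snap(n,f=None):
    s=status.observe(); im=cams.get_image(n)
    if f: cv2.imwrite('pics/'+f,im['pixels'][:,:,::-1])
    K=np.array(im['camera_matrix'])
    if n=='wrist':
        T=np.eye(4);T[:3,:3]=R.from_rotvec(s['ee_rot']).as_matrix();T[:3,3]=s['position'];T=T@np.array(im['tool_from_camera'])
    else:
        T=np.eye(4);a=np.array(im['attitude']);T[:3,:3]=a if a.shape==(3,3) else R.from_rotvec(a).as_matrix() if a.size==3 else R.from_quat(a).as_matrix();T[:3,3]=im['eye']
    return im['pixels'],np.array(im['range_z']),K,T
def ray(K,T,u,v,z):
    d=T[:3,:3]@np.linalg.inv(K)@np.array([u,v,1.]);o=T[:3,3];return o+d*(z-o[2])/d[2]
def cloud(D,K,T):
    v,u=np.mgrid[:D.shape[0],:D.shape[1]]
    p=np.stack([(u-K[0,2])/K[0,0]*D,(v-K[1,2])/K[1,1]*D,D],-1)
    return p@T[:3,:3].T+T[:3,3]
def proj(K,T,p):
    c=T[:3,:3].T@(np.array(p)-T[:3,3]);q=K@c;return q[:2]/q[2]
E
python3 - <<'E'
from h import *
print(status.observe(), arm.grip_depth)
for n in ['side','top','wrist']:
    P,D,K,T=snap(n,n+'0.png'); print(n,K,T)
    im=None
E
```

```text
pics
{'clock': 0.0, 'joints': array([ 1.1083905 ,  0.43525031,  0.02498431,  1.57411012, -0.01160537,
        1.13399662, -0.07511639]), 'dq': array([ 0.00139381,  0.00012041, -0.00044956, -0.00029543, -0.00015045,
       -0.00017675, -0.00060666]), 'joint_efforts': array([ 1.61364427e-03, -6.67864537e+01,  9.86200422e-01, -3.14470553e+01,
       -6.04863628e-02,  4.29254025e-02,  2.14150327e-04]), 'position': array([ 0.21981555, -0.58451328,  0.22592309]), 'ee_rot': array([ 0.94112514,  1.35961638, -0.93980842]), 'force': array([-0.32472251,  0.46464317,  0.39449074]), 'ft_torque': array([ 0.09137389, -0.02742045, -0.00529242]), 'width': 0.9963316697431605} 0.0188
side [[527.97850082   0.         283.20342883]
 [  0.         527.97850082 195.15891848]
 [  0.           0.           1.        ]] [[ 0.9960833  -0.05114482  0.07212675  0.39351147]
 [-0.08827488 -0.62190614  0.77810045 -1.34478435]
 [ 0.00506026 -0.78141984 -0.62398512  1.09045189]
 [ 0.          0.          0.          1.        ]]
top [[506.28041862   0.         291.17553769]
 [  0.         506.28041862 206.76860392]
 [  0.           0.           1.        ]] [[-0.01854    -0.99757954  0.06701738  0.38638316]
 [-0.99964564  0.01721437 -0.02030402 -0.04292747]
 [ 0.01910121 -0.06737007 -0.9975452   1.50351879]
 [ 0.          0.          0.          1.        ]]
wrist [[354.75424296   0.         276.9288668 ]
 [  0.         354.75424296 212.36357093]
 [  0.           0.           1.        ]] [[ 0.35152963 -0.90585742 -0.23632449  0.28408543]
 [-0.93617577 -0.34051129 -0.08733265 -0.56076046]
 [-0.00136023  0.25194127 -0.96774157  0.38378027]
 [ 0.          0.          0.          1.        ]]
```

View pics/top0.png

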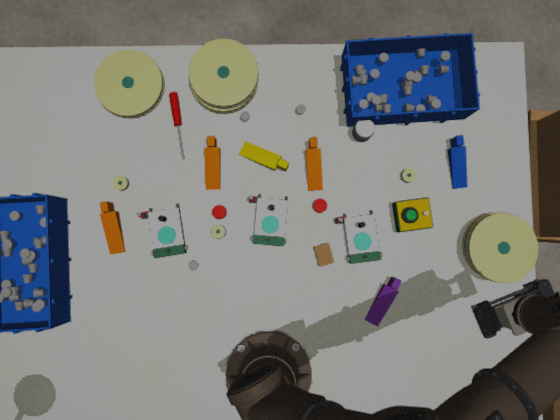

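View pics/side0.png

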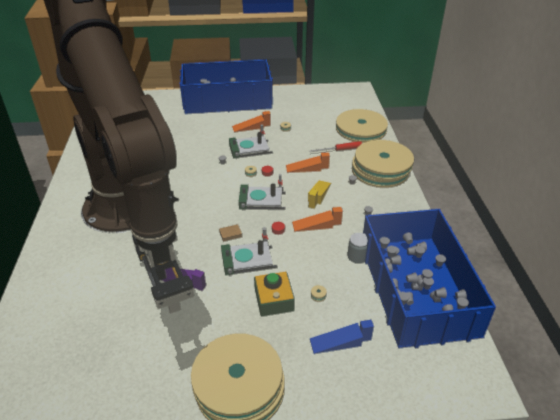

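View pics/wrist0.png

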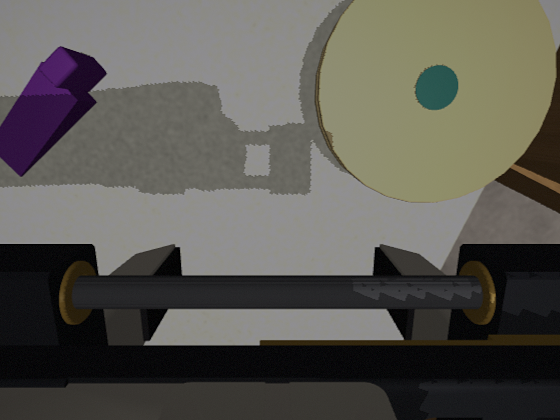

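```bash
python3 - <<'E'
from h import *
P,D,K,T=snap('top')
c=P[130:275,90:450]; cv2.imwrite('pics/top0c.png',cv2.resize(c[:,:,::-1],None,fx=2.2,fy=2.2,interpolation=cv2.INTER_CUBIC))
hsv=cv2.cvtColor(P,cv2.COLOR_RGB2HSV)
C=cloud(D,K,T)
def blobs(name,lo,hi,z,mn=15):
    m=cv2.inRange(hsv,lo,hi)
    n,l,st,ce=cv2.connectedComponentsWithStats(m)
    for i in range(1,n):
        if st[i,4]>=mn and 80<ce[i,0]<480 and 120<ce[i,1]<290:
            ys,xs=np.where(l==i)
            zz=C[ys,xs,2]
            print(name,ce[i].round(1),st[i,2:],'ray',ray(K,T,*ce[i],z)[:2].round(4),'zmed',np.median(zz).round(3),zz.max().round(3))
blobs('teal',(75,80,60),(95,255,255),0.027)
blobs('orange',(3,180,120),(14,255,255),0.02)
blobs('red',(0,170,100),(2,255,255),0.02); blobs('red2',(172,150,100),(180,255,255),0.02)
blobs('cream',(20,40,120),(34,140,255),0.02)
blobs('green',(55,100,40),(72,255,255),0.07)
blobs('black',(0,0,0),(180,255,50),0.069)
E
```

```text
teal [269.8 224. ] [ 17  17 234] ray [ 0.4365 -0.0096] zmed 0.027 1.504
teal [166.1 234.9] [ 18  17 244] ray [0.4101 0.291 ] zmed 0.027 1.504
teal [362.2 240.9] [ 17  17 233] ray [ 0.3821 -0.2784] zmed 0.026 0.034
red [319.4 205. ] [ 13  13 130] ray [ 0.4897 -0.1563] zmed 0.02 0.028
red [218.9 211.7] [ 13  13 132] ray [0.4752 0.1388] zmed 0.02 0.027
cream [282.1 157.8] [14 12 19] ray [ 0.6314 -0.049 ] zmed 0.039 0.062
cream [408.9 174.6] [ 13  14 127] ray [ 0.5755 -0.4239] zmed 0.02 0.027
cream [119.8 182.3] [ 14  14 134] ray [0.5664 0.4274] zmed 0.02 0.03
cream [425.9 212.7] [ 5  6 26] ray [ 0.4617 -0.4702] zmed 0.059 0.064
cream [217.8 231.3] [ 15  14 138] ray [0.4179 0.1425] zmed 0.02 1.504
green [410.6 214.6] [ 12  12 114] ray [ 0.4545 -0.412 ] zmed 0.072 1.504
green [268.6 240.3] [ 30  10 162] ray [ 0.3888 -0.0067] zmed 0.034 0.043
green [168.2 251.2] [ 32  13 139] ray [0.3636 0.2757] zmed 0.035 1.504
green [373.4 256.2] [14  9 69] ray [ 0.3385 -0.3021] zmed 0.034 0.041
green [357.2 258.1] [16  9 89] ray [ 0.3342 -0.256 ] zmed 0.034 0.042
black [357.4 135.9] [14 17 67] ray [ 0.6837 -0.2663] zmed 0.034 0.054
black [395.7 217.2] [ 7 29 94] ray [ 0.448  -0.3691] zmed 0.027 0.053
black [270.9 207.2] [ 5  5 16] ray [ 0.4824 -0.0145] zmed 0.067 0.073
black [406.3 215.1] [15 15 69] ray [ 0.4533 -0.3997] zmed 0.062 0.073
black [162.1 218.4] [ 7  5 28] ray [0.4563 0.2929] zmed 0.066 0.076
black [360.5 224.5] [ 6  4 22] ray [ 0.4289 -0.2682] zmed 0.063 0.069
black [390.4 281.3] [ 6  8 26] ray [ 0.2671 -0.3484] zmed 0.032 0.047
```

View pics/top0c.png

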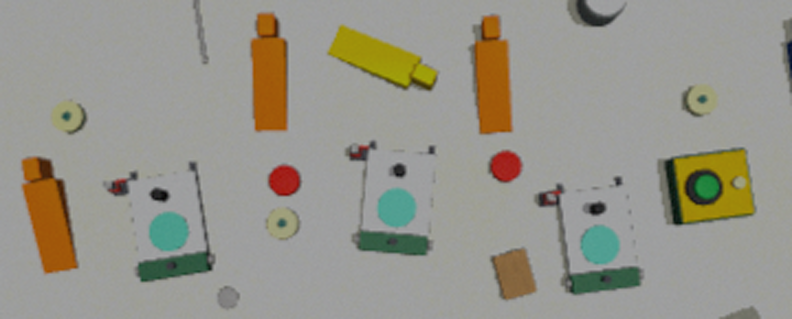

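```bash
cat >> h.py <<'E'
def tgt(p,yaw,cur=None):
    """tool down; jaw axis along cradle y rotated by yaw(deg). returns row for target TCP p"""
    s=status.observe(); R0=R.from_rotvec(s['ee_rot']); p0=np.array(s['position'])
    c,si=np.cos(np.radians(yaw)),np.sin(np.radians(yaw))
    best=None
    for sg in (1,-1):
        z=sg*np.array([-si,c,0]);x=np.array([0,0,-1.]);y=np.cross(z,x)
        Rt=R.from_matrix(np.stack([x,y,z],1))
        rv=(R0.inv()*Rt).as_rotvec()
        if best is None or np.linalg.norm(rv)<np.linalg.norm(best): best=rv
    d=R0.inv().apply(np.array(p)-p0)
    print('row',(d/0.8).round(4).tolist(),(best/np.radians(60)).round(4).tolist(),'mm',(d*1000).round(1).tolist(),'deg',np.degrees(best).round(1).tolist(),'n>=',max(np.linalg.norm(d)/.0417,np.degrees(np.linalg.norm(best))/7.16).round(1))
def st():
    s=status.observe();M=R.from_rotvec(s['ee_rot']).as_matrix()
    print('t',round(s['clock'],2),'p',np.array(s['position']).round(4),'F',np.array(s['force']).round(2),'w',round(s['width'],3),'q',np.array(s['joints']).round(2),'toolz',M[:,2].round(3),'tooly',M[:,1].round(3))
E
python3 - <<'E'
from h import *
st()
P,D,K,T=snap('wrist')
s=status.observe();print((np.linalg.inv(np.block([[R.from_rotvec(s['ee_rot']).as_matrix(),np.array(s['position'])[:,None]],[np.zeros((1,3)),np.ones((1,1))]]))@T).round(3))
tgt([0.40,-0.28,0.25],0)
tgt([0.36,-0.28,0.25],0)
E
```

```text
t 0.2 p [ 0.2199 -0.5847  0.2262] F [ 0.16 -0.91 -0.36] w 0.999 q [ 1.11  0.43  0.02  1.57 -0.01  1.13 -0.08] toolz [ 0.352 -0.936 -0.001] tooly [ 0.936  0.352 -0.   ]
[[ 0.    -0.252  0.968 -0.158]
 [-0.    -0.968 -0.252  0.068]
 [ 1.    -0.    -0.     0.   ]
 [ 0.     0.     0.     1.   ]]
row [-0.0294, 0.3448, -0.2774] [0.3435, -0.0007, 0.0002] mm [-23.5, 275.8, -221.9] deg [20.6, -0.0, 0.0] n>= 8.5
row [-0.0294, 0.298, -0.295] [0.3435, -0.0007, 0.0002] mm [-23.5, 238.4, -236.0] deg [20.6, -0.0, 0.0] n>= 8.1
```

Emit:
{"api": "step_arm", "payload": {
  "rows": [
    [-1, -0.02, 0.17, -0.14, 0.17, 0, 0],
    [-1, -0.03, 0.36, -0.28, 0.3435, 0, 0],
    [-1, -0.03, 0.36, -0.28, 0.3435, 0, 0],
    [-1, -0.03, 0.36, -0.28, 0.3435, 0, 0],
    [-1, -0.03, 0.36, -0.28, 0.3435, 0, 0],
    [-1, -0.03, 0.36, -0.28, 0.3435, 0, 0],
    [-1, -0.03, 0.36, -0.28, 0.3435, 0, 0],
    [-1, -0.03, 0.36, -0.28, 0.3435, 0, 0],
    [-1, -0.03, 0.36, -0.28, 0.3435, 0, 0],
    [-1, -0.03, 0.36, -0.28, 0.3435, 0, 0],
    [-1, -0.03, 0.36, -0.28, 0.3435, 0, 0],
    [-1, -0.03, 0.36, -0.28, 0.3435, 0, 0]
  ]
}}

```text
clock: 1.25
position: [0.4103, -0.2746, 0.2507]
ee_rot: [1.209, 1.209, -1.21]
force: [-0.7, 0.3, -0.3]
width: 0.998
```

```bash
python3 - <<'E'
from h import *
st()
P,D,K,T=snap('wrist','w1.png'); np.savez('w1.npz',P=P,D=D,K=K,T=T)
tgt([0.45,0.0,0.25],0)
tgt([0.42,0.3,0.25],0)
E
```

```text
t 1.25 p [ 0.4103 -0.2746  0.2507] F [-0.71  0.28 -0.27] w 0.998 q [ 0.54  0.2  -0.07  1.84  0.02  1.09 -1.11] toolz [-0. -1.  0.] tooly [ 1. -0. -0.]
row [0.0006, 0.0495, -0.344] [-0.0016, 0.0004, 0.0006] mm [0.4, 39.6, -275.2] deg [-0.1, 0.0, 0.0] n>= 6.7
row [0.0004, 0.0114, -0.7189] [-0.0016, 0.0004, 0.0006] mm [0.3, 9.1, -575.2] deg [-0.1, 0.0, 0.0] n>= 13.8
```

View pics/w1.png

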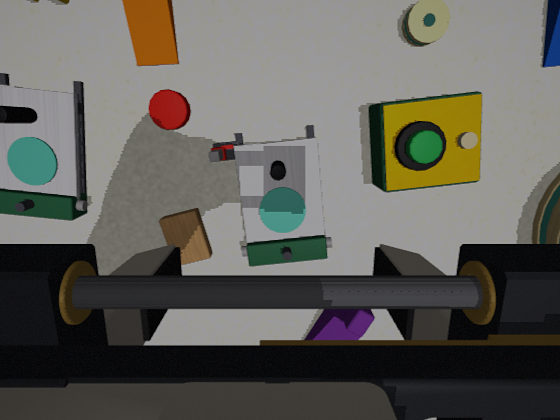

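Emit:
{"api": "step_arm", "payload": {
  "rows": [
    [-1, 0, 0.05, -0.344, 0, 0, 0],
    [-1, 0, 0.05, -0.344, 0, 0, 0],
    [-1, 0, 0.05, -0.344, 0, 0, 0],
    [-1, 0, 0.05, -0.344, 0, 0, 0],
    [-1, 0, 0.05, -0.344, 0, 0, 0],
    [-1, 0, 0.05, -0.344, 0, 0, 0],
    [-1, 0, 0.05, -0.344, 0, 0, 0],
    [-1, 0, 0.05, -0.344, 0, 0, 0],
    [-1, 0, 0.05, -0.344, 0, 0, 0]
  ]
}}

```text
clock: 2.05
position: [0.4509, 0.0012, 0.2506]
ee_rot: [1.208, 1.21, -1.209]
force: [0.1, -0.5, -0.2]
width: 1.001
```

```bash
python3 - <<'E'
from h import *
st()
P,D,K,T=snap('wrist','w2.png'); np.savez('w2.npz',P=P,D=D,K=K,T=T)
E
```

```text
t 2.05 p [0.4509 0.0012 0.2506] F [ 0.08 -0.54 -0.18] w 1.001 q [ 0.14  0.15 -0.29  1.92  0.05  1.08 -1.74] toolz [ 0.001 -1.     0.   ] tooly [ 1.     0.001 -0.   ]
```

Emit:
{"api": "step_arm", "payload": {
  "rows": [
    [-1, 0, -0.03, -0.375, 0, 0, 0],
    [-1, 0, -0.03, -0.375, 0, 0, 0],
    [-1, 0, -0.03, -0.375, 0, 0, 0],
    [-1, 0, -0.03, -0.375, 0, 0, 0],
    [-1, 0, -0.03, -0.375, 0, 0, 0],
    [-1, 0, -0.03, -0.375, 0, 0, 0],
    [-1, 0, -0.03, -0.375, 0, 0, 0],
    [-1, 0, -0.03, -0.375, 0, 0, 0],
    [-1, 0, -0.03, -0.375, 0, 0, 0],
    [-1, 0, -0.03, -0.375, 0, 0, 0]
  ]
}}

```text
clock: 2.93
position: [0.4279, 0.2991, 0.2501]
ee_rot: [1.209, 1.207, -1.212]
force: [0.5, -1.2, -0.2]
width: 1.001
```

```bash
python3 - <<'E'
from h import *
st()
P,D,K,T=snap('wrist','w3.png'); np.savez('w3.npz',P=P,D=D,K=K,T=T)
E
```

```text
t 2.93 p [0.4279 0.2991 0.2501] F [ 0.49 -1.17 -0.17] w 1.001 q [-0.34  0.29 -0.48  1.76  0.15  1.13 -2.43] toolz [-0.002 -1.     0.002] tooly [ 1.    -0.002 -0.001]
```

View pics/w2.png

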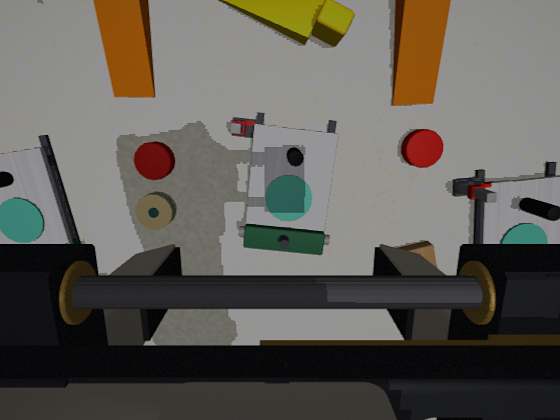

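View pics/w3.png

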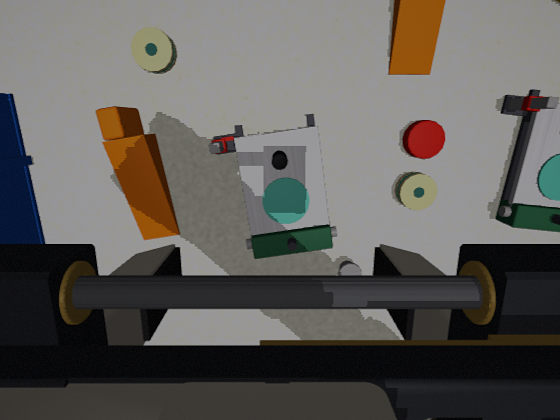

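```bash
cat > meas.py <<'E'
from h import *
def blob(hsv,lo,hi,mn=60):
    m=cv2.inRange(hsv,lo,hi); n,l,st,ce=cv2.connectedComponentsWithStats(m)
    return [(ce[i],st[i],l==i) for i in range(1,n) if st[i,4]>=mn]
def cradle(P,D,K,T):
    hsv=cv2.cvtColor(P,cv2.COLOR_RGB2HSV); C=cloud(D,K,T)
    for c,s,m in blob(hsv,(75,60,20),(95,255,255),600):
        if abs(c[0]-280)>80 or not 130<c[1]<245: continue
        cn=max(cv2.findContours(m.astype(np.uint8),0,1)[0],key=len)
        (cx,cy),_,_=cv2.fitEllipse(cv2.convexHull(cn)); print('pad px',(round(cx),round(cy)),ray(K,T,cx,cy,.027).round(4),'depthz',np.median(C[m][:,2]).round(4),'cent',C[m].mean(0).round(4))
    for c,s,m in blob(hsv,(50,70,10),(74,255,255),300):
        if abs(c[0]-280)>80 or not 200<c[1]<280: continue
        pts=C[m]; top=pts[(pts[:,2]>.030)&(pts[:,2]<.04)]
        r=cv2.minAreaRect((top[:,:2]*1000).astype(np.float32)); print('hinge',r)
    V=hsv[:,:,2]; m=(V<45)&(C[:,:,2]>.055)&(C[:,:,2]<.08)
    n,l,st_,ce=cv2.connectedComponentsWithStats(m.astype(np.uint8))
    for i in range(1,n):
        if st_[i,4]>20 and abs(ce[i,0]-280)<100 and ce[i,1]<240:
            q=C[l==i]; t=q[q[:,2]>.066]; print('black',ce[i].round(),len(t),'top',t.mean(0).round(4) if len(t) else None,'all',q.mean(0).round(4), q[:,2].max().round(4))
    for lo,hi in (((0,120,60),(6,255,255)),((170,120,60),(180,255,255))):
      for c,s,m in blob(hsv,lo,hi,15):
        if 180<c[0]<280: print('red',c.round(1),s[4],np.median(C[m],0).round(4),'top5',np.percentile(C[m][:,2],[5,50,95]).round(4))
if __name__=='__main__':
  for k in (1,2,3):
    d=np.load(f'w{k}.npz'); print('--',k); cradle(d['P'],d['D'],d['K'],d['T'])
E
python3 meas.py
```

```text
-- 1
pad px (282, 210) [ 0.3825 -0.2802  0.027 ] depthz 0.0264 cent [ 0.3826 -0.2801  0.028 ]
hinge ((335.80712890625, -285.4029235839844), (25.30629539489746, 88.23966217041016), 6.186126232147217)
black [277. 171.] 176 top [ 0.4301 -0.275   0.0678] all [ 0.4308 -0.275   0.0669] 0.0701
red [223.1 149.6] 104 [ 0.4505 -0.2188  0.0353] top5 [0.0316 0.0353 0.0383]
-- 2
pad px (288, 198) [ 0.4368 -0.0109  0.027 ] depthz 0.0264 cent [ 0.4367 -0.011   0.0269]
hinge ((390.0120544433594, -6.332069396972656), (88.95497131347656, 25.564002990722656), 83.81201934814453)
black [295. 157.] 191 top [ 0.4846 -0.0157  0.0678] all [ 0.485  -0.0156  0.0673] 0.0699
red [243.8 125.2] 105 [0.5164 0.0353 0.0368] top5 [0.0334 0.0368 0.0392]
-- 3
pad px (285, 200) [0.4107 0.2898 0.027 ] depthz 0.0265 cent [0.4108 0.2897 0.0276]
hinge ((364.1379699707031, 282.7692565917969), (25.950258255004883, 88.82856750488281), 8.436649322509766)
black [279. 161.] 187 top [0.4582 0.297  0.068 ] all [0.4586 0.2969 0.0675] 0.0698
red [223.7 141.4] 110 [0.4764 0.3535 0.0349] top5 [0.0281 0.0349 0.0377]
```

```bash
python3 - <<'E'
from h import *
tgt([0.4582,0.297,0.12],8.5)
tgt([0.4582,0.297,0.031],8.5)
E
```

```text
row [0.1628, 0.0378, 0.0013] [-0.145, 0.0018, 0.0004] mm [130.2, 30.2, 1.0] deg [-8.7, 0.1, 0.0] n>= 3.2
row [0.274, 0.0378, 0.0011] [-0.145, 0.0018, 0.0004] mm [219.2, 30.2, 0.9] deg [-8.7, 0.1, 0.0] n>= 5.3
```

Emit:
{"api": "step_arm", "payload": {
  "newtons": 12,
  "rows": [
    [0, 0.15, 0.0378, 0.001, -0.145, 0, 0],
    [0, 0.15, 0.0378, 0.001, -0.145, 0, 0],
    [0, 0.15, 0.0378, 0.001, -0.145, 0, 0],
    [0, 0.15, 0.0378, 0.001, -0.145, 0, 0],
    [0, 0.2, 0.0378, 0.001, -0.145, 0, 0],
    [0, 0.24, 0.0378, 0.001, -0.145, 0, 0],
    [0, 0.274, 0.0378, 0.001, -0.145, 0, 0],
    [0, 0.274, 0.0378, 0.001, -0.145, 0, 0],
    [0, 0.274, 0.0378, 0.001, -0.145, 0, 0]
  ]
}}

```text
clock: 3.73
position: [0.4573, 0.2989, 0.0324]
ee_rot: [1.096, 1.276, -1.099]
force: [0.2, 0.1, -0.1]
width: 0.503
```

```bash
python3 - <<'E'
from h import *
st();tgt([0.4582,0.297,0.031],8.5)
snap('wrist','w4.png')
E
```

```text
t 3.73 p [0.4573 0.2989 0.0324] F [ 0.24  0.13 -0.09] w 0.503 q [-0.39  0.59 -0.4   1.93  0.35  0.69 -2.42] toolz [ 0.149 -0.989  0.002] tooly [ 0.989  0.149 -0.001]
row [0.0018, 0.0007, 0.0025] [0.0015, 0.0015, 0.0009] mm [1.4, 0.6, 2.0] deg [0.1, 0.1, 0.1] n>= 0.1
```

View pics/w4.png

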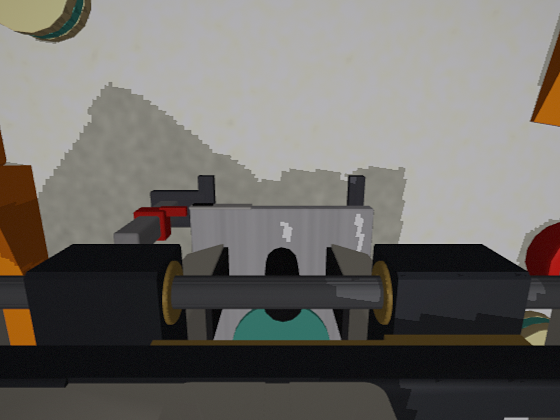

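Emit:
{"api": "step_arm", "payload": {
  "newtons": 12,
  "rows": [
    [0, 0, 0.0007, 0.0025, 0, 0, 0],
    [1, 0, 0.0007, 0.0025, 0, 0, 0],
    [1, 0, 0.0007, 0.0025, 0, 0, 0],
    [1, 0, 0.0007, 0.0025, 0, 0, 0],
    [1, 0, 0.0007, 0.0025, 0, 0, 0],
    [1, 0, 0.0007, 0.0025, 0, 0, 0],
    [1, 0, 0.0007, 0.0025, 0, 0, 0]
  ]
}}

```text
clock: 4.37
position: [0.4581, 0.2981, 0.0316]
ee_rot: [1.096, 1.276, -1.097]
force: [0.8, -0.6, 1.0]
width: 0.166
```

Emit:
{"api": "step_arm", "payload": {
  "rows": [
    [1, 0, 0, -0.0025, 0, 0, 0],
    [1, 0, 0, -0.0025, 0, 0, 0],
    [1, 0, 0, -0.0025, 0, 0, 0]
  ]
}}

```text
clock: 4.62
position: [0.458, 0.2992, 0.0313]
ee_rot: [1.096, 1.275, -1.098]
force: [1.8, -5.1, 2.4]
width: 0.169
```

```bash
python3 - <<'E'
from h import *
st()
E
```

```text
t 4.62 p [0.458  0.2992 0.0313] F [ 1.8  -5.13  2.41] w 0.169 q [-0.39  0.59 -0.4   1.93  0.35  0.69 -2.42] toolz [ 0.15  -0.989  0.002] tooly [ 0.989  0.15  -0.   ]
```

Emit:
{"api": "step_arm", "payload": {
  "rows": [
    [1, 0, 0, -0.0025, 0, 0, 0],
    [1, 0, 0, -0.0025, 0, 0, 0],
    [1, 0, 0, -0.0025, 0, 0, 0]
  ]
}}

```text
clock: 4.87
position: [0.4579, 0.3002, 0.0312]
ee_rot: [1.095, 1.274, -1.1]
force: [3.0, -7.4, 2.9]
width: 0.168
```

Emit:
{"api": "step_arm", "payload": {
  "rows": [
    [1, 0, 0, -0.0025, 0, 0, 0],
    [1, 0, 0, -0.0025, 0, 0, 0],
    [1, 0, 0, -0.0025, 0, 0, 0]
  ]
}}

```text
clock: 5.12
position: [0.4579, 0.3012, 0.0311]
ee_rot: [1.095, 1.273, -1.101]
force: [4.5, -10.8, 3.6]
width: 0.169
```

Emit:
{"api": "step_arm", "payload": {
  "rows": [
    [1, 0, 0, 0.0075, 0, 0, 0],
    [1, 0, 0, 0.0075, 0, 0, 0],
    [1, 0, 0, 0.0075, 0, 0, 0],
    [1, 0, 0, 0.0075, 0, 0, 0]
  ]
}}

```text
clock: 5.45
position: [0.4582, 0.2986, 0.0316]
ee_rot: [1.097, 1.277, -1.096]
force: [2.8, -2.4, 1.2]
width: 0.173
```

Emit:
{"api": "step_arm", "payload": {
  "rows": [
    [1, 0, 0, 0.0025, 0, 0, 0],
    [1, 0, 0, 0.0025, 0, 0, 0],
    [1, 0, 0, 0.0025, 0, 0, 0]
  ]
}}

```text
clock: 5.7
position: [0.4583, 0.2975, 0.0317]
ee_rot: [1.098, 1.278, -1.095]
force: [2.0, 1.4, 1.5]
width: 0.172
```

Emit:
{"api": "step_arm", "payload": {
  "rows": [
    [1, 0, 0, 0.0025, 0, 0, 0],
    [1, 0, 0, 0.0025, 0, 0, 0],
    [1, 0, 0, 0.0025, 0, 0, 0]
  ]
}}

```text
clock: 5.95
position: [0.4585, 0.2957, 0.0318]
ee_rot: [1.098, 1.278, -1.095]
force: [2.0, 3.5, 1.2]
width: 0.17
```

Emit:
{"api": "step_arm", "payload": {
  "rows": [
    [1, 0, 0, 0.005, 0, 0, 0],
    [1, 0, 0, 0.005, 0, 0, 0],
    [1, 0, 0, 0.005, 0, 0, 0]
  ]
}}

```text
clock: 6.2
position: [0.459, 0.2935, 0.0321]
ee_rot: [1.099, 1.28, -1.092]
force: [2.1, 8.7, -0.4]
width: 0.166
```

```bash
python3 - <<'E'
from h import *
st();snap('wrist','a_neg.png')
E
```

```text
t 6.2 p [0.459  0.2935 0.0321] F [ 2.11  8.65 -0.37] w 0.166 q [-0.37  0.58 -0.41  1.94  0.35  0.68 -2.41] toolz [ 0.153 -0.988 -0.004] tooly [0.988 0.153 0.002]
```

Emit:
{"api": "step_arm", "payload": {
  "rows": [
    [1, 0, 0, -0.0175, 0, 0, 0],
    [1, 0, 0, -0.0175, 0, 0, 0],
    [1, 0, 0, -0.0175, 0, 0, 0],
    [1, 0, 0, -0.0175, 0, 0, 0]
  ]
}}

```text
clock: 6.58
position: [0.4578, 0.3011, 0.031]
ee_rot: [1.094, 1.272, -1.102]
force: [5.2, -9.6, 4.7]
width: 0.172
```

```bash
python3 - <<'E'
from h import *
st();snap('wrist','a_pos.png')
a=cv2.imread('pics/a_neg.png')[150:330,130:430];b=cv2.imread('pics/a_pos.png')[150:330,130:430]
cv2.imwrite('pics/ab.png',cv2.resize(np.vstack([a,b]),None,fx=1.6,fy=1.6))
E
```

```text
t 6.58 p [0.4578 0.3011 0.031 ] F [ 5.18 -9.65  4.73] w 0.172 q [-0.39  0.59 -0.4   1.93  0.35  0.69 -2.43] toolz [ 0.149 -0.989  0.006] tooly [ 0.989  0.149 -0.001]
```

View pics/ab.png

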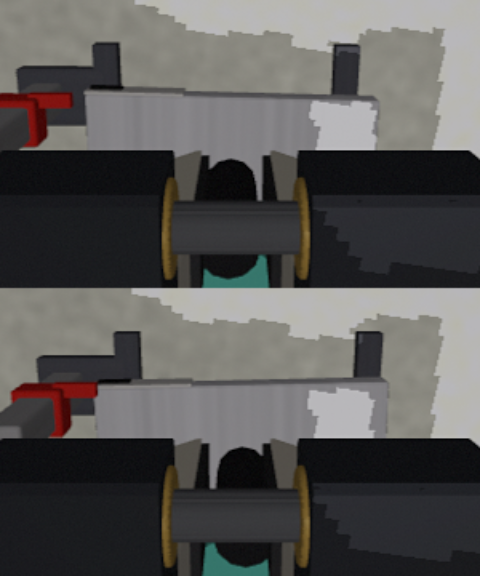

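Emit:
{"api": "step_arm", "payload": {
  "rows": [
    [1, 0, 0, 0, 0, 0, 0],
    [1, 0, 0, 0, 0, 0, 0],
    [1, 0, 0, 0, 0, 0, 0],
    [1, 0, 0, 0, 0, 0, 0],
    [1, 0, 0, 0, 0, 0, 0],
    [1, 0, 0, 0, 0, 0, 0]
  ]
}}

```text
clock: 7.13
position: [0.4578, 0.301, 0.0311]
ee_rot: [1.094, 1.272, -1.102]
force: [5.2, -8.5, 4.1]
width: 0.169
```

```bash
python3 - <<'E'
from h import *
st();snap('wrist','a_pos2.png')
a=cv2.imread('pics/a_neg.png')[150:330,130:430];b=cv2.imread('pics/a_pos2.png')[150:330,130:430]
cv2.imwrite('pics/ab2.png',cv2.resize(np.vstack([a,b]),None,fx=1.6,fy=1.6))
E
```

```text
t 7.13 p [0.4578 0.301  0.0311] F [ 5.23 -8.52  4.14] w 0.169 q [-0.39  0.59 -0.4   1.93  0.35  0.69 -2.43] toolz [ 0.149 -0.989  0.006] tooly [ 0.989  0.149 -0.001]
```

View pics/ab2.png

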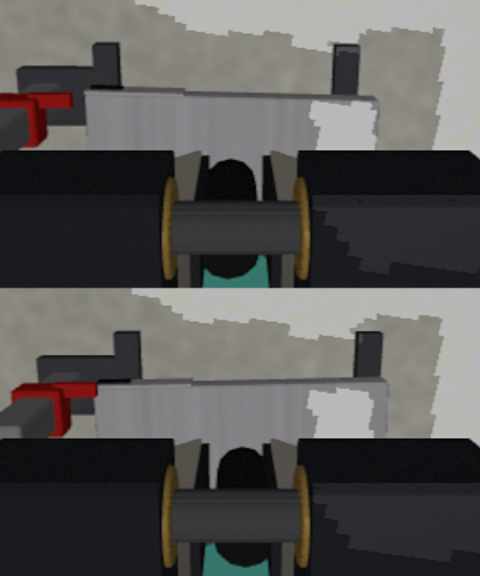

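Emit:
{"api": "step_arm", "payload": {
  "rows": [
    [1, 0, 0, 0.007, 0, 0, 0],
    [1, 0, 0, 0.007, 0, 0, 0],
    [1, 0, 0, 0.007, 0, 0, 0],
    [0.2, 0, 0, 0.007, 0, 0, 0],
    [0.2, 0, 0, 0.007, 0, 0, 0],
    [0.2, 0, 0, 0.007, 0, 0, 0],
    [0.2, -0.06, 0, 0.007, 0, 0, 0],
    [0.2, -0.11, 0, 0.007, 0, 0, 0],
    [0.2, -0.11, 0, 0.007, 0, 0, 0]
  ]
}}

```text
clock: 7.93
position: [0.4593, 0.3021, 0.1253]
ee_rot: [1.102, 1.277, -1.089]
force: [0.3, 1.5, 0.7]
width: 0.398
```

```bash
python3 - <<'E'
from h import *
st();tgt([0.4846,-0.0157,0.12],-6.0);tgt([0.4846,-0.0157,0.031],-6.0);P,D,K,T=snap('wrist','w5.png')
E
```

```text
t 7.93 p [0.4593 0.3021 0.1253] F [0.3  1.5  0.71] w 0.398 q [-0.33  0.46 -0.47  1.86  0.27  0.88 -2.35] toolz [ 0.153 -0.988 -0.004] tooly [0.988 0.153 0.006]
row [0.0048, -0.0294, 0.3974] [0.2463, -0.0049, -0.0054] mm [3.8, -23.5, 318.0] deg [14.8, -0.3, -0.3] n>= 7.6
row [0.116, -0.0301, 0.3979] [0.2463, -0.0049, -0.0054] mm [92.8, -24.1, 318.3] deg [14.8, -0.3, -0.3] n>= 8.0
```

View pics/w5.png

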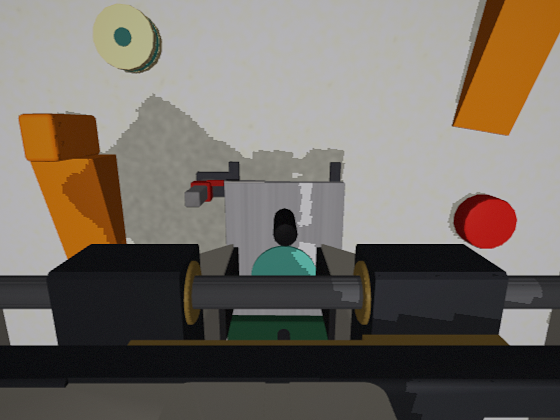

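Emit:
{"api": "step_arm", "payload": {
  "newtons": 12,
  "rows": [
    [0, 0, -0.0294, 0.398, 0.246, -0.005, -0.005],
    [0, 0, -0.0294, 0.398, 0.246, -0.005, -0.005],
    [0, 0, -0.0294, 0.398, 0.246, -0.005, -0.005],
    [0, 0, -0.0294, 0.398, 0.246, -0.005, -0.005],
    [0, 0, -0.0294, 0.398, 0.246, -0.005, -0.005],
    [0, 0, -0.0294, 0.398, 0.246, -0.005, -0.005],
    [0, 0, -0.0294, 0.398, 0.246, -0.005, -0.005],
    [0, 0, -0.0294, 0.398, 0.246, -0.005, -0.005],
    [0, 0, -0.0294, 0.398, 0.246, -0.005, -0.005],
    [0, 0.06, -0.03, 0.398, 0.246, -0.005, -0.005],
    [0, 0.06, -0.03, 0.398, 0.246, -0.005, -0.005]
  ]
}}

```text
clock: 8.9
position: [0.4794, -0.0196, 0.0675]
ee_rot: [1.278, 1.16, -1.298]
force: [-2.2, -0.1, -2.2]
width: 0.499
```

```bash
python3 - <<'E'
from h import *
st();tgt([0.4846,-0.0157,0.031],-6.0)
E
```

```text
t 8.9 p [ 0.4794 -0.0196  0.0675] F [-2.22 -0.11 -2.21] w 0.499 q [ 0.18  0.44 -0.33  2.07  0.23  0.68 -1.98] toolz [-0.106 -0.994  0.006] tooly [ 0.994 -0.106 -0.01 ]
row [0.0456, 0.0064, -0.0058] [-0.0018, 0.0058, 0.0096] mm [36.5, 5.1, -4.6] deg [-0.1, 0.3, 0.6] n>= 0.9
```

Emit:
{"api": "step_arm", "payload": {
  "rows": [
    [0, 0, 0.0064, -0.0058, 0, 0.006, 0.009],
    [0, 0.03, 0.0064, -0.0058, 0, 0.006, 0.009],
    [0, 0.0456, 0.0064, -0.0058, 0, 0.006, 0.009],
    [0, 0.0456, 0.0064, -0.0058, 0, 0.006, 0.009],
    [0, 0.0456, 0.0064, -0.0058, 0, 0.006, 0.009]
  ]
}}

```text
clock: 9.32
position: [0.4876, -0.0144, 0.0355]
ee_rot: [1.288, 1.155, -1.282]
force: [-0.8, 1.6, 0.9]
width: 0.5
```

```bash
python3 - <<'E'
from h import *
st();tgt([0.4846,-0.0157,0.031],-6.0)
E
```

```text
t 9.32 p [ 0.4876 -0.0144  0.0355] F [-0.76  1.56  0.9 ] w 0.5 q [ 0.15  0.5  -0.31  2.08  0.26  0.59 -2.01] toolz [-0.104 -0.995 -0.001] tooly [ 0.995 -0.104  0.004]
row [0.0056, -0.0036, 0.002] [0.0006, -0.0007, -0.004] mm [4.5, -2.9, 1.6] deg [0.0, -0.0, -0.2] n>= 0.1
```

Emit:
{"api": "step_arm", "payload": {
  "rows": [
    [1, 0, 0, 0, 0, 0, 0],
    [1, 0, 0, 0, 0, 0, 0],
    [1, 0, 0, 0, 0, 0, 0],
    [1, 0, 0, 0, 0, 0, 0],
    [1, 0, 0, 0, 0, 0, 0]
  ]
}}

```text
clock: 9.73
position: [0.4879, -0.0156, 0.0355]
ee_rot: [1.29, 1.153, -1.282]
force: [-0.2, -0.8, 1.0]
width: 0.188
```

Emit:
{"api": "step_arm", "payload": {
  "rows": [
    [1, 0, 0, -0.005, 0, 0, 0],
    [1, 0, 0, -0.005, 0, 0, 0],
    [1, 0, 0, -0.005, 0, 0, 0]
  ]
}}

```text
clock: 9.98
position: [0.4885, -0.0115, 0.0352]
ee_rot: [1.289, 1.153, -1.282]
force: [0.8, -1.3, 1.8]
width: 0.17
```

Emit:
{"api": "step_arm", "payload": {
  "rows": [
    [1, 0, 0, -0.004, 0, 0, 0],
    [1, 0, 0, -0.004, 0, 0, 0],
    [1, 0, 0, -0.004, 0, 0, 0]
  ]
}}

```text
clock: 10.23
position: [0.4887, -0.0095, 0.0351]
ee_rot: [1.289, 1.152, -1.284]
force: [1.3, -5.3, 1.3]
width: 0.169
```

```bash
python3 - <<'E'
from h import *
st();snap('wrist','b_pos.png')
E
```

```text
t 10.23 p [ 0.4887 -0.0095  0.0351] F [ 1.26 -5.35  1.31] w 0.169 q [ 0.14  0.5  -0.3   2.08  0.26  0.59 -2.03] toolz [-0.107 -0.994  0.001] tooly [ 0.994 -0.107  0.005]
```

Emit:
{"api": "step_arm", "payload": {
  "rows": [
    [1, 0, 0, 0.0175, 0, 0, 0],
    [1, 0, 0, 0.0175, 0, 0, 0],
    [1, 0, 0, 0.0175, 0, 0, 0],
    [1, 0, 0, 0.0175, 0, 0, 0]
  ]
}}

```text
clock: 10.62
position: [0.4877, -0.0218, 0.0352]
ee_rot: [1.29, 1.153, -1.282]
force: [4.0, -0.3, 3.0]
width: 0.174
```

```bash
python3 - <<'E'
from h import *
st();snap('wrist','b_neg.png')
a=cv2.imread('pics/b_neg.png')[150:330,130:430];b=cv2.imread('pics/b_pos.png')[150:330,130:430]
cv2.imwrite('pics/ab3.png',cv2.resize(np.vstack([a,b]),None,fx=1.6,fy=1.6))
E
```

```text
t 10.62 p [ 0.4877 -0.0218  0.0352] F [ 4.01 -0.33  3.01] w 0.174 q [ 0.17  0.5  -0.31  2.09  0.26  0.59 -2.  ] toolz [-0.105 -0.994 -0.001] tooly [ 0.994 -0.105  0.006]
```

View pics/ab3.png

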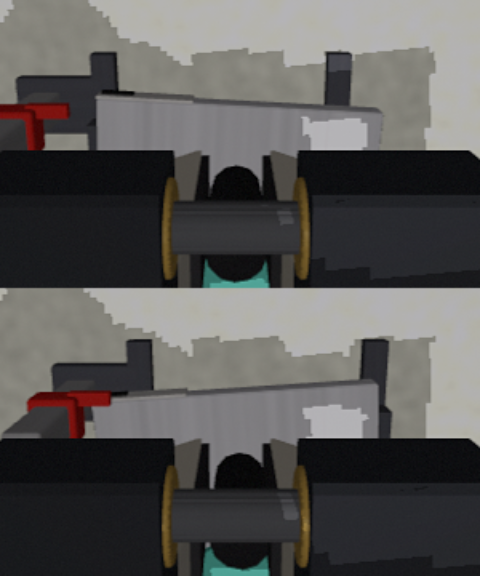

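Emit:
{"api": "step_arm", "payload": {
  "rows": [
    [1, 0, 0, -0.007, 0, 0, 0],
    [1, 0, 0, -0.007, 0, 0, 0],
    [1, 0, 0, -0.007, 0, 0, 0],
    [0.2, 0, 0, -0.007, 0, 0, 0],
    [0.2, 0, 0, -0.007, 0, 0, 0],
    [0.2, 0, 0, -0.007, 0, 0, 0],
    [0.2, -0.06, 0, -0.007, 0, 0, 0],
    [0.2, -0.11, 0, -0.007, 0, 0, 0],
    [0.2, -0.11, 0, -0.007, 0, 0, 0]
  ]
}}

```text
clock: 11.42
position: [0.4894, -0.0161, 0.1281]
ee_rot: [1.292, 1.15, -1.278]
force: [1.5, 0.1, 0.8]
width: 0.402
```

```bash
python3 - <<'E'
from h import *
st();tgt([0.4301,-0.275,0.12],6.2);P,D,K,T=snap('wrist','w6.png')
E
```

```text
t 11.42 p [ 0.4894 -0.0161  0.1281] F [1.47 0.13 0.82] w 0.402 q [ 0.21  0.36 -0.37  2.    0.18  0.8  -1.93] toolz [-0.105 -0.994 -0.002] tooly [ 0.994 -0.105  0.011]
row [0.0092, -0.0398, 0.3296] [-0.2041, -0.0003, -0.0106] mm [7.4, -31.8, 263.7] deg [-12.2, -0.0, -0.6] n>= 6.4
```

View pics/w6.png

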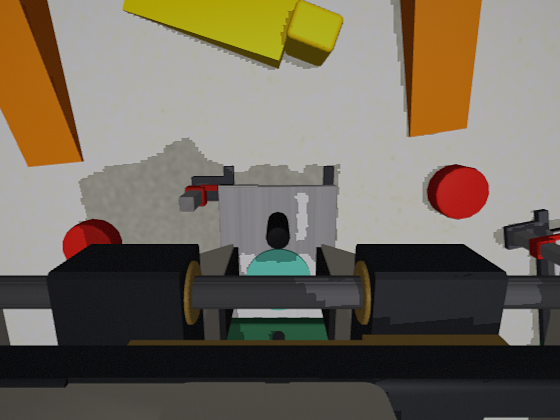

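Emit:
{"api": "step_arm", "payload": {
  "newtons": 12,
  "rows": [
    [0, 0.009, -0.04, 0.33, -0.204, 0, -0.01],
    [0, 0.009, -0.04, 0.33, -0.204, 0, -0.01],
    [0, 0.009, -0.04, 0.33, -0.204, 0, -0.01],
    [0, 0.009, -0.04, 0.33, -0.204, 0, -0.01],
    [0, 0.009, -0.04, 0.33, -0.204, 0, -0.01],
    [0, 0.009, -0.04, 0.33, -0.204, 0, -0.01],
    [0, 0.009, -0.04, 0.33, -0.204, 0, -0.01],
    [0, 0.009, -0.04, 0.33, -0.204, 0, -0.01],
    [0, 0.009, -0.04, 0.33, -0.204, 0, -0.01],
    [0, 0.009, -0.04, 0.33, -0.204, 0, -0.01]
  ]
}}

```text
clock: 12.3
position: [0.427, -0.2745, 0.1147]
ee_rot: [1.127, 1.265, -1.133]
force: [0.2, 1.0, -0.4]
width: 0.502
```

```bash
python3 - <<'E'
from h import *
st();tgt([0.4301,-0.275,0.031],6.2)
E
```

```text
t 12.3 p [ 0.427  -0.2745  0.1147] F [ 0.17  0.99 -0.42] w 0.502 q [ 0.73  0.41 -0.34  1.96  0.18  0.81 -1.18] toolz [ 0.108 -0.994 -0.002] tooly [ 0.994  0.108 -0.007]
row [0.1046, 0.0045, 0.0012] [0.0004, -0.002, 0.0064] mm [83.7, 3.6, 1.0] deg [0.0, -0.1, 0.4] n>= 2.0
```

Emit:
{"api": "step_arm", "payload": {
  "rows": [
    [0, 0.05, 0.0045, 0.0012, 0, 0, 0.0064],
    [0, 0.1, 0.0045, 0.0012, 0, 0, 0.0064],
    [0, 0.1, 0.0045, 0.0012, 0, 0, 0.0064],
    [0, 0.1, 0.0045, 0.0012, 0, 0, 0.0064],
    [1, 0.1, 0.0045, 0.0012, 0, 0, 0.0064],
    [1, 0.1, 0.0045, 0.0012, 0, 0, 0.0064],
    [1, 0.1, 0.0045, 0.0012, 0, 0, 0.0064],
    [1, 0.1, 0.0045, 0.0012, 0, 0, 0.0064],
    [1, 0.1, 0.0045, 0.0012, 0, 0, 0.0064],
    [1, 0.1, 0.0045, 0.0012, 0, 0, 0.0064]
  ]
}}

```text
clock: 13.13
position: [0.4313, -0.2763, 0.0363]
ee_rot: [1.131, 1.257, -1.127]
force: [1.0, 3.1, 1.4]
width: 0.168
```

Emit:
{"api": "step_arm", "payload": {
  "rows": [
    [1, 0, 0, -0.005, 0, 0, 0],
    [1, 0, 0, -0.005, 0, 0, 0],
    [1, 0, 0, -0.005, 0, 0, 0]
  ]
}}

```text
clock: 13.38
position: [0.4311, -0.2734, 0.0361]
ee_rot: [1.13, 1.255, -1.128]
force: [2.7, -4.4, 3.3]
width: 0.171
```

Emit:
{"api": "step_arm", "payload": {
  "rows": [
    [1, 0, 0, -0.0025, 0, 0, 0],
    [1, 0, 0, -0.0025, 0, 0, 0],
    [1, 0, 0, -0.0025, 0, 0, 0]
  ]
}}

```text
clock: 13.63
position: [0.431, -0.2722, 0.0361]
ee_rot: [1.13, 1.254, -1.129]
force: [3.0, -5.6, 2.5]
width: 0.168
```

```bash
python3 - <<'E'
from h import *
st();snap('wrist','c_pos.png')
E
```

```text
t 13.63 p [ 0.431  -0.2722  0.0361] F [ 2.99 -5.62  2.52] w 0.168 q [ 0.68  0.52 -0.3   2.03  0.25  0.62 -1.25] toolz [ 0.107 -0.994  0.002] tooly [0.994 0.107 0.003]
```

Emit:
{"api": "step_arm", "payload": {
  "rows": [
    [1, 0, 0, 0.015, 0, 0, 0],
    [1, 0, 0, 0.015, 0, 0, 0],
    [1, 0, 0, 0.015, 0, 0, 0],
    [1, 0, 0, 0.015, 0, 0, 0]
  ]
}}

```text
clock: 14.02
position: [0.4322, -0.2794, 0.0354]
ee_rot: [1.131, 1.261, -1.124]
force: [3.1, 9.5, 5.5]
width: 0.17
```

```bash
python3 - <<'E'
from h import *
st();snap('wrist','c_neg.png')
a=cv2.imread('pics/c_neg.png')[150:330,130:430];b=cv2.imread('pics/c_pos.png')[150:330,130:430]
cv2.imwrite('pics/ab4.png',cv2.resize(np.vstack([a,b]),None,fx=1.6,fy=1.6))
E
```

```text
t 14.02 p [ 0.4322 -0.2794  0.0354] F [3.13 9.52 5.46] w 0.17 q [ 0.7   0.53 -0.3   2.02  0.25  0.63 -1.23] toolz [ 0.11  -0.994 -0.004] tooly [0.994 0.11  0.002]
```

View pics/ab4.png

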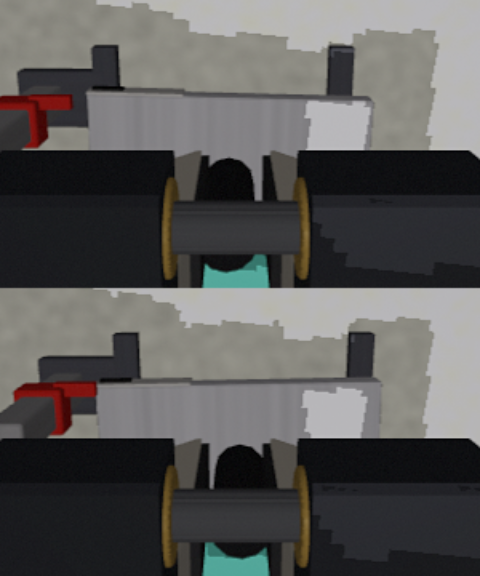

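Emit:
{"api": "step_arm", "payload": {
  "rows": [
    [1, 0, 0, -0.008, 0, 0, 0],
    [1, 0, 0, -0.008, 0, 0, 0],
    [1, 0, 0, -0.008, 0, 0, 0],
    [0.2, 0, 0, -0.008, 0, 0, 0],
    [0.2, 0, 0, -0.008, 0, 0, 0],
    [0.2, 0, 0, -0.008, 0, 0, 0],
    [0.2, -0.06, 0, -0.008, 0, 0, 0],
    [-0.4, -0.12, 0, -0.008, 0, 0, 0],
    [-0.4, -0.12, 0, -0.008, 0, 0, 0]
  ]
}}

```text
clock: 14.82
position: [0.4319, -0.2771, 0.1358]
ee_rot: [1.131, 1.253, -1.127]
force: [0.8, -0.3, -0.8]
width: 0.498
```

```bash
python3 - <<'E'
from h import *
st();tgt([0.5755,-0.4239,0.12],6.2);P,D,K,T=snap('wrist','w7.png')
E
```

```text
t 14.82 p [ 0.4319 -0.2771  0.1358] F [ 0.8  -0.33 -0.75] w 0.498 q [ 0.74  0.38 -0.35  1.94  0.17  0.85 -1.17] toolz [ 0.107 -0.994  0.002] tooly [0.994 0.107 0.005]
row [0.0209, 0.1588, 0.2016] [-0.0008, 0.0019, -0.0043] mm [16.7, 127.0, 161.3] deg [-0.0, 0.1, -0.3] n>= 4.9
```

View pics/w7.png

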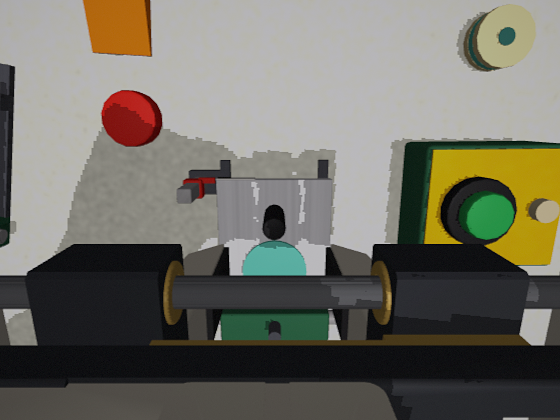

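Emit:
{"api": "step_arm", "payload": {
  "rows": [
    [-0.6, 0, 0.1, 0.2, 0, 0.002, -0.004],
    [-0.6, 0, 0.1, 0.2, 0, 0.002, -0.004],
    [-0.6, 0, 0.1, 0.2, 0, 0.002, -0.004],
    [-0.6, 0, 0.1, 0.2, 0, 0.002, -0.004],
    [-0.6, 0, 0.1, 0.2, 0, 0.002, -0.004],
    [-0.6, 0, 0.1, 0.2, 0, 0.002, -0.004],
    [-0.6, 0, 0.1, 0.2, 0, 0.002, -0.004]
  ]
}}

```text
clock: 15.45
position: [0.5262, -0.4266, 0.1301]
ee_rot: [1.131, 1.264, -1.132]
force: [-0.0, 1.2, -0.3]
width: 0.8
```

```bash
cat > disc.py <<'E'
from h import *
import sys
def disc(kind,f,ztop=.02):
    P,D,K,T=snap('wrist',f); C=cloud(D,K,T);hsv=cv2.cvtColor(P,cv2.COLOR_RGB2HSV)
    rng={'cream':[((18,30,70),(38,170,255))],'red':[((0,140,60),(5,255,255)),((172,140,60),(180,255,255))]}[kind]
    m=sum(cv2.inRange(hsv,*r) for r in rng)>0
    m&=(abs(C[:,:,2]-ztop)<.006)
    m=cv2.morphologyEx(m.astype(np.uint8),cv2.MORPH_CLOSE,np.ones((15,15)))
    n,l,s,ce=cv2.connectedComponentsWithStats(m)
    for i in range(1,n):
        if s[i,4]<200: continue
        cn=max(cv2.findContours((l==i).astype(np.uint8),0,1)[0],key=len)
        if len(cn)<5: continue
        (cx,cy),ax,_=cv2.fitEllipse(cn)
        print(kind,'px',(round(cx),round(cy)),np.round(ax),ray(K,T,cx,cy,ztop).round(4),'box',s[i,:4],'medz',np.median(C[l==i][:,2]).round(4))
if __name__=='__main__':
    st();disc(sys.argv[1],sys.argv[2],float(sys.argv[3]) if len(sys.argv)>3 else .02)
E
python3 disc.py cream m1.png; python3 -c "
from h import *
tgt([0.5755,-0.4239,0.12],6.2)"
```

```text
t 15.45 p [ 0.5262 -0.4266  0.1301] F [-0.04  1.21 -0.28] w 0.8 q [ 0.79  0.63 -0.3   1.51  0.2   1.04 -1.02] toolz [ 0.107 -0.994 -0.004] tooly [ 0.994  0.107 -0.005]
cream px (282, 146) [55. 55.] [ 0.5756 -0.4248  0.02  ] box [255 118  56  57] medz 0.0199
row [0.0129, 0.0615, 0.0047] [-0.0002, -0.0042, 0.0045] mm [10.3, 49.2, 3.7] deg [-0.0, -0.3, 0.3] n>= 1.2
```

View pics/m1.png

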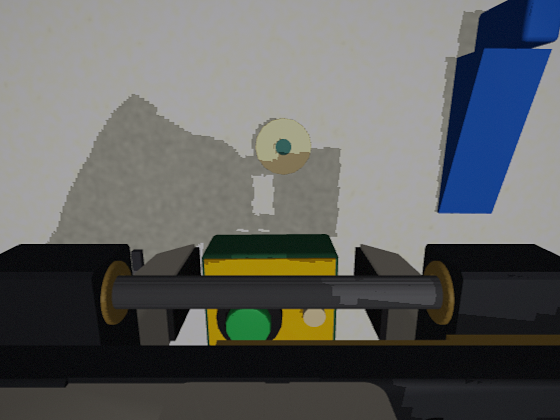

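```bash
python3 -c "
from h import *
tgt([0.5756,-0.4248,0.006],6.2)"
```

```text
row [0.1554, 0.0622, 0.0064] [-0.0002, -0.0042, 0.0045] mm [124.3, 49.7, 5.2] deg [-0.0, -0.3, 0.3] n>= 3.2
```

Emit:
{"api": "step_arm", "payload": {
  "rows": [
    [-0.6, 0.01, 0.0622, 0.0064, 0, -0.004, 0.0045],
    [-0.6, 0.06, 0.0622, 0.0064, 0, -0.004, 0.0045],
    [-0.6, 0.12, 0.0622, 0.0064, 0, -0.004, 0.0045],
    [-0.6, 0.12, 0.0622, 0.0064, 0, -0.004, 0.0045],
    [-0.6, 0.12, 0.0622, 0.0064, 0, -0.004, 0.0045],
    [-0.6, 0.12, 0.0622, 0.0064, 0, -0.004, 0.0045]
  ]
}}

```text
clock: 16.0
position: [0.5766, -0.4259, 0.0368]
ee_rot: [1.129, 1.256, -1.129]
force: [1.1, -0.8, 0.5]
width: 0.803
```

```bash
python3 -c "
from h import *
st();tgt([0.5756,-0.4248,0.006],6.2)"
```

```text
t 16.0 p [ 0.5766 -0.4259  0.0368] F [ 1.11 -0.82  0.55] w 0.803 q [ 0.72  0.78 -0.27  1.48  0.24  0.92 -1.08] toolz [ 0.108 -0.994  0.002] tooly [0.994 0.108 0.001]
row [0.0384, -0.0012, -0.0015] [-0.0002, 0.0016, -0.0014] mm [30.7, -0.9, -1.2] deg [-0.0, 0.1, -0.1] n>= 0.7
```

Emit:
{"api": "step_arm", "payload": {
  "newtons": 20,
  "rows": [
    [-0.6, 0.0384, -0.001, -0.0015, 0, 0, 0],
    [-0.6, 0.0384, -0.001, -0.0015, 0, 0, 0],
    [-0.6, 0.0384, -0.001, -0.0015, 0, 0, 0],
    [1, 0.0384, -0.001, -0.0015, 0, 0, 0],
    [1, 0.0384, -0.001, -0.0015, 0, 0, 0],
    [1, 0.0384, -0.001, -0.0015, 0, 0, 0],
    [1, 0.0384, -0.001, -0.0015, 0, 0, 0],
    [1, 0.0384, -0.001, -0.0015, 0, 0, 0],
    [1, 0.0384, -0.001, -0.0015, 0, 0, 0]
  ]
}}

```text
clock: 16.75
position: [0.5763, -0.4252, 0.0052]
ee_rot: [1.129, 1.255, -1.129]
force: [-1.2, 0.4, 3.0]
width: 0.449
```

Emit:
{"api": "step_arm", "payload": {
  "rows": [
    [1, -0.05, 0, 0, 0, 0, 0],
    [1, -0.1, 0, 0, 0, 0, 0],
    [1, -0.15, 0, 0, 0, 0, 0],
    [1, -0.15, 0, 0, 0, 0, 0],
    [1, -0.15, 0, 0, 0, 0, 0]
  ]
}}

```text
clock: 17.17
position: [0.5774, -0.4257, 0.1278]
ee_rot: [1.129, 1.25, -1.127]
force: [0.3, -0.1, -2.8]
width: 0.446
```

```bash
python3 -c "
from h import *
st();tgt([0.3825,-0.2802,0.12],6.2)"
```

```text
t 17.17 p [ 0.5774 -0.4257  0.1278] F [ 0.33 -0.15 -2.79] w 0.446 q [ 0.73  0.68 -0.29  1.42  0.21  1.07 -1.06] toolz [ 0.107 -0.994  0.005] tooly [0.994 0.107 0.006]
row [0.0074, -0.2228, -0.2071] [-0.0005, 0.0048, -0.0057] mm [5.9, -178.2, -165.7] deg [-0.0, 0.3, -0.3] n>= 5.8
```

Emit:
{"api": "step_arm", "payload": {
  "rows": [
    [1, 0, -0.2228, -0.207, 0, 0.005, -0.005],
    [1, 0, -0.2228, -0.207, 0, 0.005, -0.005],
    [1, 0, -0.2228, -0.207, 0, 0.005, -0.005],
    [1, 0, -0.2228, -0.207, 0, 0.005, -0.005],
    [1, 0, -0.2228, -0.207, 0, 0.005, -0.005],
    [1, 0, -0.2228, -0.207, 0, 0.005, -0.005],
    [1, 0, -0.2228, -0.207, 0, 0.005, -0.005],
    [1, 0, -0.2228, -0.207, 0, 0.005, -0.005],
    [1, 0, -0.2228, -0.207, 0, 0.005, -0.005],
    [1, 0.04, -0.2228, -0.207, 0, 0.005, -0.005],
    [1, 0.07, -0.2228, -0.207, 0, 0.005, -0.005],
    [1, 0.07, -0.2228, -0.207, 0, 0.005, -0.005]
  ]
}}

```text
clock: 18.17
position: [0.3797, -0.2788, 0.0642]
ee_rot: [1.131, 1.269, -1.132]
force: [-1.1, 0.4, -2.4]
width: 0.446
```

```bash
python3 -c "
from h import *
st();tgt([0.3825,-0.2802,0.0325],6.2);snap('wrist','m2.png')"
```

```text
t 18.17 p [ 0.3797 -0.2788  0.0642] F [-1.12  0.43 -2.43] w 0.446 q [ 0.78  0.44 -0.33  2.09  0.22  0.66 -1.16] toolz [ 0.107 -0.994 -0.008] tooly [ 0.994  0.108 -0.008]
row [0.0396, 0.0036, 0.0024] [-0.0005, -0.0073, 0.0074] mm [31.7, 2.9, 1.9] deg [-0.0, -0.4, 0.4] n>= 0.8
```

View pics/m2.png

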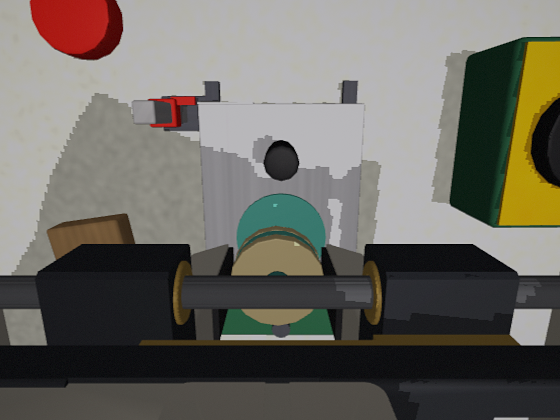

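Emit:
{"api": "step_arm", "payload": {
  "rows": [
    [1, 0.01, 0.0036, 0.0024, 0, -0.0073, 0.0074],
    [1, 0.03, 0.0036, 0.0024, 0, -0.0073, 0.0074],
    [1, 0.03, 0.0036, 0.0024, 0, -0.0073, 0.0074],
    [1, 0.03, 0.0036, 0.0024, 0, -0.0073, 0.0074],
    [1, 0.03, 0.0036, 0.0024, 0, -0.0073, 0.0074]
  ]
}}

```text
clock: 18.63
position: [0.3847, -0.2814, 0.0451]
ee_rot: [1.129, 1.251, -1.128]
force: [0.2, -0.0, -2.4]
width: 0.448
```

```bash
python3 -c "
from h import *
st();tgt([0.3825,-0.2802,0.0325],6.2)"
```

```text
t 18.63 p [ 0.3847 -0.2814  0.0451] F [ 0.21 -0.   -2.44] w 0.448 q [ 0.76  0.47 -0.31  2.11  0.25  0.6  -1.19] toolz [ 0.108 -0.994  0.005] tooly [0.994 0.108 0.005]
row [0.0157, -0.0027, -0.0019] [-0.0003, 0.0044, -0.0048] mm [12.6, -2.1, -1.5] deg [-0.0, 0.3, -0.3] n>= 0.3
```

Emit:
{"api": "step_arm", "payload": {
  "rows": [
    [1, 0.01, -0.0025, -0.0018, 0, 0.0044, -0.0048],
    [1, 0.013, -0.0025, -0.0018, 0, 0.0044, -0.0048],
    [1, 0.013, -0.0025, -0.0018, 0, 0.0044, -0.0048],
    [1, 0.013, -0.0025, -0.0018, 0, 0.0044, -0.0048]
  ]
}}

```text
clock: 18.97
position: [0.3817, -0.2798, 0.0336]
ee_rot: [1.129, 1.26, -1.13]
force: [-0.8, -0.4, -0.7]
width: 0.451
```

```bash
python3 -c "
from h import *
st();tgt([0.3825,-0.2802,0.0325],6.2)"
```

```text
t 18.97 p [ 0.3817 -0.2798  0.0336] F [-0.81 -0.39 -0.72] w 0.451 q [ 0.75  0.49 -0.3   2.11  0.26  0.58 -1.2 ] toolz [ 0.108 -0.994 -0.001] tooly [ 0.994  0.108 -0.001]
row [0.0014, 0.0009, 0.0006] [-0.0003, -0.0007, 0.001] mm [1.1, 0.7, 0.5] deg [-0.0, -0.0, 0.1] n>= 0.0
```

Emit:
{"api": "step_arm", "payload": {
  "rows": [
    [1, 0.0015, 0.0009, 0.0005, 0, 0, 0],
    [1, 0.0015, 0.0009, 0.0005, 0, 0, 0],
    [-0.25, 0.0015, 0.0009, 0.0005, 0, 0, 0],
    [-0.25, 0.0015, 0.0009, 0.0005, 0, 0, 0],
    [-0.25, 0.0015, 0.0009, 0.0005, 0, 0, 0],
    [-0.25, -0.05, 0, 0, 0, 0, 0],
    [-0.25, -0.1, 0, 0, 0, 0, 0],
    [-0.25, -0.12, -0.08, 0, 0, 0, 0],
    [-0.25, -0.12, -0.08, 0, 0, 0, 0],
    [-0.25, -0.12, -0.08, 0, 0, 0, 0]
  ]
}}

```text
clock: 19.8
position: [0.3138, -0.2877, 0.1308]
ee_rot: [1.13, 1.258, -1.135]
force: [-0.1, -1.0, 0.2]
width: 0.624
```

```bash
python3 disc.py cream m3.png 0.047;python3 -c "
from h import *
tgt([0.4897,-0.1563,0.12],0)"
```

```text
t 19.8 p [ 0.3138 -0.2877  0.1308] F [-0.1  -1.05  0.2 ] w 0.624 q [ 0.92  0.26 -0.36  2.13  0.14  0.77 -1.  ] toolz [ 0.104 -0.995  0.001] tooly [ 0.995  0.104 -0.003]
cream px (276, 119) [61. 63.] [ 0.3824 -0.2799  0.047 ] box [245  87  63  65] medz 0.0458
row [0.0127, 0.233, -0.1405] [0.1, 0.001, 0.0011] mm [10.2, 186.4, -112.4] deg [6.0, 0.1, 0.1] n>= 5.2
```

View pics/m3.png

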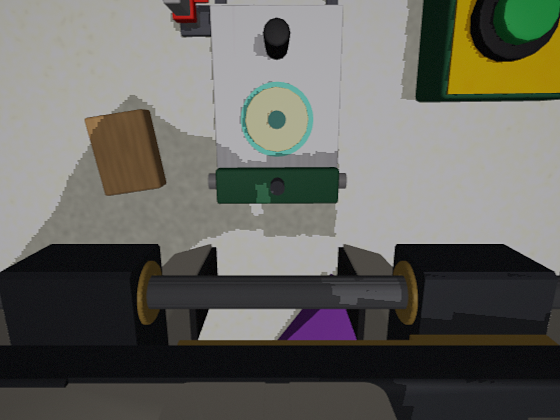

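Emit:
{"api": "step_arm", "payload": {
  "rows": [
    [-0.4, 0, 0.158, -0.14, 0.2, 0, 0],
    [-0.4, 0, 0.158, -0.14, 0.2, 0, 0],
    [-0.4, 0, 0.158, -0.14, 0.2, 0, 0],
    [-0.4, 0, 0.158, -0.14, 0.2, 0, 0],
    [-0.4, 0, 0.158, -0.14, 0.2, 0, 0],
    [-0.4, 0, 0.158, -0.14, 0.2, 0, 0],
    [-0.4, 0, 0.158, -0.14, 0.2, 0, 0]
  ]
}}

```text
clock: 20.43
position: [0.4325, -0.1608, 0.1293]
ee_rot: [1.282, 1.162, -1.282]
force: [-0.2, -1.0, 0.5]
width: 0.697
```

```bash
python3 disc.py red t1.png 0.02;python3 -c "
from h import *
tgt([0.4897,-0.1563,0.04],-6)"
```

```text
t 20.43 p [ 0.4325 -0.1608  0.1293] F [-0.21 -0.97  0.54] w 0.697 q [ 0.55  0.32 -0.38  2.05  0.17  0.8  -1.6 ] toolz [-0.099 -0.995 -0.001] tooly [ 0.995 -0.099 -0.001]
red px (267, 136) [54. 55.] [ 0.4902 -0.1586  0.02  ] box [240 108  55  57] medz 0.0197
row [0.1114, 0.0718, -0.0144] [0.0036, -0.0003, 0.0018] mm [89.1, 57.4, -11.5] deg [0.2, -0.0, 0.1] n>= 2.6
```

View pics/t1.png

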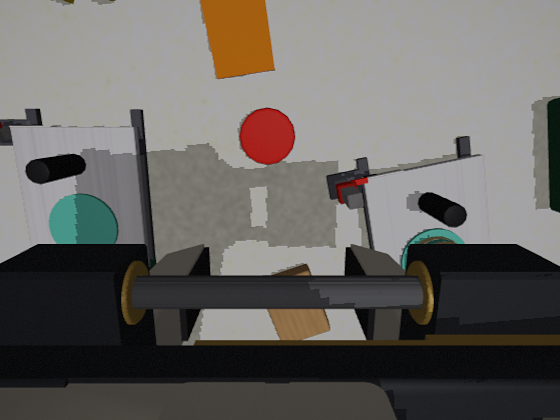

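Emit:
{"api": "step_arm", "payload": {
  "rows": [
    [-0.2, 0.0, 0.0718, -0.0115, 0.0036, 0, 0],
    [-0.2, 0.05, 0.0718, -0.0115, 0.0036, 0, 0],
    [-0.2, 0.1, 0.0718, -0.0115, 0.0036, 0, 0],
    [-0.2, 0.1, 0.0718, -0.0115, 0.0036, 0, 0],
    [-0.2, 0.1, 0.0718, -0.0115, 0.0036, 0, 0],
    [-0.2, 0.1, 0.0718, -0.0115, 0.0036, 0, 0]
  ]
}}

```text
clock: 20.98
position: [0.4894, -0.1595, 0.0507]
ee_rot: [1.287, 1.158, -1.288]
force: [-0.2, 0.4, 1.3]
width: 0.602
```

```bash
python3 -c "
from h import *
st();tgt([0.4902,-0.1586,0.008],-6)"
```

```text
t 20.98 p [ 0.4894 -0.1595  0.0507] F [-0.21  0.42  1.25] w 0.602 q [ 0.46  0.51 -0.33  2.    0.26  0.67 -1.72] toolz [-0.107 -0.994  0.   ] tooly [ 0.994 -0.107 -0.001]
row [0.0533, 0.0009, -0.0012] [-0.0021, 0.0001, 0.0011] mm [42.7, 0.7, -1.0] deg [-0.1, 0.0, 0.1] n>= 1.0
```

Emit:
{"api": "step_arm", "payload": {
  "newtons": 15,
  "rows": [
    [-0.2, 0.03, 0.0009, -0.0012, 0, 0, 0],
    [-0.2, 0.053, 0.0009, -0.0012, 0, 0, 0],
    [-0.2, 0.053, 0.0009, -0.0012, 0, 0, 0],
    [-0.2, 0.053, 0.0009, -0.0012, 0, 0, 0],
    [1, 0.053, 0.0009, -0.0012, 0, 0, 0],
    [1, 0.053, 0.0009, -0.0012, 0, 0, 0],
    [1, 0.053, 0.0009, -0.0012, 0, 0, 0],
    [1, 0.053, 0.0009, -0.0012, 0, 0, 0]
  ]
}}

```text
clock: 21.65
position: [0.4917, -0.158, 0.0087]
ee_rot: [1.287, 1.156, -1.286]
force: [-1.0, -0.5, 10.5]
width: 0.451
```

Emit:
{"api": "step_arm", "payload": {
  "rows": [
    [1, -0.05, 0, 0, 0, 0, 0],
    [1, -0.1, 0, 0, 0, 0, 0],
    [1, -0.15, 0, 0, 0, 0, 0],
    [1, -0.15, 0, 0, 0, 0, 0],
    [1, -0.15, 0, 0, 0, 0, 0]
  ]
}}

```text
clock: 22.07
position: [0.4925, -0.1581, 0.1302]
ee_rot: [1.288, 1.153, -1.284]
force: [-0.7, 0.1, -0.6]
width: 0.447
```

```bash
python3 -c "
from h import *
st();tgt([0.4368,-0.0109,0.12],-6);tgt([0.38,-0.0109,0.13],-6)"
```

```text
t 22.07 p [ 0.4925 -0.1581  0.1302] F [-0.7   0.14 -0.64] w 0.447 q [ 0.5   0.4  -0.38  1.93  0.19  0.84 -1.66] toolz [-0.106 -0.994  0.001] tooly [ 0.994 -0.106  0.005]
row [0.0121, -0.0888, -0.1756] [-0.001, 0.0008, -0.0046] mm [9.7, -71.0, -140.5] deg [-0.1, 0.0, -0.3] n>= 3.8
row [-0.0007, -0.1593, -0.1681] [-0.001, 0.0008, -0.0046] mm [-0.6, -127.4, -134.5] deg [-0.1, 0.0, -0.3] n>= 4.4
```

Emit:
{"api": "step_arm", "payload": {
  "rows": [
    [1, 0, -0.14, -0.171, 0, 0, -0.0046],
    [1, 0, -0.14, -0.171, 0, 0, -0.0046],
    [1, 0, -0.14, -0.171, 0, 0, -0.0046],
    [1, 0, -0.14, -0.171, 0, 0, -0.0046],
    [1, 0, -0.14, -0.171, 0, 0, -0.0046],
    [1, 0, -0.14, -0.171, 0, 0, -0.0046],
    [1, 0, -0.14, -0.171, 0, 0, -0.0046]
  ]
}}

```text
clock: 22.65
position: [0.3934, -0.0099, 0.127]
ee_rot: [1.282, 1.163, -1.29]
force: [0.8, -0.6, -0.9]
width: 0.453
```

```bash
python3 - <<'E'
from h import *
from meas import blob
st()
P,D,K,T=snap('wrist','t2.png');hsv=cv2.cvtColor(P,cv2.COLOR_RGB2HSV)
for c,s,m in blob(hsv,(75,60,20),(95,255,255),400):
    cn=max(cv2.findContours(m.astype(np.uint8),0,1)[0],key=len)
    (cx,cy),_,_=cv2.fitEllipse(cv2.convexHull(cn));print((cx,cy),ray(K,T,cx,cy,.027))
E
```

```text
t 22.65 p [ 0.3934 -0.0099  0.127 ] F [ 0.83 -0.62 -0.91] w 0.453 q [ 0.3   0.24 -0.47  2.19  0.15  0.75 -1.95] toolz [-0.104 -0.995  0.   ] tooly [ 0.995 -0.104 -0.006]
(272.3714904785156, 155.06739807128906) [ 0.43697418 -0.01074092  0.027     ]
```

View pics/t2.png

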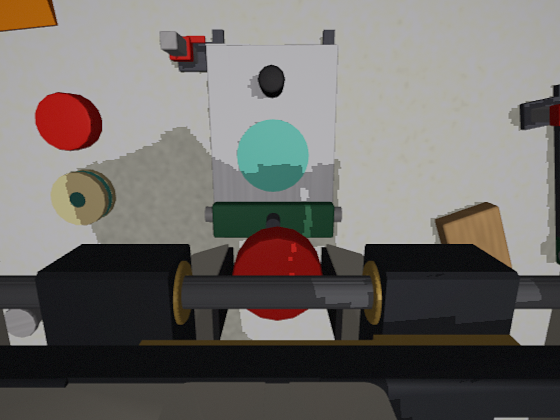

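```bash
python3 -c "
from h import *
tgt([0.4383,-0.0109,0.036],-6)"
```

```text
row [0.1134, 0.0558, -0.0054] [-0.0008, -0.0001, 0.0058] mm [90.7, 44.6, -4.3] deg [-0.0, -0.0, 0.3] n>= 2.4
```

Emit:
{"api": "step_arm", "payload": {
  "rows": [
    [1, 0.0, 0.0558, -0.0054, 0, 0, 0.006],
    [1, 0.04, 0.0558, -0.0054, 0, 0, 0.006],
    [1, 0.08, 0.0558, -0.0054, 0, 0, 0.006],
    [1, 0.1, 0.0558, -0.0054, 0, 0, 0.006],
    [1, 0.1, 0.0558, -0.0054, 0, 0, 0.006],
    [1, 0.1, 0.0558, -0.0054, 0, 0, 0.006],
    [1, 0.1, 0.0558, -0.0054, 0, 0, 0.006]
  ]
}}

```text
clock: 23.28
position: [0.4391, -0.0107, 0.0477]
ee_rot: [1.288, 1.156, -1.286]
force: [0.4, 0.5, -0.2]
width: 0.453
```

```bash
python3 -c "
from h import *
st();tgt([0.4383,-0.0109,0.036],-6)"
```

```text
t 23.28 p [ 0.4391 -0.0107  0.0477] F [ 0.43  0.49 -0.22] w 0.453 q [ 0.21  0.43 -0.39  2.18  0.3   0.58 -2.07] toolz [-0.106 -0.994 -0.   ] tooly [ 0.994 -0.106  0.001]
row [0.0146, -0.0009, 0.0004] [-0.0017, -0.0004, -0.0013] mm [11.7, -0.8, 0.3] deg [-0.1, -0.0, -0.1] n>= 0.3
```

Emit:
{"api": "step_arm", "payload": {
  "rows": [
    [1, 0.008, -0.0009, 0, 0, 0, 0],
    [1, 0.014, -0.0009, 0, 0, 0, 0],
    [1, 0.014, -0.0009, 0, 0, 0, 0],
    [1, 0.014, -0.0009, 0, 0, 0, 0]
  ]
}}

```text
clock: 23.62
position: [0.4375, -0.0101, 0.036]
ee_rot: [1.287, 1.157, -1.286]
force: [-0.2, -0.3, -1.0]
width: 0.453
```

Emit:
{"api": "step_arm", "payload": {
  "rows": [
    [1, 0, 0, 0, 0, 0, 0],
    [-0.25, 0, 0, 0, 0, 0, 0],
    [-0.25, 0, 0, 0, 0, 0, 0],
    [-0.25, 0, 0, 0, 0, 0, 0],
    [-0.25, -0.05, 0, 0, 0, 0, 0],
    [-0.25, -0.1, 0, 0, 0, 0, 0],
    [-0.25, -0.12, -0.06, 0, 0, 0, 0],
    [-0.25, -0.12, -0.06, 0, 0, 0, 0],
    [-0.25, -0.12, -0.06, 0, 0, 0, 0]
  ]
}}

```text
clock: 24.37
position: [0.3879, -0.0051, 0.133]
ee_rot: [1.286, 1.156, -1.285]
force: [-0.1, -0.0, -0.3]
width: 0.625
```

```bash
python3 disc.py red t3.png 0.047;python3 disc.py cream t3.png .02;python3 -c "
from h import *
tgt([0.4179,0.1425,0.12],8.4)"
```

```text
t 24.37 p [ 0.3879 -0.0051  0.133 ] F [-0.08 -0.04 -0.26] w 0.625 q [ 0.3   0.22 -0.49  2.2   0.15  0.75 -1.96] toolz [-0.105 -0.994  0.001] tooly [ 0.994 -0.105  0.002]
red px (276, 150) [58. 59.] [ 0.4368 -0.0095  0.047 ] box [247 120  60  60] medz 0.0456
t 24.42 p [ 0.3894 -0.0053  0.1325] F [ 0.8  -0.61  1.21] w 0.624 q [ 0.3   0.22 -0.49  2.2   0.15  0.75 -1.96] toolz [-0.105 -0.994  0.   ] tooly [ 0.994 -0.105  0.002]
cream px (87, 192) [50. 55.] [0.4193 0.1403 0.02  ] box [ 59 167  55  52] medz 0.0198
row [0.0153, 0.015, -0.1873] [-0.2408, 0.0001, -0.002] mm [12.2, 12.0, -149.8] deg [-14.4, 0.0, -0.1] n>= 3.6
```

View pics/t3.png

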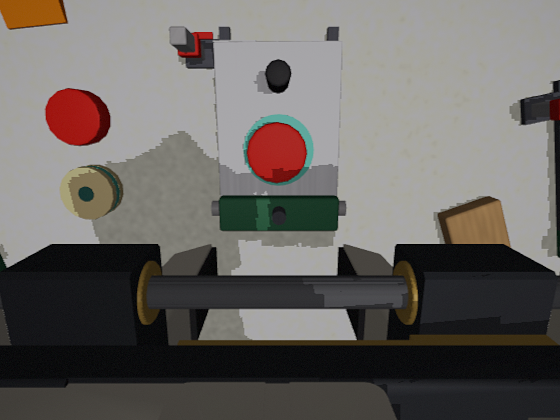

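Emit:
{"api": "step_arm", "payload": {
  "rows": [
    [-0.3, 0, -0.06, -0.187, -0.24, 0, 0],
    [-0.3, 0, -0.06, -0.187, -0.24, 0, 0],
    [-0.3, 0, -0.06, -0.187, -0.24, 0, 0],
    [-0.3, 0, -0.06, -0.187, -0.24, 0, 0],
    [-0.3, 0, -0.06, -0.187, -0.24, 0, 0],
    [-0.3, 0, -0.06, -0.187, -0.24, 0, 0],
    [-0.3, 0, -0.06, -0.187, -0.24, 0, 0]
  ]
}}

```text
clock: 25.05
position: [0.3581, 0.1486, 0.1313]
ee_rot: [1.101, 1.275, -1.101]
force: [-0.4, -0.2, -0.3]
width: 0.651
```

```bash
python3 disc.py cream m4.png .02;python3 -c "
from h import *
tgt([0.4185,0.1405,0.04],8.4)"
```

```text
t 25.05 p [0.3581 0.1486 0.1313] F [-0.36 -0.16 -0.26] w 0.651 q [ 0.02  0.24 -0.63  2.19  0.2   0.76 -2.17] toolz [ 0.146 -0.989 -0.   ] tooly [ 0.989  0.146 -0.001]
cream px (298, 133) [55. 56.] [0.4187 0.1418 0.02  ] box [270 105  57  58] medz 0.0199
row [0.1142, 0.0734, 0.0201] [-0.0018, 0.0, 0.0004] mm [91.4, 58.7, 16.1] deg [-0.1, 0.0, 0.0] n>= 2.6
```

View pics/m4.png

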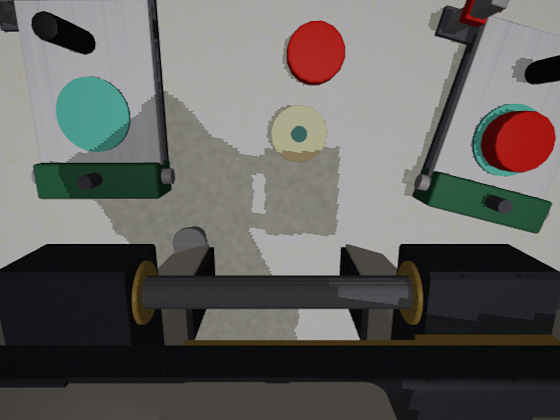

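Emit:
{"api": "step_arm", "payload": {
  "rows": [
    [-0.3, 0.0, 0.0738, 0.0188, 0, 0, 0],
    [-0.3, 0.05, 0.0738, 0.0188, 0, 0, 0],
    [-0.3, 0.11, 0.0738, 0.0188, 0, 0, 0],
    [-0.3, 0.11, 0.0738, 0.0188, 0, 0, 0],
    [-0.3, 0.11, 0.0738, 0.0188, 0, 0, 0],
    [-0.3, 0.11, 0.0738, 0.0188, 0, 0, 0]
  ]
}}

```text
clock: 25.6
position: [0.4178, 0.1419, 0.0443]
ee_rot: [1.101, 1.275, -1.102]
force: [-0.6, 0.4, 0.2]
width: 0.649
```

```bash
python3 -c "
from h import *
st();tgt([0.4187,0.1416,0.006],8.4)"
```

```text
t 25.6 p [0.4178 0.1419 0.0443] F [-0.57  0.4   0.18] w 0.649 q [-0.05  0.46 -0.51  2.17  0.39  0.6  -2.27] toolz [ 0.145 -0.989  0.   ] tooly [ 0.989  0.145 -0.001]
row [0.0479, 0.0011, 0.0005] [-0.001, 0.0003, 0.001] mm [38.3, 0.9, 0.4] deg [-0.1, 0.0, 0.1] n>= 0.9
```

Emit:
{"api": "step_arm", "payload": {
  "newtons": 20,
  "rows": [
    [-0.3, 0.03, 0.0011, 0.0005, 0, 0, 0],
    [-0.3, 0.047, 0.0011, 0.0005, 0, 0, 0],
    [-0.3, 0.047, 0.0011, 0.0005, 0, 0, 0],
    [-0.3, 0.047, 0.0011, 0.0005, 0, 0, 0],
    [1, 0.047, 0.0011, 0.0005, 0, 0, 0],
    [1, 0.047, 0.0011, 0.0005, 0, 0, 0],
    [1, 0.047, 0.0011, 0.0005, 0, 0, 0],
    [1, 0.047, 0.0011, 0.0005, 0, 0, 0],
    [1, 0.047, 0.0011, 0.0005, 0, 0, 0]
  ]
}}

```text
clock: 26.35
position: [0.4199, 0.1424, 0.0073]
ee_rot: [1.102, 1.273, -1.099]
force: [-1.7, -0.4, 11.5]
width: 0.45
```

Emit:
{"api": "step_arm", "payload": {
  "rows": [
    [1, -0.05, 0, 0, 0, 0, 0],
    [1, -0.1, 0, 0, 0, 0, 0],
    [1, -0.15, -0.05, 0, 0, 0, 0],
    [1, -0.15, -0.05, 0, 0, 0, 0],
    [1, -0.15, -0.05, 0, 0, 0, 0]
  ]
}}

```text
clock: 26.77
position: [0.3786, 0.1364, 0.1287]
ee_rot: [1.102, 1.272, -1.098]
force: [-0.6, -0.3, -2.2]
width: 0.45
```

```bash
python3 -c "
from h import *
st();tgt([0.372,0.285,0.12],8.4);tgt([0.4107,0.2898,0.033],8.4)"
```

```text
t 26.77 p [0.3786 0.1364 0.1287] F [-0.58 -0.29 -2.15] w 0.45 q [ 0.06  0.27 -0.63  2.17  0.23  0.76 -2.15] toolz [ 0.146 -0.989  0.001] tooly [0.989 0.146 0.004]
row [0.0108, 0.019, -0.185] [0.0002, 0.0007, -0.0036] mm [8.6, 15.2, -148.0] deg [0.0, 0.0, -0.2] n>= 3.6
row [0.1197, 0.0674, -0.184] [0.0002, 0.0007, -0.0036] mm [95.8, 53.9, -147.2] deg [0.0, 0.0, -0.2] n>= 4.4
```

Emit:
{"api": "step_arm", "payload": {
  "rows": [
    [1, 0, 0.019, -0.185, 0, 0, -0.0036],
    [1, 0, 0.019, -0.185, 0, 0, -0.0036],
    [1, 0, 0.019, -0.185, 0, 0, -0.0036],
    [1, 0, 0.019, -0.185, 0, 0, -0.0036],
    [1, 0, 0.019, -0.185, 0, 0, -0.0036],
    [1, 0, 0.019, -0.185, 0, 0, -0.0036],
    [1, 0, 0.019, -0.185, 0, 0, -0.0036]
  ]
}}

```text
clock: 27.35
position: [0.3731, 0.2842, 0.1254]
ee_rot: [1.098, 1.277, -1.105]
force: [0.5, -0.5, -1.6]
width: 0.448
```

```bash
python3 - <<'E'
from h import *
from meas import blob
st()
P,D,K,T=snap('wrist','m5.png');hsv=cv2.cvtColor(P,cv2.COLOR_RGB2HSV)
for c,s,m in blob(hsv,(75,60,20),(95,255,255),400):
    cn=max(cv2.findContours(m.astype(np.uint8),0,1)[0],key=len)
    (cx,cy),_,_=cv2.fitEllipse(cv2.convexHull(cn));print((cx,cy),ray(K,T,cx,cy,.027))
tgt([.4118,.2900,.0345],8.4)
E
```

```text
t 27.35 p [0.3731 0.2842 0.1254] F [ 0.46 -0.45 -1.59] w 0.448 q [-0.26  0.38 -0.63  2.02  0.3   0.83 -2.49] toolz [ 0.145 -0.989  0.001] tooly [ 0.989  0.145 -0.005]
(276.5787658691406, 162.8290557861328) [0.41088364 0.29001781 0.027     ]
row [0.1136, 0.0494, -0.001] [-0.0016, 0.0012, 0.0042] mm [90.9, 39.5, -0.8] deg [-0.1, 0.1, 0.3] n>= 2.4
```

View pics/m5.png

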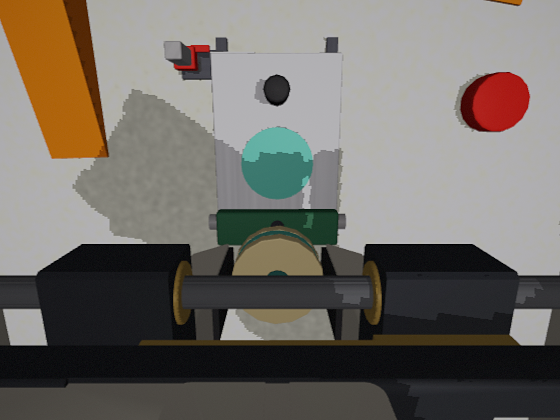

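Emit:
{"api": "step_arm", "payload": {
  "rows": [
    [1, 0.0, 0.0494, -0.001, 0, 0, 0.004],
    [1, 0.04, 0.0494, -0.001, 0, 0, 0.004],
    [1, 0.08, 0.0494, -0.001, 0, 0, 0.004],
    [1, 0.1, 0.0494, -0.001, 0, 0, 0.004],
    [1, 0.1, 0.0494, -0.001, 0, 0, 0.004],
    [1, 0.1, 0.0494, -0.001, 0, 0, 0.004],
    [1, 0.1, 0.0494, -0.001, 0, 0, 0.004]
  ]
}}

```text
clock: 27.98
position: [0.4125, 0.2915, 0.0472]
ee_rot: [1.103, 1.273, -1.1]
force: [-0.1, 0.9, -1.2]
width: 0.447
```

```bash
python3 -c "
from h import *
st();tgt([.4118,.2900,.0345],8.4)"
```

```text
t 27.98 p [0.4125 0.2915 0.0472] F [-0.11  0.94 -1.2 ] w 0.447 q [-0.32  0.54 -0.55  2.02  0.43  0.69 -2.56] toolz [ 0.145 -0.989 -0.001] tooly [0.989 0.145 0.002]
row [0.0159, -0.0012, 0.0017] [-0.0014, -0.0006, -0.002] mm [12.7, -1.0, 1.3] deg [-0.1, -0.0, -0.1] n>= 0.3
```

Emit:
{"api": "step_arm", "payload": {
  "rows": [
    [1, 0.008, -0.0012, 0.0017, 0, 0, 0],
    [1, 0.0155, -0.0012, 0.0017, 0, 0, 0],
    [1, 0.0155, -0.0012, 0.0017, 0, 0, 0],
    [1, 0.0155, -0.0012, 0.0017, 0, 0, 0]
  ]
}}

```text
clock: 28.32
position: [0.4113, 0.29, 0.034]
ee_rot: [1.102, 1.274, -1.1]
force: [0.6, -0.2, -2.1]
width: 0.451
```

Emit:
{"api": "step_arm", "payload": {
  "rows": [
    [1, 0, 0, 0, 0, 0, 0],
    [-0.25, 0, 0, 0, 0, 0, 0],
    [-0.25, 0, 0, 0, 0, 0, 0],
    [-0.25, 0, 0, 0, 0, 0, 0],
    [-0.25, -0.05, 0, 0, 0, 0, 0],
    [-0.25, -0.1, 0, 0, 0, 0, 0],
    [-0.25, -0.15, 0, 0.06, 0.06, 0, 0],
    [-0.25, -0.15, 0, 0.06, 0.06, 0, 0],
    [-0.25, -0.15, 0, 0.06, 0.06, 0, 0]
  ]
}}

```text
clock: 29.07
position: [0.4202, 0.24, 0.1567]
ee_rot: [1.153, 1.241, -1.147]
force: [0.2, 0.2, -0.6]
width: 0.626
```

```bash
python3 - <<'E'
from h import *
st()
from disc import disc
disc('cream','m6.png',.047)
P,D,K,T=snap('top','top1.png');C=cloud(D,K,T);hsv=cv2.cvtColor(P,cv2.COLOR_RGB2HSV)
m=cv2.inRange(hsv,(5,180,100),(14,255,255))
n,l,s,ce=cv2.connectedComponentsWithStats(m)
for i in range(1,n):
    if s[i,4]<40: continue
    q=C[l==i]; q=q[(q[:,2]>.0)&(q[:,2]<.1)]
    b=q[q[:,2]>.05]; 
    r=cv2.minAreaRect((q[:,:2]*1000).astype(np.float32))
    print(ce[i].round(),s[i,4],'block top',b[:,:].mean(0).round(4),len(b),r)
c=P[130:275,90:450]; cv2.imwrite('pics/top1c.png',cv2.resize(c[:,:,::-1],None,fx=2.2,fy=2.2,interpolation=cv2.INTER_CUBIC))
E
```

```text
t 29.07 p [0.4202 0.24   0.1567] F [ 0.24  0.18 -0.63] w 0.626 q [-0.14  0.35 -0.62  1.96  0.27  0.9  -2.39] toolz [ 0.079 -0.997  0.   ] tooly [0.997 0.079 0.006]
cream px (213, 219) [51. 52.] [0.4108 0.2897 0.047 ] box [187 193  53  52] medz 0.046
```

View pics/m6.png

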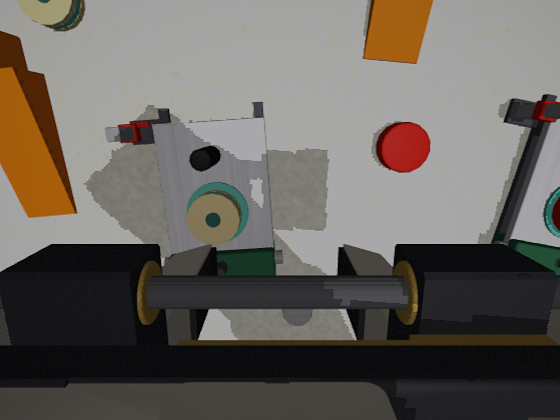

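View pics/top1c.png

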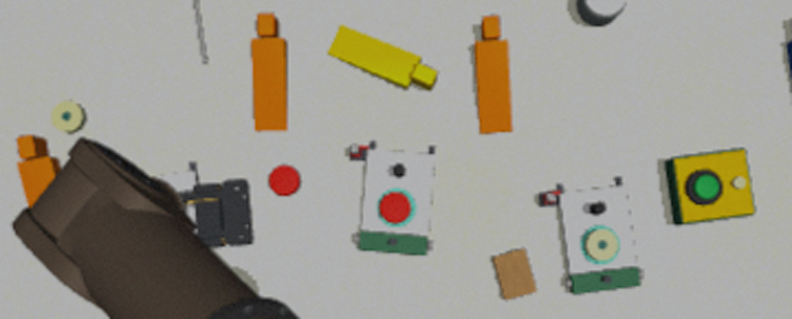

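```bash
python3 -c "
from h import *
tgt([.59,.165,.17],0)
P=cv2.cvtColor(cv2.imread('pics/top1.png'),cv2.COLOR_BGR2HSV);print(P[170,212],P[170,314],P[145,211])"
```

```text
row [-0.0191, 0.2059, 0.1136] [0.0779, -0.0006, -0.0025] mm [-15.3, 164.7, 90.9] deg [4.7, -0.0, -0.1] n>= 4.5
[ 16 241 180] [ 16 241 178] [ 15 240 170]
```

Emit:
{"api": "step_arm", "payload": {
  "rows": [
    [-0.25, -0.019, 0.206, 0.1136, 0.078, 0, 0],
    [-0.25, -0.019, 0.206, 0.1136, 0.078, 0, 0],
    [-0.25, -0.019, 0.206, 0.1136, 0.078, 0, 0],
    [-0.25, -0.019, 0.206, 0.1136, 0.078, 0, 0],
    [-0.25, -0.019, 0.206, 0.1136, 0.078, 0, 0],
    [-0.25, -0.019, 0.206, 0.1136, 0.078, 0, 0],
    [-0.25, -0.019, 0.206, 0.1136, 0.078, 0, 0],
    [-0.25, -0.019, 0.206, 0.1136, 0.078, 0, 0]
  ]
}}

```text
clock: 29.83
position: [0.5883, 0.1673, 0.1679]
ee_rot: [1.206, 1.213, -1.207]
force: [0.7, 0.4, 0.4]
width: 0.625
```

```bash
cat > wedge.py <<'E'
from h import *
import sys
def wedge(f,cam='wrist'):
    P,D,K,T=snap(cam,f); C=cloud(D,K,T);hsv=cv2.cvtColor(P,cv2.COLOR_RGB2HSV)
    m=cv2.inRange(hsv,(8,170,40),(20,255,255))
    n,l,s,ce=cv2.connectedComponentsWithStats(m)
    for i in range(1,n):
        if s[i,4]<60: continue
        q=C[l==i]; q=q[(q[:,2]>-.01)&(q[:,2]<.12)]
        b=q[q[:,2]>.053]; 
        r=cv2.minAreaRect((q[:,:2]*1000).astype(np.float32))
        print(ce[i].round(),s[i,4],'block top',len(b),b.mean(0).round(4) if len(b) else '', cv2.minAreaRect((b[:,:2]*1000).astype(np.float32)) if len(b)>5 else '','all',r)
        rp=q[(q[:,2]>.006)&(q[:,2]<.036)]
        # ramp axis: centre line by z gradient fit
        A=np.c_[rp[:,:2],np.ones(len(rp))]
        g=np.linalg.lstsq(A,rp[:,2],rcond=None)[0]; print('  ramp grad yaw',np.degrees(np.arctan2(g[1],g[0])).round(2),'slope',np.hypot(*g[:2]).round(3),'rampcentre',rp.mean(0).round(4))
if __name__=='__main__':
    st();wedge(sys.argv[1],*(sys.argv[2:]))
E
python3 wedge.py g1.png
```

```text
t 29.83 p [0.5883 0.1673 0.1679] F [0.67 0.37 0.39] w 0.625 q [-0.    0.53 -0.53  1.64  0.3   1.05 -2.19] toolz [ 0.004 -1.    -0.001] tooly [ 1.     0.004 -0.002]
[291. 159.] 7765 block top 1263 [0.6786 0.1561 0.0575] ((678.439697265625, 155.9447784423828), (29.39007568359375, 21.045961380004883), 0.21927912533283234) all ((618.7693481445312, 156.41102600097656), (43.24333572387695, 148.97244262695312), 89.32949829101562)
  ramp grad yaw -0.63 slope 0.281 rampcentre [0.6127 0.1565 0.0224]
[405. 291.] 321 block top 0   all ((0.0, 0.0), (0.0, 0.0), 0.0)
  ramp grad yaw 0.0 slope 0.0 rampcentre [nan nan nan]
[151. 271.] 74 block top 0   all ((0.0, 0.0), (0.0, 0.0), 0.0)
  ramp grad yaw 0.0 slope 0.0 rampcentre [nan nan nan]
[147. 315.] 77 block top 0   all ((0.0, 0.0), (0.0, 0.0), 0.0)
  ramp grad yaw 0.0 slope 0.0 rampcentre [nan nan nan]
[450. 340.] 1258 block top 0   all ((0.0, 0.0), (0.0, 0.0), 0.0)
  ramp grad yaw 0.0 slope 0.0 rampcentre [nan nan nan]
[238. 342.] 364 block top 0   all ((0.0, 0.0), (0.0, 0.0), 0.0)
  ramp grad yaw 0.0 slope 0.0 rampcentre [nan nan nan]wedge.py:16: RuntimeWarning: Mean of empty slice.
  g=np.linalg.lstsq(A,rp[:,2],rcond=None)[0]; print('  ramp grad yaw',np.degrees(np.arctan2(g[1],g[0])).round(2),'slope',np.hypot(*g[:2]).round(3),'rampcentre',rp.mean(0).round(4))
  ret = um.true_divide(
```

View pics/g1.png

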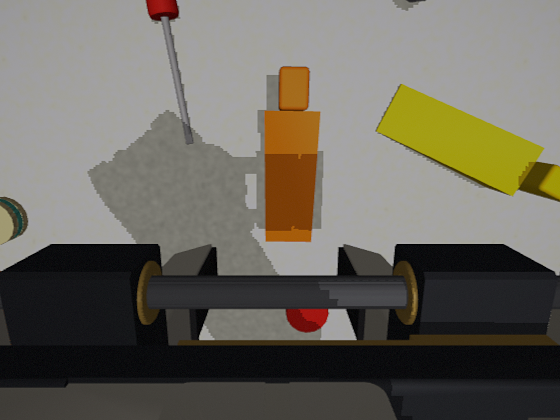

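```bash
python3 -c "
from h import *
st();tgt([.6785,.156,.09],-0.5)"
```

```text
t 29.88 p [0.5881 0.1675 0.1683] F [ 0.74  0.64 -0.46] w 0.626 q [-0.    0.53 -0.53  1.65  0.3   1.05 -2.19] toolz [ 0.004 -1.    -0.001] tooly [ 1.     0.004 -0.001]
row [0.0977, 0.113, 0.0149] [0.0125, -0.0008, 0.0009] mm [78.2, 90.4, 11.9] deg [0.7, -0.0, 0.1] n>= 2.9
```

Emit:
{"api": "step_arm", "payload": {
  "rows": [
    [-0.1, 0.0, 0.113, 0.0149, 0.0125, 0, 0],
    [-0.1, 0.03, 0.113, 0.0149, 0.0125, 0, 0],
    [-0.1, 0.09, 0.113, 0.0149, 0.0125, 0, 0],
    [-0.1, 0.09, 0.113, 0.0149, 0.0125, 0, 0],
    [-0.1, 0.09, 0.113, 0.0149, 0.0125, 0, 0],
    [-0.1, 0.09, 0.113, 0.0149, 0.0125, 0, 0],
    [-0.1, 0.09, 0.113, 0.0149, 0.0125, 0, 0]
  ]
}}

```text
clock: 30.47
position: [0.6799, 0.1558, 0.0994]
ee_rot: [1.219, 1.204, -1.213]
force: [0.1, 1.2, 0.6]
width: 0.548
```

```bash
python3 -c "
from h import *
st();tgt([.6785,.156,.021],-0.5)"
```

```text
t 30.47 p [0.6799 0.1558 0.0994] F [0.09 1.17 0.56] w 0.548 q [-0.02  0.71 -0.48  1.48  0.36  1.03 -2.16] toolz [-0.01  -1.    -0.002] tooly [ 1.    -0.01   0.003]
row [0.098, -0.002, -0.0] [-0.0008, -0.0017, -0.0025] mm [78.4, -1.6, -0.0] deg [-0.0, -0.1, -0.2] n>= 1.9
```

Emit:
{"api": "step_arm", "payload": {
  "newtons": 30,
  "rows": [
    [-0.1, 0.04, -0.002, 0, 0, 0, -0.002],
    [-0.1, 0.09, -0.002, 0, 0, 0, -0.002],
    [-0.1, 0.098, -0.002, 0, 0, 0, -0.002],
    [-0.1, 0.098, -0.002, 0, 0, 0, -0.002],
    [-0.1, 0.098, -0.002, 0, 0, 0, -0.002],
    [1, 0.098, -0.002, 0, 0, 0, -0.002],
    [1, 0.098, -0.002, 0, 0, 0, -0.002],
    [1, 0.098, -0.002, 0, 0, 0, -0.002],
    [1, 0.098, -0.002, 0, 0, 0, -0.002],
    [1, 0.098, -0.002, 0, 0, 0, -0.002],
    [1, 0.098, -0.002, 0, 0, 0, -0.002]
  ]
}}

```text
clock: 31.38
position: [0.6791, 0.1542, 0.0196]
ee_rot: [1.218, 1.204, -1.217]
force: [-1.4, -0.4, 5.9]
width: 0.24
```

Emit:
{"api": "step_arm", "payload": {
  "rows": [
    [1, -0.03, 0, 0, 0, 0, 0],
    [1, -0.06, 0, 0, 0, 0, 0],
    [1, -0.1, 0, 0, 0, 0, 0],
    [1, -0.1, 0, 0, 0, 0, 0],
    [1, -0.1, 0, 0, 0, 0, 0]
  ]
}}

```text
clock: 31.8
position: [0.68, 0.1544, 0.1009]
ee_rot: [1.22, 1.203, -1.215]
force: [-0.9, -0.2, -0.7]
width: 0.235
```

```bash
python3 - <<'E'
from h import *
st()
pad=np.array([.4109,.2899]);a=np.radians(8.5);u=np.array([np.cos(a),np.sin(a)])
edge=pad+.075*u; print('edge',edge)
for d in (.160,.059,.034): print(d,edge+u*d)
p=edge+u*.165; tgt([p[0],p[1],.10],8.5)
snap('wrist','g2.png')
E
```

```text
t 31.8 p [0.68   0.1544 0.1009] F [-0.87 -0.23 -0.71] w 0.235 q [-0.01  0.71 -0.48  1.48  0.36  1.03 -2.16] toolz [-0.012 -1.    -0.001] tooly [ 1.    -0.012  0.002]
edge [0.48507619 0.30098571]
0.16 [0.64331873 0.32463521]
0.059 [0.54342813 0.30970646]
0.034 [0.51870273 0.30601123]
row [0.0013, -0.0422, -0.2132] [-0.1529, -0.0012, -0.0024] mm [1.0, -33.7, -170.6] deg [-9.2, -0.1, -0.1] n>= 4.2
```

View pics/g2.png

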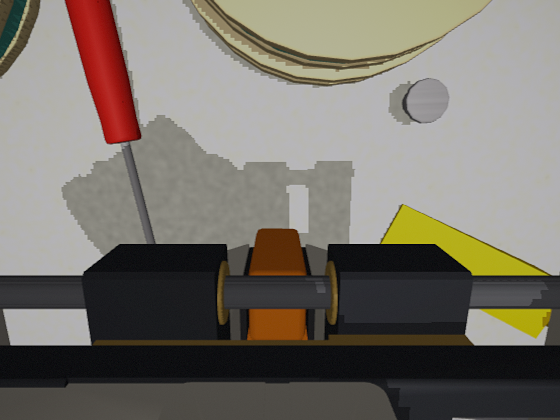

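Emit:
{"api": "step_arm", "payload": {
  "rows": [
    [1, 0, -0.0422, -0.2132, -0.153, 0, -0.002],
    [1, 0, -0.0422, -0.2132, -0.153, 0, -0.002],
    [1, 0, -0.0422, -0.2132, -0.153, 0, -0.002],
    [1, 0, -0.0422, -0.2132, -0.153, 0, -0.002],
    [1, 0, -0.0422, -0.2132, -0.153, 0, -0.002],
    [1, 0, -0.0422, -0.2132, -0.153, 0, -0.002],
    [1, 0, -0.0422, -0.2132, -0.153, 0, -0.002],
    [1, 0.05, -0.0422, -0.2132, -0.153, 0, -0.002],
    [1, 0.07, -0.0422, -0.2132, -0.153, 0, -0.002],
    [1, 0.07, -0.0422, -0.2132, -0.153, 0, -0.002],
    [1, 0.07, -0.0422, -0.2132, -0.153, 0, -0.002]
  ]
}}

```text
clock: 32.77
position: [0.6469, 0.3223, 0.0415]
ee_rot: [1.096, 1.278, -1.106]
force: [0.0, 0.1, -0.9]
width: 0.239
```

```bash
cat > ins.py <<'E'
from h import *
CR={'A':(np.array([.4109,.2899]),8.5),'C':(np.array([.3825,-.2801]),6.2)}
def ins(c,d,z):
    pad,y=CR[c];a=np.radians(y);u=np.array([np.cos(a),np.sin(a)]);e=pad+.075*u
    s=status.observe();r=np.array(s['position'])[:2]-e
    print('along',(r@u*1000).round(1),'lat',(r@np.array([-u[1],u[0]])*1000).round(1),'z',round(s['position'][2],4))
    p=e+u*d;tgt([p[0],p[1],z],y)
E
python3 -c "
from ins import *
st();ins('A',.165,.021);snap('wrist','g3.png')"
```

```text
t 32.77 p [0.6469 0.3223 0.0415] F [ 0.03  0.1  -0.89] w 0.239 q [-0.26  0.82 -0.49  1.44  0.42  0.99 -2.27] toolz [ 0.146 -0.989  0.001] tooly [ 0.989  0.146 -0.006]
along 163.2 lat -2.9 z 0.0415
row [0.0256, 0.0024, -0.0036] [-0.0017, 0.0014, 0.0056] mm [20.5, 1.9, -2.9] deg [-0.1, 0.1, 0.3] n>= 0.5
```

View pics/g3.png

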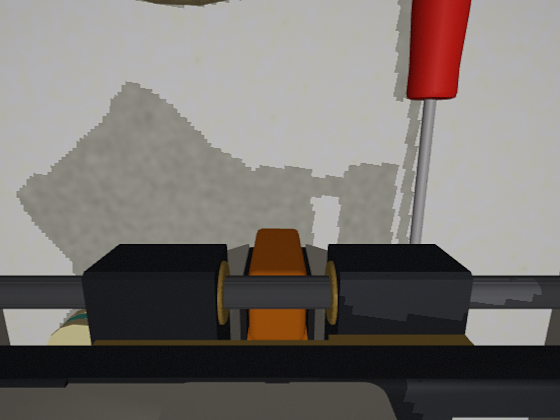

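Emit:
{"api": "step_arm", "payload": {
  "rows": [
    [1, 0.015, 0.0024, -0.0036, 0, 0, 0.005],
    [1, 0.0245, 0.0024, -0.0036, 0, 0, 0.005],
    [1, 0.0245, 0.0024, -0.0036, 0, 0, 0.005],
    [1, 0.0245, 0.0024, -0.0036, 0, 0, 0.005]
  ]
}}

```text
clock: 33.15
position: [0.6481, 0.3279, 0.023]
ee_rot: [1.1, 1.275, -1.098]
force: [0.8, 0.0, -2.1]
width: 0.241
```

```bash
python3 -c "
from ins import *
st();ins('A',.08,.0205)
snap('side','s1.png')
P,D,K,T=snap('side'); 
for p in ([.485,.3,.02],): 
  u,v=proj(K,T,p).astype(int); print(u,v); cv2.imwrite('pics/s1c.png',cv2.resize(P[max(0,v-60):v+60,u-60:u+100,::-1],None,fx=4.5,fy=4.5,interpolation=cv2.INTER_CUBIC))"
```

```text
t 33.15 p [0.6481 0.3279 0.023 ] F [ 0.78  0.02 -2.08] w 0.241 q [-0.27  0.84 -0.48  1.45  0.43  0.96 -2.28] toolz [ 0.148 -0.989 -0.   ] tooly [0.989 0.148 0.001]
along 165.2 lat 2.5 z 0.023
row [0.0029, -0.1065, 0.0031] [0.0004, -0.0003, -0.0014] mm [2.3, -85.2, 2.5] deg [0.0, -0.0, -0.1] n>= 2.0
267 143
```

View pics/s1c.png

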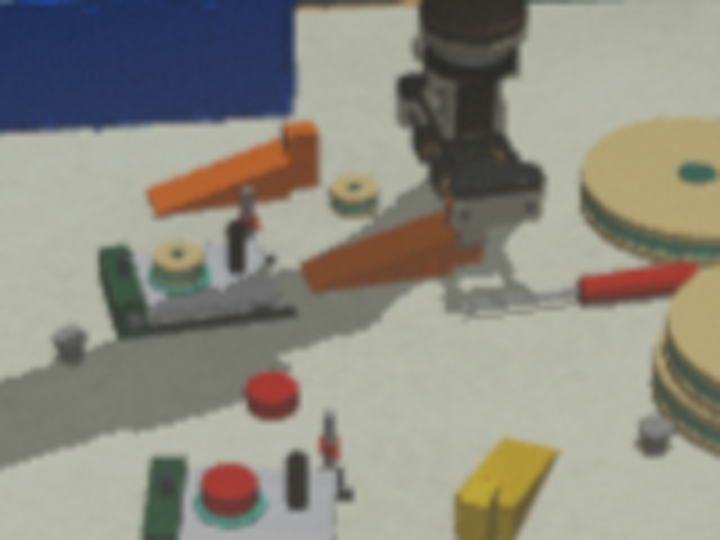

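Emit:
{"api": "step_arm", "payload": {
  "rows": [
    [1, 0.002, 0, 0.003, 0, 0, 0],
    [1, 0.002, -0.02, 0.003, 0, 0, 0],
    [1, 0.002, -0.04, 0.003, 0, 0, 0],
    [1, 0.002, -0.06, 0.003, 0, 0, 0],
    [1, 0.002, -0.075, 0.003, 0, 0, 0],
    [1, 0.002, -0.075, 0.003, 0, 0, 0],
    [1, 0.002, -0.075, 0.003, 0, 0, 0]
  ]
}}

```text
clock: 33.83
position: [0.5896, 0.3168, 0.0222]
ee_rot: [1.101, 1.275, -1.096]
force: [0.1, 0.8, -2.1]
width: 0.236
```

```bash
python3 -c "
from ins import *
st();ins('A',.065,.0205)
P,D,K,T=snap('wrist','g4.png')"
```

```text
t 33.83 p [0.5896 0.3168 0.0222] F [ 0.08  0.84 -2.13] w 0.236 q [-0.27  0.77 -0.48  1.62  0.44  0.87 -2.35] toolz [ 0.149 -0.989 -0.001] tooly [0.989 0.149 0.003]
along 105.7 lat 0.2 z 0.0222
row [0.0019, -0.0509, 0.0002] [0.0007, -0.0007, -0.0028] mm [1.6, -40.7, 0.2] deg [0.0, -0.0, -0.2] n>= 1.0
```

View pics/g4.png

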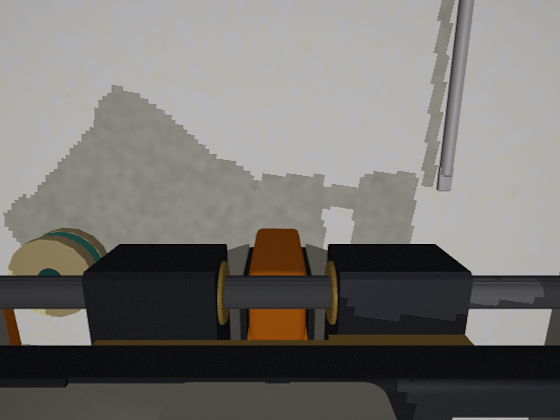

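Emit:
{"api": "step_arm", "payload": {
  "rows": [
    [1, 0.001, -0.012, 0, 0, 0, 0],
    [1, 0.001, -0.024, 0, 0, 0, 0],
    [1, 0.001, -0.036, 0, 0, 0, 0],
    [1, 0.001, -0.048, 0, 0, 0, 0],
    [1, 0.001, -0.055, 0, 0, 0, 0],
    [1, 0.001, -0.055, 0, 0, 0, 0],
    [1, 0.001, -0.055, 0, 0, 0, 0],
    [1, 0.001, -0.055, 0, 0, 0, 0]
  ]
}}

```text
clock: 34.55
position: [0.5452, 0.3101, 0.0204]
ee_rot: [1.099, 1.276, -1.098]
force: [-0.8, 0.3, -4.8]
width: 0.24
```

```bash
python3 -c "
from ins import *
st();ins('A',.057,.0205)
P,D,K,T=snap('wrist','g5.png')"
```

```text
t 34.55 p [0.5452 0.3101 0.0204] F [-0.85  0.27 -4.84] w 0.24 q [-0.28  0.72 -0.49  1.73  0.44  0.81 -2.4 ] toolz [ 0.148 -0.989 -0.   ] tooly [0.989 0.148 0.001]
along 60.8 lat 0.1 z 0.0204
row [-0.0001, -0.0048, 0.0002] [0.0006, -0.0002, -0.0007] mm [-0.1, -3.8, 0.1] deg [0.0, -0.0, -0.0] n>= 0.1
```

View pics/g5.png

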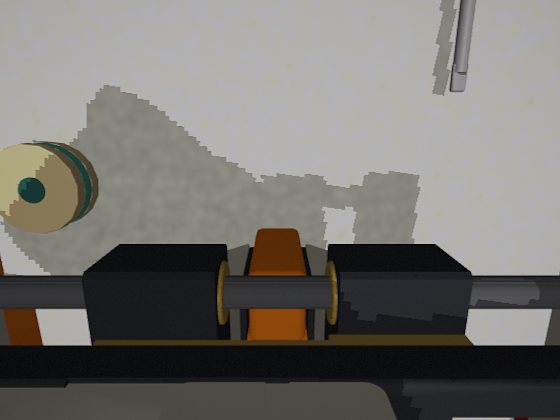

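Emit:
{"api": "step_arm", "payload": {
  "rows": [
    [0.0, 0, 0, 0, 0, 0, 0],
    [0.0, 0, 0, 0, 0, 0, 0],
    [0.0, 0, 0, 0, 0, 0, 0],
    [0.0, -0.04, 0, 0, 0, 0, 0],
    [0.0, -0.09, 0, 0, 0, 0, 0],
    [1, -0.13, 0, 0, 0, 0, 0],
    [1, -0.13, 0.05, 0, 0, 0, -0.1],
    [1, -0.13, 0.1, 0, 0, 0, -0.2],
    [1, -0.13, 0.1, 0, 0, 0, -0.3],
    [1, -0.13, 0.1, 0, 0, 0, -0.4],
    [1, -0.13, 0.1, 0, 0, 0, -0.5]
  ]
}}

```text
clock: 35.52
position: [0.6265, 0.3211, 0.1257]
ee_rot: [0.779, 1.615, -1.481]
force: [1.4, 0.7, -1.0]
width: 0.109
```

```bash
cat >> ins.py <<'E'
def tgtR(p,yaw,tilt):
    s=status.observe(); R0=R.from_rotvec(s['ee_rot']); p0=np.array(s['position'])
    c,si=np.cos(np.radians(yaw)),np.sin(np.radians(yaw))
    z=-np.array([-si,c,0]);x=np.array([0,0,-1.]);y=np.cross(z,x)
    Rt=R.from_matrix(np.stack([x,y,z],1))*R.from_rotvec([0,0,np.radians(tilt)])
    rv=(R0.inv()*Rt).as_rotvec();d=R0.inv().apply(np.array(p)-p0)
    print('row',(d/0.8).round(4).tolist(),(rv/np.radians(60)).round(4).tolist(),'mm',(d*1000).round(1).tolist(),'deg',np.degrees(rv).round(1).tolist())
MK={'A':np.array([.4764,.3535]),'C':np.array([.4505,-.2188])}
def view(c,off=.068,z=.042,tilt=-45):
    y=CR[c][1];a=np.radians(y);u=np.array([np.cos(a),np.sin(a)])
    p=MK[c]+off*u; tgtR([p[0],p[1],z],y,tilt)
E
python3 -c "
from ins import *
st();view('A',z=.10);view('A')
P,D,K,T=snap('wrist','g6.png')"
```

```text
t 35.52 p [0.6265 0.3211 0.1257] F [ 1.38  0.66 -0.99] w 0.109 q [-0.29  1.05 -0.51  0.83  0.19  1.8  -2.09] toolz [ 0.146 -0.989 -0.002] tooly [ 0.856  0.127 -0.501]
row [0.0753, -0.0658, -0.0676] [-0.0004, -0.0023, -0.2486] mm [60.3, -52.6, -54.0] deg [-0.0, -0.1, -14.9]
row [0.1381, -0.0294, -0.0674] [-0.0004, -0.0023, -0.2486] mm [110.4, -23.5, -53.9] deg [-0.0, -0.1, -14.9]
```

View pics/g6.png

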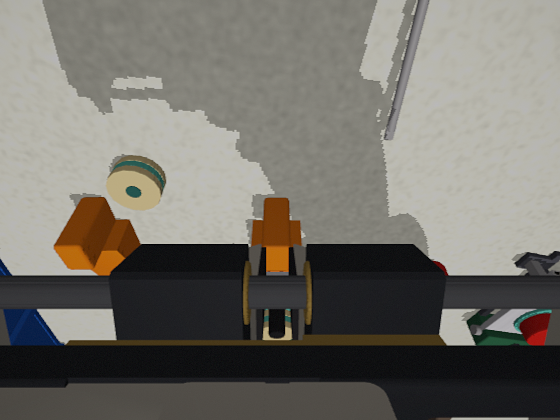

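Emit:
{"api": "step_arm", "payload": {
  "rows": [
    [1, 0, 0, -0.06, 0, 0, -0.1],
    [1, 0, -0.02, -0.0674, 0, 0, -0.2486],
    [1, 0.04, -0.05, -0.0674, 0, 0, -0.2486],
    [1, 0.0753, -0.0658, -0.0675, 0, 0, -0.2486],
    [1, 0.0753, -0.0658, -0.0675, 0, 0, -0.2486],
    [1, 0.0753, -0.0658, -0.0675, 0, 0, -0.2486]
  ]
}}

```text
clock: 36.07
position: [0.5396, 0.3637, 0.0977]
ee_rot: [0.579, 1.765, -1.661]
force: [0.9, 0.3, 0.4]
width: 0.004
```

```bash
python3 -c "
from ins import *
st();view('A')
P,D,K,T=snap('wrist','g7.png')"
```

```text
t 36.07 p [0.5396 0.3637 0.0977] F [0.88 0.3  0.39] w 0.004 q [-0.43  1.12 -0.26  0.84 -0.11  1.91 -2.06] toolz [ 0.15  -0.989  0.002] tooly [ 0.699  0.105 -0.707]
row [0.0457, 0.0527, 0.0008] [0.0005, 0.0026, 0.0003] mm [36.6, 42.2, 0.7] deg [0.0, 0.2, 0.0]
```

View pics/g7.png

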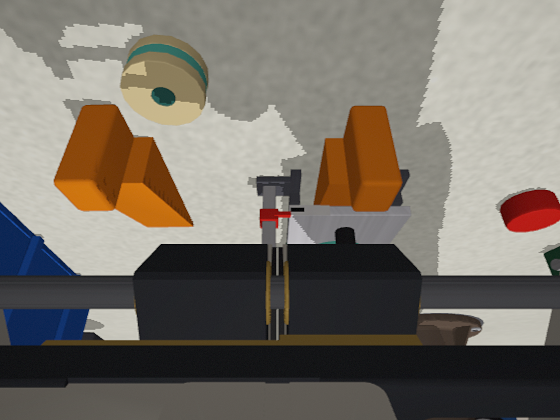

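```bash
cat > idx.py <<'E'
from ins import *
import sys
def idx(f,cx=285,cy=205,w=60,h=50,s=6):
    P,D,K,T=snap('wrist'); c=P[cy-h:cy+h,cx-w:cx+w,::-1]
    cv2.imwrite('pics/'+f,cv2.resize(c,None,fx=s,fy=s,interpolation=cv2.INTER_CUBIC))
    np.savez('idx.npz',P=P,D=D,K=K,T=T); print('D',D[cy,cx],'cam',T[:3,3].round(4),'crop origin',cx-w,cy-h,'scale',s)
if __name__=='__main__': st();idx(*[sys.argv[1]]+[int(a) for a in sys.argv[2:]])
E
python3 idx.py i1.png
```

```text
t 36.12 p [0.5421 0.3642 0.0994] F [0.07 0.15 0.57] w 0.004 q [-0.43  1.12 -0.26  0.84 -0.11  1.91 -2.06] toolz [ 0.148 -0.989 -0.001] tooly [ 0.703  0.106 -0.704]
D 0.31025916 cam [0.7005 0.3881 0.1641] crop origin 225 155 scale 6
```

View pics/i1.png

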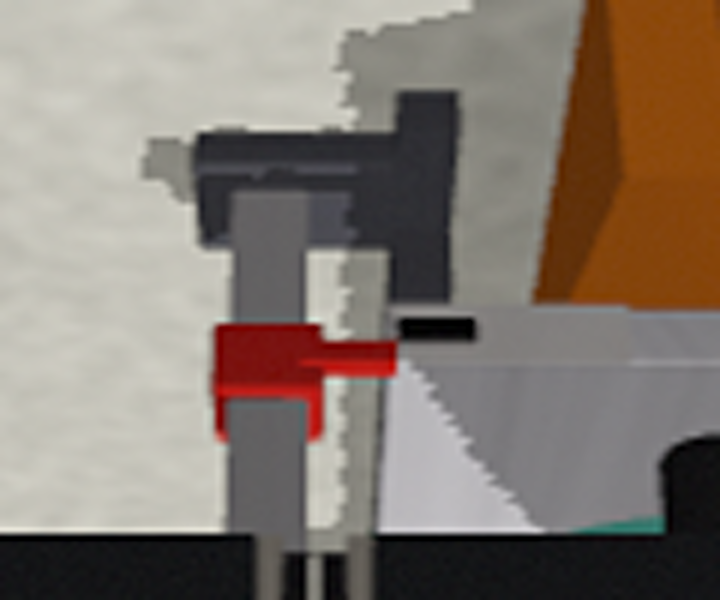

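Emit:
{"api": "step_arm", "payload": {
  "rows": [
    [1, 0.02, 0.025, 0, 0, 0, 0],
    [1, 0.043, 0.05, 0, 0, 0, 0],
    [1, 0.043, 0.05, 0, 0, 0, 0],
    [1, 0.043, 0.05, 0, 0, 0, 0],
    [1, 0.043, 0.05, 0, 0, 0, 0]
  ]
}}

```text
clock: 36.58
position: [0.5474, 0.3654, 0.0484]
ee_rot: [0.589, 1.765, -1.655]
force: [0.3, -0.6, -0.3]
width: 0.004
```

```bash
python3 -c "
from ins import *
st();P,D,K,T=snap('wrist','g8.png')"; python3 idx.py i2.png
```

```text
t 36.58 p [0.5474 0.3654 0.0484] F [ 0.32 -0.58 -0.34] w 0.004 q [-0.43  1.17 -0.26  0.83 -0.1   1.86 -2.04] toolz [ 0.147 -0.989 -0.002] tooly [ 0.704  0.106 -0.703]
t 36.63 p [0.5475 0.3655 0.0487] F [-0.28 -0.44 -0.16] w 0.005 q [-0.43  1.17 -0.26  0.83 -0.1   1.86 -2.04] toolz [ 0.147 -0.989 -0.003] tooly [ 0.704  0.107 -0.702]
D 0.21504293 cam [0.7058 0.3891 0.1137] crop origin 225 155 scale 6
```

View pics/g8.png

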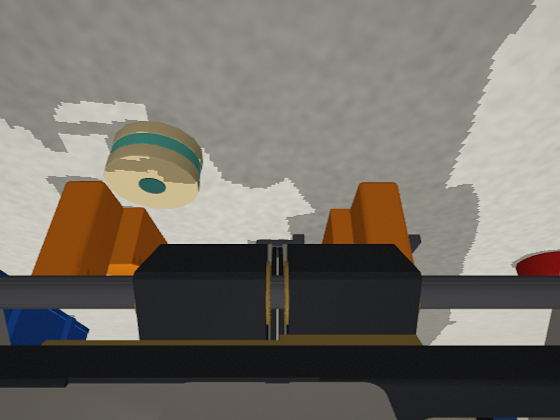

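Emit:
{"api": "step_arm", "payload": {
  "rows": [
    [1, -0.02, -0.025, 0, 0, 0, 0],
    [1, -0.035, -0.06, 0, 0, 0, 0],
    [1, -0.025, -0.075, 0, 0, 0, 0],
    [1, -0.025, -0.075, 0, 0, 0, 0],
    [1, -0.025, -0.075, 0, 0, 0, 0],
    [1, -0.025, -0.075, 0, 0, 0, 0]
  ]
}}

```text
clock: 37.18
position: [0.5184, 0.3604, 0.1029]
ee_rot: [0.586, 1.765, -1.658]
force: [0.3, -0.5, -0.4]
width: 0.007
```

```bash
python3 -c "
from ins import *
st();P,D,K,T=snap('wrist','g9.png')"; python3 idx.py i3.png
```

```text
t 37.18 p [0.5184 0.3604 0.1029] F [ 0.27 -0.46 -0.39] w 0.007 q [-0.43  1.07 -0.27  0.94 -0.11  1.85 -2.06] toolz [ 0.148 -0.989 -0.   ] tooly [ 0.702  0.105 -0.704]
t 37.23 p [0.5184 0.3603 0.1023] F [ 0.03 -0.19 -0.54] w 0.005 q [-0.43  1.07 -0.27  0.94 -0.11  1.85 -2.06] toolz [ 0.148 -0.989 -0.   ] tooly [ 0.702  0.105 -0.705]
D 0.31557727 cam [0.6769 0.3841 0.1668] crop origin 225 155 scale 6
```

View pics/i3.png

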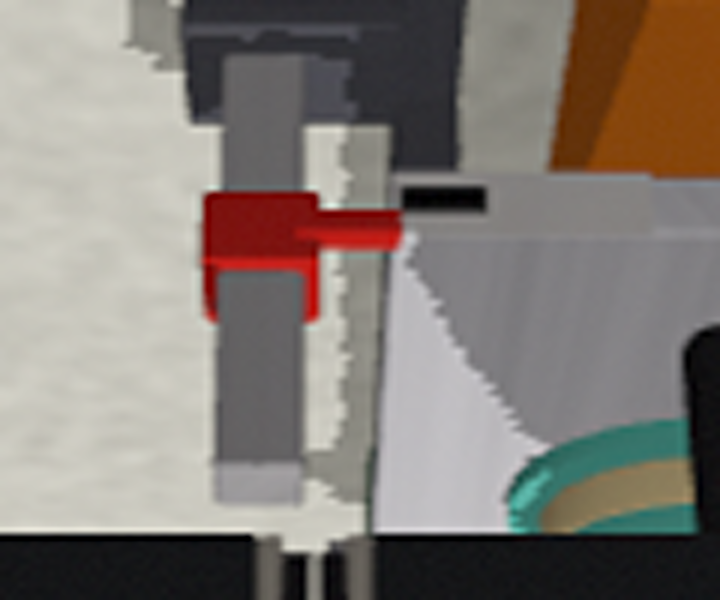

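```bash
cat > idz.py <<'E'
from ins import *
import sys
def zat(c,cx,cy,ox=225,oy=155,s=6,back=0):
    d=np.load('idx.npz');K,T,D=d['K'],d['T'],d['D']
    u=ox+(cx+.5)/s-.5;v=oy+(cy+.5)/s-.5
    pad,y=CR[c];a=np.radians(y);n=np.array([np.cos(a),np.sin(a),0]);e=np.r_[pad,0]+.075*n-back*n
    dr=T[:3,:3]@np.linalg.inv(K)@np.array([u,v,1.]);o=T[:3,3];p=o+dr*((e-o)@n)/(dr@n)
    q=o+dr*D[int(round(v)),int(round(u))]
    print((cx,cy),'plane z mm',round(p[2]*1e3,2),'depth pt: along-edge',round(((q-e)@n)*1e3,1),'lat',round(((q-e)@np.array([-n[1],n[0],0]))*1e3,1),'z',round(q[2]*1e3,1))
E
python3 -c "
from idz import *
for cx,cy in [(443,187),(443,199),(443,212),(500,178),(500,208),(500,238),(375,212),(375,220),(375,229),(375,247),(260,195),(260,228),(260,258)]: zat('A',cx,cy)"
```

```text
(443, 187) plane z mm 25.89 depth pt: along-edge 1.1 lat 39.2 z 26.6
(443, 199) plane z mm 27.56 depth pt: along-edge -0.0 lat 39.2 z 27.6
(443, 212) plane z mm 29.37 depth pt: along-edge -0.4 lat 39.2 z 29.1
(500, 178) plane z mm 24.62 depth pt: along-edge -0.3 lat 32.4 z 24.4
(500, 208) plane z mm 28.82 depth pt: along-edge -1.1 lat 32.5 z 28.1
(500, 238) plane z mm 32.94 depth pt: along-edge -1.5 lat 32.7 z 32.0
(375, 212) plane z mm 29.36 depth pt: along-edge 3.2 lat 47.1 z 31.6
(375, 220) plane z mm 30.47 depth pt: along-edge 202.0 lat 53.9 z 166.8
(375, 229) plane z mm 31.7 depth pt: along-edge 2.1 lat 47.1 z 33.1
(375, 247) plane z mm 34.16 depth pt: along-edge -1.8 lat 47.0 z 33.0
(260, 195) plane z mm 26.99 depth pt: along-edge 1.0 lat 60.2 z 27.7
(260, 228) plane z mm 31.56 depth pt: along-edge 0.5 lat 60.1 z 31.9
(260, 258) plane z mm 35.63 depth pt: along-edge 2.0 lat 60.0 z 36.9
```

```bash
python3 -c "
from ins import *
tgtR([.5446,.3099,.12],8.5,0)"
```

```text
row [-0.0324, 0.0006, 0.0672] [-0.0001, -0.0, 0.7471] mm [-25.9, 0.5, 53.8] deg [-0.0, -0.0, 44.8]
```

Emit:
{"api": "step_arm", "payload": {
  "rows": [
    [0.4, -0.035, -0.035, 0, 0, 0, 0],
    [0, -0.07, -0.04, 0.03, 0, 0, 0.12],
    [0, -0.06, -0.03, 0.067, 0, 0, 0.24],
    [0, -0.05, -0.02, 0.067, 0, 0, 0.36],
    [0, -0.04, 0, 0.067, 0, 0, 0.48],
    [0, -0.0324, 0, 0.067, 0, 0, 0.6],
    [0, -0.0324, 0, 0.067, 0, 0, 0.72],
    [0, -0.0324, 0, 0.067, 0, 0, 0.747],
    [0, -0.0324, 0, 0.067, 0, 0, 0.747],
    [0, -0.0324, 0, 0.067, 0, 0, 0.747]
  ]
}}

```text
clock: 38.12
position: [0.5441, 0.3103, 0.1213]
ee_rot: [1.099, 1.276, -1.099]
force: [0.1, 0.6, -0.5]
width: 0.498
```

```bash
python3 -c "
from ins import *
st();ins('A',.0605,.021);P,D,K,T=snap('wrist','g10.png')"
```

```text
t 38.12 p [0.5441 0.3103 0.1213] F [ 0.07  0.59 -0.45] w 0.498 q [-0.45  0.55 -0.23  1.67  0.15  0.94 -2.15] toolz [ 0.148 -0.989 -0.   ] tooly [ 0.989  0.148 -0.001]
along 59.7 lat 0.5 z 0.1213
row [0.1254, 0.001, 0.0006] [0.0004, -0.0002, 0.0006] mm [100.3, 0.8, 0.5] deg [0.0, -0.0, 0.0] n>= 2.4
```

View pics/g10.png

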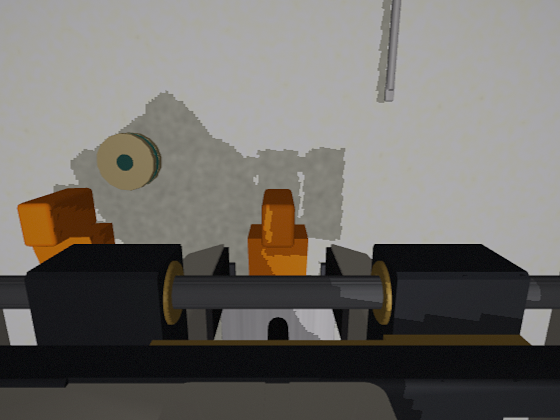

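```bash
python3 wedge.py g11.png 2>/dev/null | grep -v nan; python3 -c "
from ins import *
ins('A',.0605,.021)
for p in ([.5446,.3099,.058],[.5668,.313,.058]):
  e=CR['A'][0]+.075*np.array([np.cos(np.radians(8.5)),np.sin(np.radians(8.5))]);print(np.linalg.norm(np.array(p[:2])-e))"
```

```text
t 38.17 p [0.5449 0.3102 0.121 ] F [-0.92  0.19  0.6 ] w 0.495 q [-0.45  0.55 -0.23  1.67  0.15  0.94 -2.15] toolz [ 0.147 -0.989 -0.   ] tooly [ 0.989  0.147 -0.001]
[ 61. 223.] 4447 block top 1495 [0.524  0.4647 0.0572] ((523.111572265625, 465.79010009765625), (29.81938362121582, 21.319005966186523), 10.008420944213867) all ((513.5769653320312, 466.25799560546875), (48.90203857421875, 45.62519836425781), 15.693306922912598)
  ramp grad yaw 119.74 slope 0.353 rampcentre [0.5165 0.4573 0.0239]
[277. 239.] 3973 block top 1416 [0.5462 0.3104 0.0575] ((545.611328125, 310.3927001953125), (29.893692016601562, 21.331161499023438), 8.310726165771484) all ((529.292724609375, 307.8975524902344), (62.94105911254883, 43.231388092041016), 8.149587631225586)
  ramp grad yaw -171.39 slope 0.143 rampcentre [0.5192 0.3064 0.0295]
[379. 274.] 82 block top 0   all ((0.0, 0.0), (0.0, 0.0), 0.0)
[440. 340.] 1019 block top 0   all ((0.0, 0.0), (0.0, 0.0), 0.0)
[210. 342.] 66 block top 0   all ((0.0, 0.0), (0.0, 0.0), 0.0)
[271. 342.] 265 block top 0   all ((0.0, 0.0), (0.0, 0.0), 0.0)
along 60.9 lat 0.2 z 0.1208
row [0.1247, -0.0004, 0.0003] [-0.0011, -0.0004, 0.0006] mm [99.8, -0.3, 0.2] deg [-0.1, -0.0, 0.0] n>= 2.4
0.06018761190550699
0.08260220593735663
```

Emit:
{"api": "step_arm", "payload": {
  "newtons": 30,
  "rows": [
    [0, 0.04, 0.001, 0, 0, 0, 0],
    [0, 0.09, 0.001, 0, 0, 0, 0],
    [0, 0.1245, 0.001, 0, 0, 0, 0],
    [0, 0.1245, 0.001, 0, 0, 0, 0],
    [0, 0.1245, 0.001, 0, 0, 0, 0],
    [1, 0.1245, 0.001, 0, 0, 0, 0],
    [1, 0.1245, 0.001, 0, 0, 0, 0],
    [1, 0.1245, 0.001, 0, 0, 0, 0],
    [1, 0.1245, 0.001, 0, 0, 0, 0]
  ]
}}

```text
clock: 38.97
position: [0.5457, 0.3111, 0.0232]
ee_rot: [1.102, 1.275, -1.096]
force: [0.3, 0.8, -0.8]
width: 0.261
```

```bash
python3 -c "
from ins import *
st();ins('A',.046,.0205)"
```

```text
t 38.97 p [0.5457 0.3111 0.0232] F [ 0.33  0.76 -0.8 ] w 0.261 q [-0.46  0.67 -0.21  1.74  0.19  0.74 -2.19] toolz [ 0.148 -0.989 -0.002] tooly [0.989 0.148 0.003]
along 61.5 lat 1.0 z 0.0232
row [0.0033, -0.0193, 0.0012] [0.0, -0.0017, -0.0027] mm [2.6, -15.5, 1.0] deg [0.0, -0.1, -0.2] n>= 0.4
```

Emit:
{"api": "step_arm", "payload": {
  "rows": [
    [1, 0, 0, 0, 0, 0, 0],
    [1, 0, -0.006, 0, 0, 0, 0],
    [1, 0, -0.012, 0, 0, 0, 0],
    [1, 0, -0.018, 0, 0, 0, 0],
    [1, 0, -0.018, 0, 0, 0, 0],
    [1, 0, -0.018, 0, 0, 0, 0],
    [1, 0, -0.018, 0, 0, 0, 0]
  ]
}}

```text
clock: 39.55
position: [0.5321, 0.3092, 0.023]
ee_rot: [1.103, 1.275, -1.095]
force: [3.1, 1.0, 7.5]
width: 0.239
```

```bash
python3 -c "
from ins import *
st();ins('A',.046,.0205)"
```

```text
t 39.55 p [0.5321 0.3092 0.023 ] F [3.14 1.01 7.51] w 0.239 q [-0.47  0.65 -0.21  1.78  0.19  0.72 -2.2 ] toolz [ 0.148 -0.989 -0.002] tooly [0.989 0.148 0.004]
along 47.7 lat 1.2 z 0.023
row [0.0032, -0.0021, 0.0015] [0.0001, -0.002, -0.0037] mm [2.5, -1.7, 1.2] deg [0.0, -0.1, -0.2] n>= 0.1
```

Emit:
{"api": "step_arm", "payload": {
  "rows": [
    [0.0, 0, 0, 0, 0, 0, 0],
    [0.0, 0, 0, 0, 0, 0, 0],
    [0.0, 0, 0, 0, 0, 0, 0],
    [0.0, -0.04, 0, 0, 0, 0, 0],
    [0.0, -0.09, 0, 0, 0, 0, 0],
    [1, -0.13, 0, 0, 0, 0, 0],
    [1, -0.13, 0, 0, 0, 0, 0]
  ]
}}

```text
clock: 40.13
position: [0.5331, 0.3105, 0.132]
ee_rot: [1.107, 1.274, -1.09]
force: [1.3, 0.8, -0.3]
width: 0.401
```

```bash
python3 -c "
from ins import *
st();tgtR([.5184,.3604,.1029],8.5,-45)"
```

```text
t 40.13 p [0.5331 0.3105 0.132 ] F [ 1.25  0.82 -0.25] w 0.401 q [-0.45  0.52 -0.24  1.7   0.15  0.93 -2.17] toolz [ 0.148 -0.989 -0.005] tooly [0.989 0.148 0.009]
row [0.0367, -0.0092, -0.0642] [0.0021, -0.0042, -0.7582] mm [29.3, -7.4, -51.3] deg [0.1, -0.3, -45.5]
```

Emit:
{"api": "step_arm", "payload": {
  "rows": [
    [1, 0, 0, -0.03, 0, 0, -0.11],
    [1, 0, 0, -0.064, 0, 0, -0.22],
    [1, 0, 0, -0.064, 0, 0, -0.33],
    [1, 0, 0, -0.064, 0, 0, -0.44],
    [1, 0, 0, -0.064, 0, 0, -0.55],
    [1, 0.01, 0, -0.064, 0, 0, -0.66],
    [1, 0.0367, -0.009, -0.064, 0, -0.004, -0.758],
    [1, 0.0367, -0.009, -0.064, 0, -0.004, -0.758],
    [1, 0.0367, -0.009, -0.064, 0, -0.004, -0.758],
    [1, 0.0367, -0.009, -0.064, 0, -0.004, -0.758]
  ]
}}

```text
clock: 40.97
position: [0.5159, 0.3587, 0.0976]
ee_rot: [0.576, 1.767, -1.664]
force: [0.3, -0.2, 0.9]
width: 0.005
```

```bash
python3 idx.py i4.png
```

```text
t 40.97 p [0.5159 0.3587 0.0976] F [ 0.26 -0.2   0.95] w 0.005 q [-0.43  1.07 -0.27  0.95 -0.11  1.85 -2.06] toolz [ 0.15  -0.989  0.002] tooly [ 0.696  0.105 -0.71 ]
D 0.30968922 cam [0.6748 0.3831 0.1609] crop origin 225 155 scale 6
```

View pics/i4.png

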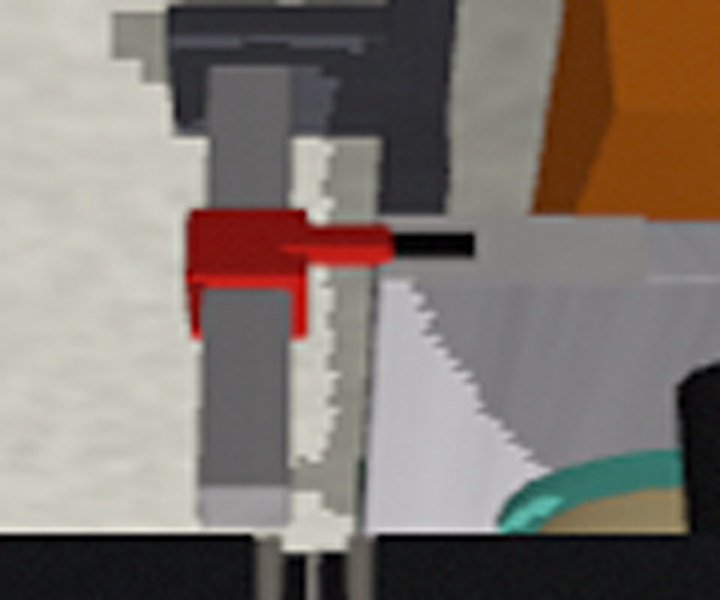

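```bash
python3 -c "
from idz import *
for cx,cy in [(430,232),(430,244.5),(430,257),(500,217),(500,283)]: zat('A',cx,cy,back=.0006)
for cx,cy in [(365,226),(365,234),(365,243),(365,263)]: zat('A',cx,cy,back=-.0022)
for cx,cy in [(240,212),(240,276)]: zat('A',cx,cy,back=-.0012)"
```

```text
(430, 232) plane z mm 29.5 depth pt: along-edge 0.1 lat 39.5 z 29.6
(430, 244.5) plane z mm 31.18 depth pt: along-edge 0.5 lat 39.6 z 31.5
(430, 257) plane z mm 32.84 depth pt: along-edge 0.1 lat 39.6 z 32.9
(500, 217) plane z mm 27.49 depth pt: along-edge 0.2 lat 31.5 z 27.6
(500, 283) plane z mm 36.26 depth pt: along-edge -1.7 lat 31.7 z 35.2
(365, 226) plane z mm 30.54 depth pt: along-edge -46.2 lat 45.4 z 0.0
(365, 234) plane z mm 31.6 depth pt: along-edge 0.2 lat 46.9 z 31.8
(365, 243) plane z mm 32.79 depth pt: along-edge -0.9 lat 46.9 z 32.2
(365, 263) plane z mm 35.4 depth pt: along-edge -2.6 lat 46.8 z 33.7
(240, 212) plane z mm 28.0 depth pt: along-edge 0.0 lat 60.8 z 28.0
(240, 276) plane z mm 36.45 depth pt: along-edge -0.4 lat 60.7 z 36.2
```

```bash
cat > red.py <<'E'
from ins import *
def red(c):
    d=np.load('idx.npz');P,K,T,D=d['P'],d['K'],d['T'],d['D'];C=cloud(D,K,T)
    pad,y=CR[c];a=np.radians(y);n=np.array([np.cos(a),np.sin(a),0]);e=np.r_[pad,0]+.075*n;t=np.array([-n[1],n[0],0])
    h=cv2.cvtColor(P,cv2.COLOR_RGB2HSV);m=((h[:,:,0]<6)|(h[:,:,0]>172))&(h[:,:,1]>120)&(h[:,:,2]>60)
    L=np.stack([(C-e)@n,(C-e)@t,C[:,:,2]],-1)*1e3
    for r in range(180,215):
        s=''
        for u in range(250,300):
            if m[r,u] and abs(L[r,u,0])<15 and 38<L[r,u,1]<70: s+=f'[{u}:{L[r,u,0]:.1f},{L[r,u,1]:.0f},{L[r,u,2]:.1f}|v{h[r,u,2]}] '
        if s: print(r,s)
E
python3 -c "
from red import *
red('A')" | cut -c1-900
```

```text
190 [257:1.2,66,28.1|v119] [258:2.1,65,28.7|v123] [259:1.2,65,28.1|v126] [260:1.6,64,28.4|v127] [261:0.4,63,27.5|v128] [262:1.6,63,28.3|v128] [263:1.7,62,28.4|v129] [264:0.9,61,27.8|v128] [265:1.2,61,28.1|v129] [266:1.7,60,28.4|v129] [267:1.1,59,28.0|v129] [268:2.1,58,28.7|v129] [269:0.9,58,27.9|v129] [270:1.4,57,28.2|v128] [271:1.7,56,28.4|v128] [272:1.6,56,28.3|v127] [273:2.3,55,28.8|v125] [274:0.9,54,27.9|v123] [275:1.3,54,28.1|v113] 
191 [257:0.1,66,28.1|v120] [258:0.9,65,28.6|v123] [259:0.8,65,28.6|v123] [260:2.2,64,29.5|v124] [261:1.3,63,28.9|v123] [262:1.7,62,29.2|v124] [263:1.8,62,29.3|v124] [264:0.7,61,28.5|v124] [265:2.0,60,29.4|v124] [266:2.4,60,29.7|v124] [267:1.2,59,28.9|v124] [268:0.4,59,28.3|v124] [269:1.4,58,29.0|v124] [270:0.5,57,28.4|v124] [271:1.7,56,29.2|v123] [272:1.3,56,28.9|v124] [273:1.0,55,28.7|v124] [274:0.8,54,28.6|v123] [275:0.5,54,28.4|v114] 
192 [256:1.5,67,29.9|v121] [257:1.3,66,29.7|v122] [258:2.2,65,30.3|v124] [259:1.6,64,30.0|v124] [260:1.0,64,29.5|v124] [261:0.9,63,29.4|v124] [262:1.3,62,29.7|v125] [263:0.9,62,29.5|v123] [264:1.7,61,30.0|v125] [265:
[... 7225 characters left out ...]
-2.3,55,36.9|v142] [274:-2.4,54,36.9|v183] [275:-2.8,54,36.6|v185] 
205 [257:-3.6,66,36.9|v129] [258:-1.2,65,38.4|v115] [274:-3.4,54,37.0|v184] [275:-3.4,54,37.1|v187] 
206 [257:-5.3,66,36.7|v128] [273:-5.0,55,36.9|v143] [274:-3.8,54,37.6|v184] [275:-4.5,54,37.2|v187] 
207 [257:-5.7,66,37.2|v126] [273:-6.3,55,36.9|v144] [274:-6.4,54,36.8|v184] [275:-5.5,54,37.3|v187] 
208 [257:-7.5,66,37.0|v126] [273:-7.4,55,37.0|v143] [274:-7.7,54,36.8|v183] [275:-8.0,54,36.6|v187] 
209 [257:-9.1,66,36.8|v138] [273:-8.0,55,37.5|v143] [274:-7.7,54,37.6|v183] [275:-9.8,54,36.4|v186] 
210 [257:-10.0,66,37.1|v190] [258:-1.0,65,42.4|v159] [273:-10.4,55,36.8|v144] [274:-10.1,55,37.0|v184] [275:-10.0,54,37.1|v187]
```

```bash
cat >> red.py <<'E'
def summ(c):
    d=np.load('idx.npz');P,K,T,D=d['P'],d['K'],d['T'],d['D'];C=cloud(D,K,T)
    pad,y=CR[c];a=np.radians(y);n=np.array([np.cos(a),np.sin(a),0]);e=np.r_[pad,0]+.075*n;t=np.array([-n[1],n[0],0])
    h=cv2.cvtColor(P,cv2.COLOR_RGB2HSV);L=np.stack([(C-e)@n,(C-e)@t,C[:,:,2]],-1)*1e3
    m=((h[:,:,0]<6)|(h[:,:,0]>172))&(h[:,:,1]>120)&(h[:,:,2]>60)
    pt=m&(L[:,:,1]>45)&(L[:,:,1]<51)&(abs(L[:,:,0])<8)&(L[:,:,2]>22)&(L[:,:,2]<45)
    f=pt&(h[:,:,2]<150);q=L[f];print('pointer front',len(q),q.mean(0).round(2),'pct z',np.percentile(q[:,2],[5,95]).round(1)); q=L[pt&(h[:,:,2]>170)];print('pointer top',len(q),q.mean(0).round(2) if len(q) else '')
    co=m&(L[:,:,1]>54)&(L[:,:,1]<67)&(L[:,:,0]>-1)&(L[:,:,0]<5)&(L[:,:,2]>20)&(h[:,:,2]<135);q=L[co];print('collar front',len(q),q.mean(0).round(2),np.percentile(q[:,2],[3,97]).round(1))
    b=(h[:,:,2]<45)&(L[:,:,1]>33)&(L[:,:,1]<43)&(abs(L[:,:,0])<5)&(L[:,:,2]>15)&(L[:,:,2]<45);q=L[b];print('index',len(q),q.mean(0).round(2),np.percentile(q[:,2],[5,95]).round(1))
E
python3 -c "
from red import *
summ('A')
tgtR([.5327,.3085,.12],8.5,0)"
```

```text
pointer front 30 [ 1.84 47.58 31.72] pct z [29.6 33.2]
pointer top 27 [ 0.88 47.81 33.45]
collar front 187 [ 1.31 60.71 31.87] [28.1 35.8]
index 48 [ 0.   38.73 31.7 ] [30.4 33. ]
row [-0.0254, -0.0104, 0.0657] [0.0021, 0.0012, 0.7512] mm [-20.3, -8.3, 52.5] deg [0.1, 0.1, 45.1]
```

```bash
python3 -c "
from red import *
tgtR([.52,.30,.22],0,0);tgtR([.59,-.14,.17],0,0)"
```

```text
row [-0.1014, -0.1111, 0.0738] [0.1364, 0.0569, 0.7497] mm [-81.1, -88.9, 59.1] deg [8.2, 3.4, 45.0]
row [-0.0599, -0.064, 0.6307] [0.1364, 0.0569, 0.7497] mm [-47.9, -51.2, 504.6] deg [8.2, 3.4, 45.0]
```

Emit:
{"api": "step_arm", "payload": {
  "rows": [
    [0.5, -0.035, -0.035, 0, 0, 0, 0],
    [0, -0.07, -0.07, 0.02, 0.02, 0.01, 0.12],
    [0, -0.1, -0.11, 0.07, 0.06, 0.02, 0.24],
    [0, -0.1, -0.11, 0.12, 0.08, 0.03, 0.36],
    [0, -0.1, -0.11, 0.17, 0.1, 0.04, 0.48],
    [0, -0.08, -0.09, 0.22, 0.136, 0.05, 0.6],
    [0, -0.06, -0.064, 0.27, 0.136, 0.057, 0.72],
    [0, -0.06, -0.064, 0.32, 0.136, 0.057, 0.75],
    [0, -0.06, -0.064, 0.37, 0.136, 0.057, 0.75],
    [0, -0.06, -0.064, 0.42, 0.136, 0.057, 0.75],
    [0, -0.06, -0.064, 0.47, 0.136, 0.057, 0.75],
    [0, -0.06, -0.064, 0.52, 0.136, 0.057, 0.75]
  ]
}}

```text
clock: 42.02
position: [0.5754, -0.0439, 0.1735]
ee_rot: [1.207, 1.203, -1.206]
force: [0.4, 0.1, -0.5]
width: 0.502
```

```bash
python3 -c "
from red import *
st();tgtR([.59,-.14,.17],0,0)"
```

```text
t 42.02 p [ 0.5754 -0.0439  0.1735] F [ 0.37  0.11 -0.52] w 0.502 q [ 0.1   0.41 -0.16  1.75  0.08  0.98 -1.67] toolz [ 0.002 -1.     0.004] tooly [1.    0.002 0.005]
row [0.0049, 0.018, 0.1202] [0.0014, 0.0041, -0.0048] mm [4.0, 14.4, 96.1] deg [0.1, 0.2, -0.3]
```

Emit:
{"api": "step_arm", "payload": {
  "rows": [
    [0, 0.005, 0.018, 0.05, 0, 0, 0],
    [0, 0.005, 0.018, 0.1, 0, 0, 0],
    [0, 0.005, 0.018, 0.12, 0, 0, 0],
    [0, 0.005, 0.018, 0.12, 0, 0, 0],
    [0, 0.005, 0.018, 0.12, 0, 0, 0]
  ]
}}

```text
clock: 42.43
position: [0.5897, -0.1393, 0.1686]
ee_rot: [1.208, 1.203, -1.211]
force: [0.0, 1.8, 0.1]
width: 0.5
```

```bash
python3 wedge.py g12.png 2>/dev/null | grep -v -e nan -e "top 0"
```

```text
t 42.43 p [ 0.5897 -0.1393  0.1686] F [0.05 1.78 0.14] w 0.5 q [ 0.24  0.46 -0.14  1.69  0.08  1.   -1.5 ] toolz [-0.002 -1.     0.005] tooly [ 1.    -0.002  0.002]
[281. 171.] 7480 block top 1208 [ 0.6712 -0.1403  0.0576] ((671.1380615234375, -140.30099487304688), (29.7658748626709, 21.16182518005371), 2.7843377590179443) all ((611.3121337890625, -143.20925903320312), (149.5319061279297, 43.315731048583984), 2.8872084617614746)
  ramp grad yaw 2.76 slope 0.281 rampcentre [ 0.6047 -0.1436  0.0223]
```

View pics/g12.png

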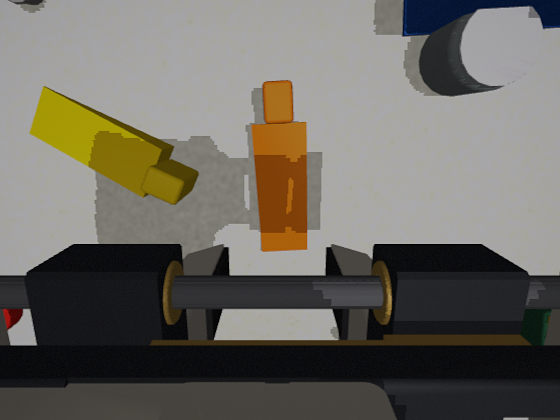

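```bash
python3 -c "
from red import *
tgt([.6711,-.1403,.09],2.8)"
```

```text
row [0.0975, 0.1016, 0.0032] [-0.046, 0.0039, -0.001] mm [78.0, 81.2, 2.6] deg [-2.8, 0.2, -0.1] n>= 2.7
```

Emit:
{"api": "step_arm", "payload": {
  "rows": [
    [0, 0.0, 0.1016, 0.003, -0.046, 0.004, 0],
    [0, 0.03, 0.1016, 0.003, -0.046, 0.004, 0],
    [0, 0.09, 0.1016, 0.003, -0.046, 0.004, 0],
    [0, 0.09, 0.1016, 0.003, -0.046, 0.004, 0],
    [0, 0.09, 0.1016, 0.003, -0.046, 0.004, 0],
    [0, 0.09, 0.1016, 0.003, -0.046, 0.004, 0],
    [0, 0.09, 0.1016, 0.003, -0.046, 0.004, 0]
  ]
}}

```text
clock: 43.07
position: [0.6708, -0.1406, 0.0946]
ee_rot: [1.172, 1.234, -1.175]
force: [0.2, 0.2, -0.0]
width: 0.499
```

```bash
python3 -c "
from red import *
st();tgt([.6711,-.1403,.021],2.8)"
```

```text
t 43.07 p [ 0.6708 -0.1406  0.0946] F [ 0.17  0.23 -0.01] w 0.499 q [ 0.21  0.66 -0.13  1.54  0.1   0.96 -1.47] toolz [ 0.049 -0.999 -0.   ] tooly [ 0.999  0.049 -0.002]
row [0.092, 0.0006, -0.0003] [-0.0, -0.0005, 0.0021] mm [73.6, 0.5, -0.2] deg [-0.0, -0.0, 0.1] n>= 1.8
```

Emit:
{"api": "step_arm", "payload": {
  "newtons": 30,
  "rows": [
    [0, 0.04, 0.0006, 0, 0, 0, 0.002],
    [0, 0.085, 0.0006, 0, 0, 0, 0.002],
    [0, 0.092, 0.0006, 0, 0, 0, 0.002],
    [0, 0.092, 0.0006, 0, 0, 0, 0.002],
    [0, 0.092, 0.0006, 0, 0, 0, 0.002],
    [1, 0.092, 0.0006, 0, 0, 0, 0.002],
    [1, 0.092, 0.0006, 0, 0, 0, 0.002],
    [1, 0.092, 0.0006, 0, 0, 0, 0.002],
    [1, 0.092, 0.0006, 0, 0, 0, 0.002],
    [1, 0.092, 0.0006, 0, 0, 0, 0.002]
  ]
}}

```text
clock: 43.9
position: [0.6705, -0.1413, 0.0188]
ee_rot: [1.173, 1.234, -1.175]
force: [-1.9, 0.5, 5.0]
width: 0.234
```

Emit:
{"api": "step_arm", "payload": {
  "rows": [
    [1, -0.03, 0, 0, 0, 0, 0],
    [1, -0.06, 0, 0, 0, 0, 0],
    [1, -0.1, 0, 0, 0, 0, 0],
    [1, -0.1, 0, 0, 0, 0, 0],
    [1, -0.1, 0, 0, 0, 0, 0]
  ]
}}

```text
clock: 44.32
position: [0.6716, -0.1415, 0.1]
ee_rot: [1.174, 1.231, -1.174]
force: [0.0, 0.2, -2.1]
width: 0.238
```

```bash
python3 -c "
from red import *
st();ins('C',.165,.09)"
```

```text
t 44.32 p [ 0.6716 -0.1415  0.1   ] F [ 0.02  0.22 -2.11] w 0.238 q [ 0.21  0.65 -0.13  1.53  0.1   0.96 -1.47] toolz [ 0.048 -0.999 -0.   ] tooly [0.999 0.048 0.   ]
along 227.4 lat 106.5 z 0.1
row [0.0124, -0.0698, 0.1376] [-0.0578, -0.0002, -0.0001] mm [9.9, -55.8, 110.1] deg [-3.5, -0.0, -0.0] n>= 3.0
```

```bash
python3 -c "
from red import *
P,D,K,T=snap('top');C=cloud(D,K,T)
q=C[115:145,350:380].reshape(-1,3);q=q[(q[:,2]>.03)&(q[:,2]<.2)];print(q.min(0),q.max(0))"
```

```text
[ 0.64178118 -0.33467744  0.03009905] [ 0.73443948 -0.23459985  0.19990218]
```

Emit:
{"api": "step_arm", "payload": {
  "rows": [
    [1, 0, -0.02, 0.04, -0.02, 0, 0],
    [1, 0, -0.04, 0.09, -0.04, 0, 0],
    [1, 0, -0.07, 0.1376, -0.058, 0, 0],
    [1, 0, -0.07, 0.1376, -0.058, 0, 0],
    [1, 0, -0.07, 0.1376, -0.058, 0, 0],
    [1, 0, -0.07, 0.1376, -0.058, 0, 0]
  ]
}}

```text
clock: 44.87
position: [0.6183, -0.2543, 0.0964]
ee_rot: [1.129, 1.264, -1.134]
force: [0.4, 0.4, -1.3]
width: 0.235
```

```bash
python3 -c "
from red import *
st();ins('C',.165,.0205);snap('wrist','g13.png')"
```

```text
t 44.87 p [ 0.6183 -0.2543  0.0964] F [ 0.45  0.45 -1.25] w 0.235 q [ 0.41  0.63 -0.15  1.58  0.11  0.94 -1.24] toolz [ 0.107 -0.994 -0.003] tooly [ 0.994  0.107 -0.006]
along 162.2 lat 0.2 z 0.0964
row [0.0949, 0.0041, 0.0005] [-0.0014, -0.0024, 0.0057] mm [75.9, 3.3, 0.4] deg [-0.1, -0.1, 0.3] n>= 1.8
```

View pics/g13.png

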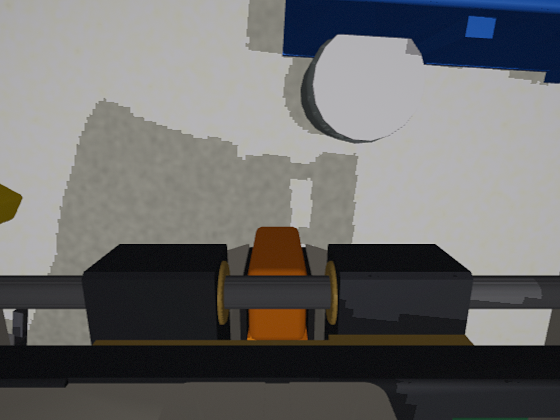

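Emit:
{"api": "step_arm", "payload": {
  "rows": [
    [1, 0.04, 0.003, 0.0005, 0, 0, 0.005],
    [1, 0.08, 0.003, 0.0005, 0, 0, 0.005],
    [1, 0.094, 0.003, 0.0005, 0, 0, 0.005],
    [1, 0.094, 0.003, 0.0005, 0, 0, 0.005],
    [1, 0.094, 0.003, 0.0005, 0, 0, 0.005],
    [1, 0.094, 0.003, 0.0005, 0, 0, 0.005]
  ]
}}

```text
clock: 45.42
position: [0.6225, -0.2533, 0.0235]
ee_rot: [1.13, 1.258, -1.126]
force: [-0.0, -0.9, -1.3]
width: 0.237
```

```bash
python3 -c "
from red import *
st();ins('C',.105,.020)
for f in ['side']:
  P,D,K,T=snap('side'); u,v=proj(K,T,[.45,-.27,.02]).astype(int); cv2.imwrite('pics/s2c.png',cv2.resize(P[v-60:v+60,u-60:u+100,::-1],None,fx=4.5,fy=4.5,interpolation=cv2.INTER_CUBIC))"
```

```text
t 45.42 p [ 0.6225 -0.2533  0.0235] F [-0.05 -0.94 -1.27] w 0.237 q [ 0.4   0.72 -0.14  1.63  0.13  0.8  -1.26] toolz [ 0.109 -0.994 -0.001] tooly [0.994 0.109 0.002]
along 166.5 lat 0.7 z 0.0235
row [0.0042, -0.0769, 0.0008] [0.0014, -0.0012, -0.0022] mm [3.4, -61.5, 0.7] deg [0.1, -0.1, -0.1] n>= 1.5
```

View pics/s2c.png

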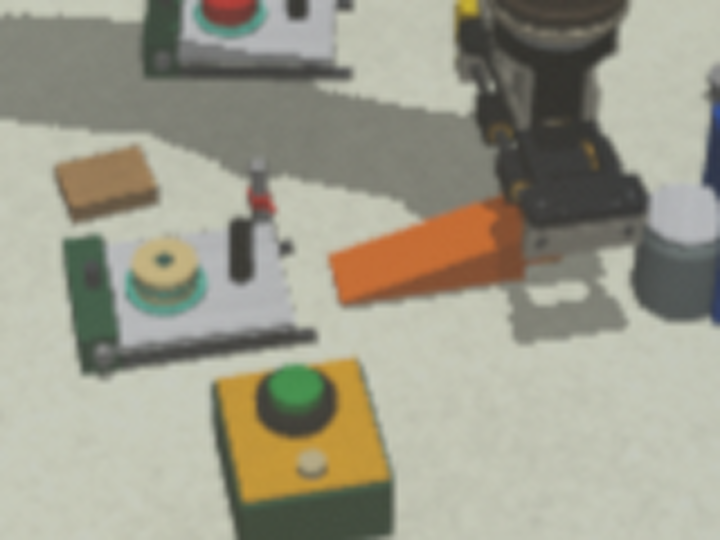

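Emit:
{"api": "step_arm", "payload": {
  "rows": [
    [1, 0.003, -0.015, 0.0008, 0, 0, 0],
    [1, 0.003, -0.03, 0.0008, 0, 0, 0],
    [1, 0.003, -0.05, 0.0008, 0, 0, 0],
    [1, 0.003, -0.07, 0.0008, 0, 0, 0],
    [1, 0.003, -0.085, 0.0008, 0, 0, 0],
    [1, 0.003, -0.1, 0.0008, 0, 0, 0],
    [1, 0.003, -0.112, 0.0008, 0, 0, 0],
    [1, 0.003, -0.124, 0.0008, 0, 0, 0],
    [1, 0.003, -0.136, 0.0008, 0, 0, 0],
    [1, 0.003, -0.144, 0.0008, 0, 0, 0],
    [1, 0.003, -0.144, 0.0008, 0, 0, 0],
    [1, 0.003, -0.144, 0.0008, 0, 0, 0]
  ]
}}

```text
clock: 46.47
position: [0.5072, -0.2674, 0.0206]
ee_rot: [1.13, 1.258, -1.128]
force: [0.8, -0.5, -2.7]
width: 0.234
```

```bash
python3 -c "
from red import *
st();ins('C',.048,.020)"
```

```text
t 46.47 p [ 0.5072 -0.2674  0.0206] F [ 0.83 -0.49 -2.71] w 0.234 q [ 0.5   0.6  -0.15  1.89  0.14  0.66 -1.2 ] toolz [ 0.108 -0.994 -0.001] tooly [0.994 0.108 0.001]
along 50.3 lat -0.9 z 0.0206
row [0.0008, -0.0029, -0.0011] [0.0002, -0.0008, -0.0014] mm [0.6, -2.3, -0.9] deg [0.0, -0.0, -0.1] n>= 0.1
```

Emit:
{"api": "step_arm", "payload": {
  "rows": [
    [1, 0.0005, -0.003, -0.001, 0, 0, 0],
    [1, 0.0005, -0.003, -0.001, 0, 0, 0],
    [1, 0.0005, -0.003, -0.001, 0, 0, 0],
    [0.0, 0.0005, -0.003, -0.001, 0, 0, 0],
    [0.0, 0.0005, -0.003, -0.001, 0, 0, 0],
    [0, 0.0005, -0.003, -0.001, 0, 0, 0],
    [0.0, -0.04, 0, 0, 0, 0, 0],
    [0.0, -0.09, 0, 0, 0, 0, 0],
    [1, -0.13, 0, 0, 0, 0, 0],
    [1, -0.13, 0, 0, 0, 0, 0]
  ]
}}

```text
clock: 47.3
position: [0.5102, -0.2686, 0.1304]
ee_rot: [1.131, 1.25, -1.124]
force: [0.9, -0.9, -0.1]
width: 0.405
```

```bash
python3 -c "
from red import *
st();view('C',.0425,.1029)"
```

```text
t 47.3 p [ 0.5102 -0.2686  0.1304] F [ 0.91 -0.91 -0.11] w 0.405 q [ 0.52  0.46 -0.18  1.8   0.1   0.88 -1.16] toolz [ 0.108 -0.994  0.003] tooly [0.994 0.108 0.009]
row [0.034, -0.0147, -0.0701] [-0.0011, 0.003, -0.7587] mm [27.2, -11.8, -56.1] deg [-0.1, 0.2, -45.5]
```

Emit:
{"api": "step_arm", "payload": {
  "rows": [
    [1, 0, 0, -0.035, 0, 0, -0.11],
    [1, 0, 0, -0.07, 0, 0, -0.22],
    [1, 0, 0, -0.07, 0, 0, -0.33],
    [1, 0, 0, -0.07, 0, 0, -0.44],
    [1, 0, 0, -0.07, 0, 0, -0.55],
    [1, 0.01, 0, -0.07, 0, 0, -0.66],
    [1, 0.032, -0.014, -0.07, 0, 0.003, -0.758],
    [1, 0.032, -0.014, -0.07, 0, 0.003, -0.758],
    [1, 0.032, -0.014, -0.07, 0, 0.003, -0.758],
    [1, 0.032, -0.014, -0.07, 0, 0.003, -0.758]
  ]
}}

```text
clock: 48.13
position: [0.4902, -0.2133, 0.0995]
ee_rot: [0.621, 1.771, -1.689]
force: [0.5, -0.7, 0.6]
width: 0.007
```

```bash
python3 idx.py i5.png; python3 -c "
from red import *
summ('C')"
```

```text
t 48.13 p [ 0.4902 -0.2133  0.0995] F [ 0.51 -0.68  0.55] w 0.007 q [ 0.2   0.89 -0.06  1.33  0.22  1.69 -1.38] toolz [ 0.107 -0.994 -0.003] tooly [ 0.7    0.077 -0.71 ]
D 0.3124435 cam [ 0.65   -0.1961  0.1629] crop origin 225 155 scale 6
pointer front 36 [ 2.31 47.96 31.67] pct z [30.2 33.4]
pointer top 17 [ 1.26 47.96 33.36]
collar front 208 [ 1.25 60.65 31.95] [27.1 36.7]
index 48 [ 0.37 38.8  30.37] [29.1 31.8]
```

View pics/i5.png

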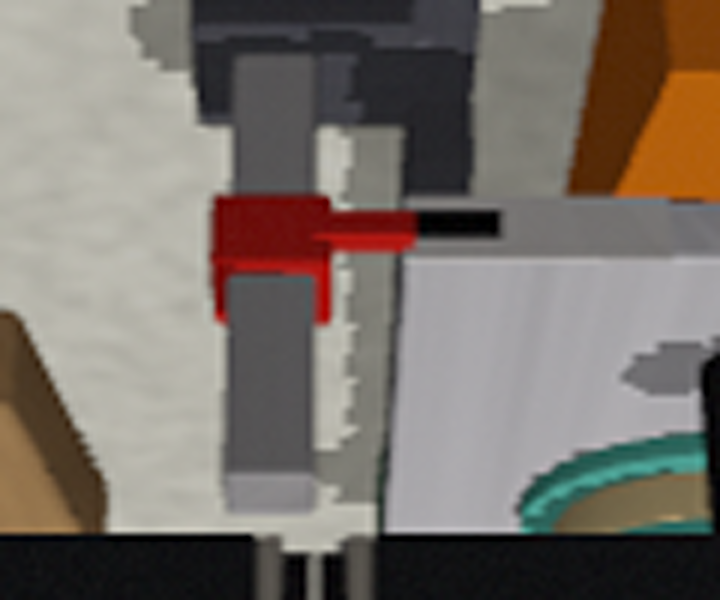

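```bash
python3 -c "
from red import *
e=CR['C'][0]+.075*np.array([np.cos(np.radians(6.2)),np.sin(np.radians(6.2))]);u=np.array([np.cos(np.radians(6.2)),np.sin(np.radians(6.2))]);p=e+.048*u;print(p)
tgtR([p[0],p[1],.12],6.2,0)"
```

```text
[ 0.50478057 -0.26681608]
row [-0.0247, -0.0097, 0.0681] [-0.0006, -0.003, 0.7516] mm [-19.7, -7.8, 54.4] deg [-0.0, -0.2, 45.1]
```

Emit:
{"api": "step_arm", "payload": {
  "rows": [
    [0.4, -0.035, -0.035, 0, 0, 0, 0],
    [0, -0.06, -0.04, 0.03, 0, 0, 0.12],
    [0, -0.06, -0.03, 0.068, 0, 0, 0.24],
    [0, -0.045, -0.02, 0.068, 0, 0, 0.36],
    [0, -0.035, -0.01, 0.068, 0, 0, 0.48],
    [0, -0.0247, -0.01, 0.068, 0, 0, 0.6],
    [0, -0.0247, -0.01, 0.068, 0, 0, 0.72],
    [0, -0.0247, -0.01, 0.068, 0, -0.003, 0.7516],
    [0, -0.0247, -0.01, 0.068, 0, -0.003, 0.7516],
    [0, -0.0247, -0.01, 0.068, 0, -0.003, 0.7516]
  ]
}}

```text
clock: 49.02
position: [0.5042, -0.2673, 0.1214]
ee_rot: [1.128, 1.257, -1.132]
force: [0.1, -0.1, 0.9]
width: 0.5
```

```bash
python3 wedge.py g14.png 2>/dev/null | grep -v -e nan -e "top 0"; python3 -c "
from red import *
ins('C',.048,.021)"
```

```text
t 49.02 p [ 0.5042 -0.2673  0.1214] F [ 0.14 -0.1   0.88] w 0.5 q [ 0.53  0.47 -0.19  1.82  0.11  0.87 -1.18] toolz [ 0.106 -0.994  0.002] tooly [ 0.994  0.106 -0.002]
[278. 237.] 4220 block top 1421 [ 0.5089 -0.2676  0.0575] ((508.3567810058594, -267.5469665527344), (29.644014358520508, 21.269611358642578), 5.904118061065674) all ((489.83416748046875, -269.55694580078125), (66.91619873046875, 43.25248718261719), 5.737580299377441)
  ramp grad yaw -172.74 slope 0.107 rampcentre [ 0.4792 -0.2705  0.0293]
along 48.3 lat 0.2 z 0.1206
row [0.1245, -0.0001, 0.0001] [-0.0001, 0.0011, 0.0023] mm [99.6, -0.1, 0.0] deg [-0.0, 0.1, 0.1] n>= 2.4
```

Emit:
{"api": "step_arm", "payload": {
  "newtons": 30,
  "rows": [
    [0, 0.04, 0.004, 0, 0, 0, 0],
    [0, 0.09, 0.004, 0, 0, 0, 0],
    [0, 0.1235, 0.004, 0, 0, 0, 0],
    [0, 0.1235, 0.004, 0, 0, 0, 0],
    [0, 0.1235, 0.004, 0, 0, 0, 0],
    [1, 0.1235, 0.004, 0, 0, 0, 0],
    [1, 0.1235, 0.004, 0, 0, 0, 0],
    [1, 0.1235, 0.004, 0, 0, 0, 0],
    [1, 0.1235, 0.004, 0, 0, 0, 0],
    [1, 0.1235, 0.004, 0, 0, 0, 0]
  ]
}}

```text
clock: 49.9
position: [0.5081, -0.2665, 0.0206]
ee_rot: [1.127, 1.26, -1.131]
force: [1.6, -1.7, 7.9]
width: 0.237
```

```bash
python3 -c "
from red import *
st();ins('C',.048,.021)"
```

```text
t 49.9 p [ 0.5081 -0.2665  0.0206] F [ 1.62 -1.65  7.93] w 0.237 q [ 0.5   0.61 -0.16  1.89  0.15  0.66 -1.22] toolz [ 0.108 -0.994  0.001] tooly [ 0.994  0.108 -0.003]
along 51.3 lat -0.1 z 0.0206
row [-0.0005, -0.0041, -0.0001] [0.0003, 0.0006, 0.0024] mm [-0.4, -3.3, -0.1] deg [0.0, 0.0, 0.1] n>= 0.1
```

Emit:
{"api": "step_arm", "payload": {
  "rows": [
    [1, 0, -0.003, 0, 0, 0, 0],
    [1, 0, -0.0055, 0, 0, 0, 0],
    [1, 0, -0.0055, 0, 0, 0, 0],
    [1, 0, -0.0055, 0, 0, 0, 0],
    [1, 0, -0.0055, 0, 0, 0, 0]
  ]
}}

```text
clock: 50.32
position: [0.5054, -0.2664, 0.0206]
ee_rot: [1.128, 1.258, -1.128]
force: [7.0, -0.6, 2.9]
width: 0.238
```

```bash
python3 -c "
from red import *
st();ins('C',.048,.021)"
```

```text
t 50.32 p [ 0.5054 -0.2664  0.0206] F [ 7.   -0.61  2.89] w 0.238 q [ 0.51  0.6  -0.17  1.89  0.15  0.66 -1.21] toolz [ 0.109 -0.994  0.001] tooly [0.994 0.109 0.   ]
along 48.7 lat 0.4 z 0.0206
row [-0.0004, -0.0009, 0.0004] [0.0011, 0.0006, -0.0001] mm [-0.4, -0.7, 0.4] deg [0.1, 0.0, -0.0] n>= 0.0
```

Emit:
{"api": "step_arm", "payload": {
  "rows": [
    [1, 0, -0.002, 0, 0, 0, 0],
    [1, 0, -0.002, 0, 0, 0, 0],
    [1, 0, -0.002, 0, 0, 0, 0],
    [1, 0, -0.002, 0, 0, 0, 0]
  ]
}}

```text
clock: 50.65
position: [0.5042, -0.2664, 0.0207]
ee_rot: [1.128, 1.258, -1.128]
force: [8.3, 0.4, 1.6]
width: 0.237
```

```bash
python3 -c "
from red import *
st();ins('C',.0473,.021)"
```

```text
t 50.65 p [ 0.5042 -0.2664  0.0207] F [8.31 0.37 1.58] w 0.237 q [ 0.51  0.6  -0.17  1.9   0.15  0.65 -1.21] toolz [ 0.109 -0.994  0.001] tooly [0.994 0.109 0.001]
along 47.5 lat 0.5 z 0.0207
row [-0.0004, -0.0002, 0.0006] [0.0013, 0.0006, -0.0006] mm [-0.3, -0.2, 0.5] deg [0.1, 0.0, -0.0] n>= 0.0
```

Release and look again.

Emit:
{"api": "step_arm", "payload": {
  "rows": [
    [0.0, 0, 0, 0, 0, 0, 0],
    [0.0, 0, 0, 0, 0, 0, 0],
    [0, 0, 0, 0, 0, 0, 0],
    [0.0, -0.04, 0, 0, 0, 0, 0],
    [0.0, -0.09, 0, 0, 0, 0, 0],
    [1, -0.13, 0, 0, 0, 0, 0],
    [1, -0.13, 0, 0, 0, 0, 0]
  ]
}}

```text
clock: 51.23
position: [0.5044, -0.2677, 0.1293]
ee_rot: [1.128, 1.254, -1.129]
force: [1.5, -1.3, -0.1]
width: 0.401
```

```bash
python3 -c "
from red import *
st();view('C',.0425,.1029)"
```

```text
t 51.23 p [ 0.5044 -0.2677  0.1293] F [ 1.47 -1.34 -0.05] w 0.401 q [ 0.53  0.46 -0.19  1.81  0.11  0.88 -1.17] toolz [ 0.108 -0.994  0.003] tooly [0.994 0.108 0.002]
row [0.0328, -0.0073, -0.0681] [-0.0012, 0.0029, -0.7522] mm [26.2, -5.9, -54.5] deg [-0.1, 0.2, -45.1]
```

Emit:
{"api": "step_arm", "payload": {
  "rows": [
    [1, 0, 0, -0.035, 0, 0, -0.11],
    [1, 0, 0, -0.07, 0, 0, -0.22],
    [1, 0, 0, -0.07, 0, 0, -0.33],
    [1, 0, 0, -0.07, 0, 0, -0.44],
    [1, 0, 0, -0.07, 0, 0, -0.55],
    [1, 0.01, -0.005, -0.07, 0, 0, -0.66],
    [1, 0.032, -0.01, -0.07, 0, 0.003, -0.758],
    [1, 0.032, -0.01, -0.07, 0, 0.003, -0.758],
    [1, 0.032, -0.01, -0.07, 0, 0.003, -0.758],
    [1, 0.032, -0.01, -0.07, 0, 0.003, -0.758]
  ]
}}

```text
clock: 52.07
position: [0.4874, -0.212, 0.0987]
ee_rot: [0.616, 1.775, -1.694]
force: [0.6, 0.4, 1.3]
width: 0.003
```

```bash
python3 idx.py i6.png; python3 -c "
from red import *
summ('C')"
```

```text
t 52.07 p [ 0.4874 -0.212   0.0987] F [0.61 0.38 1.33] w 0.003 q [ 0.21  0.9  -0.07  1.34  0.23  1.69 -1.39] toolz [ 0.107 -0.994 -0.003] tooly [ 0.696  0.077 -0.714]
D 0.3121663 cam [ 0.6476 -0.1949  0.161 ] crop origin 225 155 scale 6
pointer front 29 [ 2.19 48.07 31.77] pct z [30.3 32.9]
pointer top 9 [ 1.18 48.22 33.58]
collar front 226 [ 1.23 60.32 32.12] [27.2 36.7]
index 51 [1.000e-02 3.893e+01 3.164e+01] [30.3 32.9]
```

View pics/i6.png

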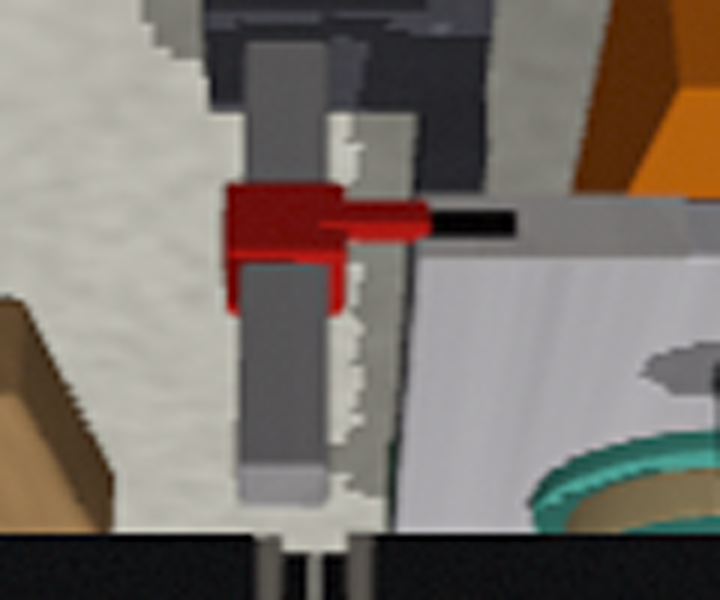

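```bash
python3 -c "
from red import *
tgtR([.42,-.40,.2],0,0)"
```

```text
row [-0.0102, -0.166, 0.2239] [0.097, 0.0381, 0.7571] mm [-8.2, -132.8, 179.1] deg [5.8, 2.3, 45.4]
```

Emit:
{"api": "step_arm", "payload": {
  "rows": [
    [1, -0.035, -0.035, 0, 0, 0, 0],
    [1, -0.07, -0.07, 0.0, 0.01, 0, 0.12],
    [1, -0.08, -0.1, 0.03, 0.03, 0.01, 0.24],
    [1, -0.06, -0.13, 0.07, 0.05, 0.02, 0.36],
    [1, -0.04, -0.15, 0.11, 0.07, 0.03, 0.48],
    [1, -0.02, -0.166, 0.15, 0.09, 0.035, 0.6],
    [1, -0.01, -0.166, 0.19, 0.097, 0.038, 0.72],
    [1, -0.01, -0.166, 0.224, 0.097, 0.038, 0.757],
    [1, -0.01, -0.166, 0.224, 0.097, 0.038, 0.757],
    [1, -0.01, -0.166, 0.224, 0.097, 0.038, 0.757]
  ]
}}

```text
clock: 52.95
position: [0.4179, -0.4023, 0.2021]
ee_rot: [1.209, 1.203, -1.216]
force: [1.2, 0.6, -0.2]
width: 0.004
```

```bash
python3 - <<'E'
from red import *
st()
P,D,K,T=snap('top','top2.png'); cv2.imwrite('pics/top2c.png',cv2.resize(P[130:275,90:450,::-1],None,fx=2.2,fy=2.2,interpolation=cv2.INTER_CUBIC))
P,D,K,T=snap('wrist','b1.png');C=cloud(D,K,T);h=cv2.cvtColor(P,cv2.COLOR_RGB2HSV)
from meas import blob
for c,s,m in blob(h,(50,130,60),(74,255,255),200):
    cn=max(cv2.findContours(m.astype(np.uint8),0,1)[0],key=len);q=C[m]
    (cx,cy),ax,_=cv2.fitEllipse(cn);print((cx,cy),ax,'z',np.median(q[:,2]).round(4),ray(K,T,cx,cy,np.median(q[:,2])).round(4))
E
```

```text
t 52.95 p [ 0.4179 -0.4023  0.2021] F [ 1.17  0.6  -0.18] w 0.004 q [ 0.75  0.39 -0.1   1.71  0.05  1.04 -0.95] toolz [-0.005 -1.     0.005] tooly [ 1.    -0.005 -0.   ]
(293.1247253417969, 161.98876953125) (37.50302505493164, 38.1114501953125) z 0.0727 [ 0.4551 -0.4134  0.0727]
```

View pics/top2c.png

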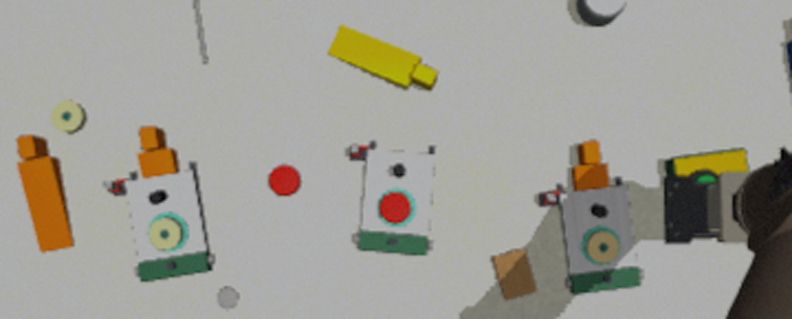

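View pics/b1.png

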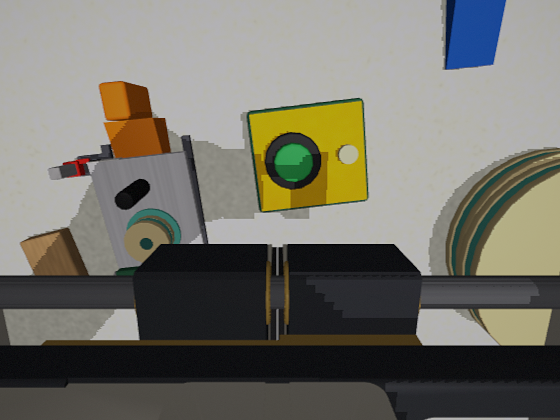

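```bash
python3 - <<'E'
from red import *
P=cv2.imread('pics/top2.png')[:,:,::-1].copy()
P,D,K,T=snap('top');C=cloud(D,K,T);h=cv2.cvtColor(P,cv2.COLOR_RGB2HSV)
for c,(pad,y) in CR.items():
    a=np.radians(y);n=np.array([np.cos(a),np.sin(a)]);t=np.array([-n[1],n[0]])
    L=np.stack([(C[:,:,:2]-pad)@n,(C[:,:,:2]-pad)@t],-1)*1e3
    near=(abs(L)<35).all(-1)
    cr=near&(h[:,:,0]>15)&(h[:,:,0]<40)&(h[:,:,1]>30)&(C[:,:,2]>.042)&(C[:,:,2]<.07)
    te=near&(h[:,:,0]>75)&(h[:,:,0]<95)&(h[:,:,1]>60)&(C[:,:,2]<.046)
    hu=near&(cr|te)
    print(c,'mould',L[cr].mean(0).round(1),C[cr][:,2].mean().round(4),cr.sum(),'teal hull',(0.5*(L[te].max(0)+L[te].min(0))).round(1),te.sum(), 'teal bb',L[te].min(0).round(),L[te].max(0).round())
tgt([.4551,-.4134,.085],0)
E
```

```text
A mould [-3.7  0.2] 0.0513 140 teal hull [-1.1 -2.7] 57 teal bb [-25. -23.] [23. 18.]
C mould [-2.4  1.9] 0.0513 149 teal hull [0.4 0.9] 53 teal bb [-23. -25.] [24. 27.]
row [0.1433, 0.0429, 0.019] [0.0029, 0.0007, 0.003] mm [114.7, 34.3, 15.2] deg [0.2, 0.0, 0.2] n>= 2.9
```

Emit:
{"api": "step_arm", "payload": {
  "rows": [
    [1, 0.0, 0.043, 0.019, 0.003, 0, 0.003],
    [1, 0.03, 0.043, 0.019, 0.003, 0, 0.003],
    [1, 0.08, 0.043, 0.019, 0.003, 0, 0.003],
    [1, 0.13, 0.043, 0.019, 0.003, 0, 0.003],
    [1, 0.143, 0.043, 0.019, 0.003, 0, 0.003],
    [1, 0.143, 0.043, 0.019, 0.003, 0, 0.003],
    [1, 0.143, 0.043, 0.019, 0.003, 0, 0.003]
  ]
}}

```text
clock: 53.68
position: [0.455, -0.4138, 0.0842]
ee_rot: [1.209, 1.212, -1.211]
force: [0.6, 0.2, 1.1]
width: 0.002
```

```bash
python3 -c "
from red import *
st();tgt([.4551,-.4134,.065],0)"
```

```text
t 53.68 p [ 0.455  -0.4138  0.0842] F [0.65 0.18 1.06] w 0.002 q [ 0.72  0.57 -0.1   1.74  0.07  0.84 -0.98] toolz [-0.    -1.    -0.001] tooly [ 1.    -0.    -0.002]
row [0.024, 0.0001, -0.0004] [-0.0002, -0.001, 0.0022] mm [19.2, 0.1, -0.4] deg [-0.0, -0.1, 0.1] n>= 0.5
```

Emit:
{"api": "step_arm", "payload": {
  "rows": [
    [1, 0.008, 0, 0, 0, 0, 0],
    [1, 0.016, 0, 0, 0, 0, 0],
    [1, 0.022, 0, 0, 0, 0, 0],
    [1, 0.024, 0, 0, 0, 0, 0],
    [1, 0.024, 0, 0, 0, 0, 0],
    [1, 0.024, 0, 0, 0, 0, 0]
  ]
}}

```text
clock: 54.18
position: [0.4555, -0.4155, 0.067]
ee_rot: [1.21, 1.206, -1.211]
force: [-2.3, 2.7, 21.3]
width: 0.005
```

Emit:
{"api": "step_arm", "payload": {
  "rows": [
    [1, 0.003, 0, 0, 0, 0, 0],
    [1, 0.003, 0, 0, 0, 0, 0],
    [1, 0.003, 0, 0, 0, 0, 0],
    [1, 0.003, 0, 0, 0, 0, 0]
  ]
}}

```text
clock: 54.52
position: [0.4556, -0.4156, 0.0666]
ee_rot: [1.21, 1.205, -1.21]
force: [-7.9, 7.3, 40.3]
width: 0.005
```

Emit:
{"api": "step_arm", "payload": {
  "rows": [
    [1, -0.01, 0, 0, 0, 0, 0],
    [1, -0.03, 0, 0, 0, 0, 0],
    [1, -0.07, 0, 0, 0, 0, 0],
    [1, -0.12, 0, 0, 0, 0, 0],
    [1, -0.17, -0.05, 0, 0, 0, 0],
    [1, -0.17, -0.08, 0, 0, 0, 0],
    [1, -0.17, -0.08, 0, 0, 0, 0],
    [1, -0.17, -0.08, 0, 0, 0, 0]
  ]
}}

```text
clock: 55.18
position: [0.3885, -0.4156, 0.1993]
ee_rot: [1.211, 1.207, -1.215]
force: [0.2, 0.3, 0.3]
width: 0.005
```

```bash
python3 - <<'E'
from red import *
st()
P,D,K,T=snap('wrist','b2.png');C=cloud(D,K,T);h=cv2.cvtColor(P,cv2.COLOR_RGB2HSV)
from meas import blob
for c,s,m in blob(h,(50,130,60),(74,255,255),200):
    print(c.round(),'z',np.median(C[m][:,2]).round(4))
P,D,K,T=snap('side');out=[]
for p in ([.46,.29,.02],[.46,-.27,.02]):
    u,v=proj(K,T,p).astype(int); out.append(cv2.resize(P[v-40:v+40,u-60:u+80,::-1],None,fx=3.6,fy=3.6,interpolation=cv2.INTER_CUBIC))
cv2.imwrite('pics/fin.png',np.vstack(out))
P,D,K,T=snap('top','top3.png')
E
```

```text
t 55.18 p [ 0.3885 -0.4156  0.1993] F [0.24 0.3  0.31] w 0.005 q [ 0.8   0.37 -0.1   1.74  0.04  1.03 -0.89] toolz [-0.005 -1.     0.001] tooly [ 1.    -0.005 -0.001]
[274. 123.] z 0.0727
[134. 248.] z 0.0338
```

View pics/fin.png

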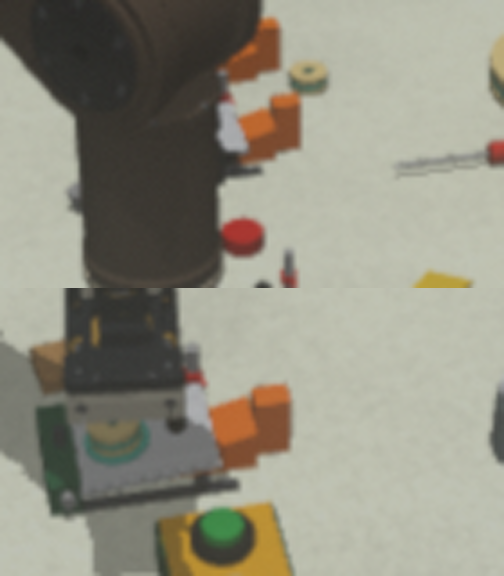

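View pics/top3.png

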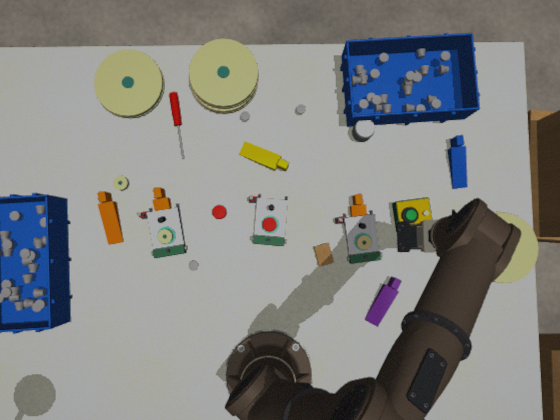

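```bash
python3 -c "
from h import *
print(arm.sign_off()); st()"
```

```text
the job is handed in; nothing more can be done
None
the job is handed in; nothing more can be done
```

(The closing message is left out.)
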